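Clamp a row of bearing caps for spraying

TASK

The empty clamping fixture is still done up: take the T-wrench, put it down the well into the screw and turn it counter-clockwise until the clamp is fully open. Set all the bearing caps from the bench upright in the fixture as one neat row, their feet across the channel, close side by side from the end stop with gaps of no more than a few millimetres. Then turn the screw clockwise with the wrench until the clamp is fully tight, and stand the wrench back in its stand; leave the bottle, the tin and the brush alone.

Things in the scene. Friction and masses are not known exactly. Their poses are not given: they have to be found in the camera images.
- cap1: Bearing cap, one of 2 to 4 alike: grey half-round saddle on two feet, brass-lined arch. Feet 100 mm (its x) by 50 mm (its y), 14 mm thick; arch 80 x 50 mm, top 41 mm up; on it a square boss 30 x 30 mm, top 84 mm up, to pick it up by. About 0.45 kg. Origin: centre of the underside, z up. Same after a half turn.
- cap2: Bearing cap, one of 2 to 4 alike: grey half-round saddle on two feet, brass-lined arch. Feet 100 mm (its x) by 50 mm (its y), 14 mm thick; arch 80 x 50 mm, top 41 mm up; on it a square boss 30 x 30 mm, top 84 mm up, to pick it up by. About 0.45 kg. Origin: centre of the underside, z up. Same after a half turn.
- cap3: Bearing cap, one of 2 to 4 alike: grey half-round saddle on two feet, brass-lined arch. Feet 100 mm (its x) by 50 mm (its y), 14 mm thick; arch 80 x 50 mm, top 41 mm up; on it a square boss 30 x 30 mm, top 84 mm up, to pick it up by. About 0.45 kg. Origin: centre of the underside, z up. Same after a half turn.
- cap4: Bearing cap, one of 2 to 4 alike: grey half-round saddle on two feet, brass-lined arch. Feet 100 mm (its x) by 50 mm (its y), 14 mm thick; arch 80 x 50 mm, top 41 mm up; on it a square boss 30 x 30 mm, top 84 mm up, to pick it up by. About 0.45 kg. Origin: centre of the underside, z up. Same after a half turn.
- fixture: Fixed clamping fixture; origin on the bench, z up. Base plate 10 mm thick is the floor of a channel along y, open at y = -135 mm. +x side: fixed rail, face at x = 51 mm, top 30 mm above the bench. -x side: sliding clamp jaw, top 31 mm, face at x = -65.5 mm (loose) to -50.5 mm (tight). +y end: end stop, face at y = 115 mm, 44 mm high; beyond it the well block.
- row_start (a point): Channel floor (10 mm above the bench) at the end stop's face, x = 0 of the fixture, axes as the fixture's. The row runs from here along -y, the caps' feet lie along x: the first cap tight at the stop has its centre at y = -25 mm of this frame, the next at -75 mm, and so on.
- well_mouth (a point): Centre of the mouth of the screw well, on top of a grey block 64 mm square and 70 mm high (mouth 70 mm above the bench), at x = 0, y = 160 mm of the fixture: round bore 25 mm wide, 3 mm chamfer. The screw's head lies 41 mm down it, out of reach of fingers.
- screw (a joint): Angle of the clamp screw in rad: 0 fully tight, 2.4 fully loose (hard stops, some 140 degrees apart); grows counter-clockwise seen from above, clockwise tightens. Takes about 0.2 N m to turn and stays where it is left. Each rad moves the jaw 6.25 mm; tightening straightens the caps, and tight leaves 1.5 mm play beside their 100 mm feet.
- socket (a point): Centre of the mouth of the screw's square socket, 28.5 mm above the bench: 17 mm square, 3 mm chamfer round it, 16 mm deep. Its axes turn with the screw; the square's sides are parallel to its x and y.
- wrench: Loose steel T-wrench, 146 mm tall, 0.4 kg. Origin: foot of the tip on the shaft's axis, z up. Tip 14 mm square, 18 mm long, sides along its x and y; shaft 16 mm thick; crossbar 12 mm thick, 120 mm long along x, axis 100 mm above the foot; on top a grip head 26 mm square, sides along x and y, 106 to 146 mm above the foot. Starts standing in the stand.
- collar (a point): On the wrench's axis at the underside of its disc collar (40 mm wide, 6 mm thick), 56 mm above the foot. The collar rests on the rim of the well or the stand, the foot then 14 mm above the bench and, in the well, 14 mm deep in the socket, with up to 14 degrees of turning play. Let go there, the wrench stays upright.
- stand: Fixed wooden tool stand, block 70 mm square on a 90 mm foot, 70 mm high; the wrench stands in it. Origin: centre of its underside, z up.
- stand_mouth (a point): Centre of the mouth of the stand's hole, 70 mm above the bench: round bore 27 mm wide, 3 mm chamfer, down to 10 mm above the bench.
- bottle: Bystander: white plastic bottle, 125 mm tall, 68 mm wide; origin at its underside. Leave alone.
- tin: Bystander: plain metal tin, 70 mm tall, 72 mm wide; origin at its underside. Leave alone.
- brush: Bystander: wooden brush lying on the bench on the robot's side of the fixture; origin at its underside. Leave alone.
Mind the look-alikes: they are no part of the job. What is shaped like the cap3 but purple or red is not meant.

How it is judged (in metres and radians):
On the way, in this order (a step that is already met when the one before it is completed fails the run):
1. the clamp is opened with the wrench in the screw (value of joint screw above 2.05 rad and distance between wrench and socket below 0.022 m and horizontal distance between wrench and socket below 0.008 m), for 0.2 s.
2. all caps stand in one close row from the end stop while the clamp is still open (x of cap1 in the frame of row_start between -0.016 and 0.008 m and z of cap1 in the frame of row_start between -0.006 and 0.006 m and angle between the x axis of each of cap1, cap2, cap3, cap4 and the x axis of fixture, either way round below 0.15 rad and angle between each of cap1, cap2, cap3, cap4's own z axis and vertical below 0.1 rad and x of cap2 in the frame of row_start between -0.016 and 0.008 m and z of cap2 in the frame of row_start between -0.006 and 0.006 m and x of cap3 in the frame of row_start between -0.016 and 0.008 m and z of cap3 in the frame of row_start between -0.006 and 0.006 m and x of cap4 in the frame of row_start between -0.016 and 0.008 m and z of cap4 in the frame of row_start between -0.006 and 0.006 m and (y of cap1 in the frame of row_start between -0.033 and -0.022 m or (y of cap1 in the frame of row_start between -0.091 and -0.072 m and (y of cap2 in the frame of row_start between -0.033 and -0.022 m or y of cap3 in the frame of row_start between -0.033 and -0.022 m or y of cap4 in the frame of row_start between -0.033 and -0.022 m)) or (y of cap1 in the frame of row_start between -0.149 and -0.122 m and (y of cap2 in the frame of row_start between -0.091 and -0.072 m or y of cap3 in the frame of row_start between -0.091 and -0.072 m or y of cap4 in the frame of row_start between -0.091 and -0.072 m)) or (y of cap1 in the frame of row_start between -0.207 and -0.172 m and (y of cap2 in the frame of row_start between -0.149 and -0.122 m or y of cap3 in the frame of row_start between -0.149 and -0.122 m or y of cap4 in the frame of row_start between -0.149 and -0.122 m))) and (y of cap2 in the frame of row_start between -0.033 and -0.022 m or (y of cap2 in the frame of row_start between -0.091 and -0.072 m and (y of cap1 in the frame of row_start between -0.033 and -0.022 m or y of cap3 in the frame of row_start between -0.033 and -0.022 m or y of cap4 in the frame of row_start between -0.033 and -0.022 m)) or (y of cap2 in the frame of row_start between -0.149 and -0.122 m and (y of cap1 in the frame of row_start between -0.091 and -0.072 m or y of cap3 in the frame of row_start between -0.091 and -0.072 m or y of cap4 in the frame of row_start between -0.091 and -0.072 m)) or (y of cap2 in the frame of row_start between -0.207 and -0.172 m and (y of cap1 in the frame of row_start between -0.149 and -0.122 m or y of cap3 in the frame of row_start between -0.149 and -0.122 m or y of cap4 in the frame of row_start between -0.149 and -0.122 m))) and (y of cap3 in the frame of row_start between -0.033 and -0.022 m or (y of cap3 in the frame of row_start between -0.091 and -0.072 m and (y of cap1 in the frame of row_start between -0.033 and -0.022 m or y of cap2 in the frame of row_start between -0.033 and -0.022 m or y of cap4 in the frame of row_start between -0.033 and -0.022 m)) or (y of cap3 in the frame of row_start between -0.149 and -0.122 m and (y of cap1 in the frame of row_start between -0.091 and -0.072 m or y of cap2 in the frame of row_start between -0.091 and -0.072 m or y of cap4 in the frame of row_start between -0.091 and -0.072 m)) or (y of cap3 in the frame of row_start between -0.207 and -0.172 m and (y of cap1 in the frame of row_start between -0.149 and -0.122 m or y of cap2 in the frame of row_start between -0.149 and -0.122 m or y of cap4 in the frame of row_start between -0.149 and -0.122 m))) and (y of cap4 in the frame of row_start between -0.033 and -0.022 m or (y of cap4 in the frame of row_start between -0.091 and -0.072 m and (y of cap1 in the frame of row_start between -0.033 and -0.022 m or y of cap2 in the frame of row_start between -0.033 and -0.022 m or y of cap3 in the frame of row_start between -0.033 and -0.022 m)) or (y of cap4 in the frame of row_start between -0.149 and -0.122 m and (y of cap1 in the frame of row_start between -0.091 and -0.072 m or y of cap2 in the frame of row_start between -0.091 and -0.072 m or y of cap3 in the frame of row_start between -0.091 and -0.072 m)) or (y of cap4 in the frame of row_start between -0.207 and -0.172 m and (y of cap1 in the frame of row_start between -0.149 and -0.122 m or y of cap2 in the frame of row_start between -0.149 and -0.122 m or y of cap3 in the frame of row_start between -0.149 and -0.122 m))) and value of joint screw above 1.8 rad), for 0.2 s.
3. the clamp screw is turned fully tight with the wrench in its socket, the caps in their row (x of cap1 in the frame of row_start between -0.016 and 0.008 m and z of cap1 in the frame of row_start between -0.006 and 0.006 m and angle between the x axis of each of cap1, cap2, cap3, cap4 and the x axis of fixture, either way round below 0.15 rad and angle between each of cap1, cap2, cap3, cap4's own z axis and vertical below 0.1 rad and x of cap2 in the frame of row_start between -0.016 and 0.008 m and z of cap2 in the frame of row_start between -0.006 and 0.006 m and x of cap3 in the frame of row_start between -0.016 and 0.008 m and z of cap3 in the frame of row_start between -0.006 and 0.006 m and x of cap4 in the frame of row_start between -0.016 and 0.008 m and z of cap4 in the frame of row_start between -0.006 and 0.006 m and (y of cap1 in the frame of row_start between -0.033 and -0.022 m or (y of cap1 in the frame of row_start between -0.091 and -0.072 m and (y of cap2 in the frame of row_start between -0.033 and -0.022 m or y of cap3 in the frame of row_start between -0.033 and -0.022 m or y of cap4 in the frame of row_start between -0.033 and -0.022 m)) or (y of cap1 in the frame of row_start between -0.149 and -0.122 m and (y of cap2 in the frame of row_start between -0.091 and -0.072 m or y of cap3 in the frame of row_start between -0.091 and -0.072 m or y of cap4 in the frame of row_start between -0.091 and -0.072 m)) or (y of cap1 in the frame of row_start between -0.207 and -0.172 m and (y of cap2 in the frame of row_start between -0.149 and -0.122 m or y of cap3 in the frame of row_start between -0.149 and -0.122 m or y of cap4 in the frame of row_start between -0.149 and -0.122 m))) and (y of cap2 in the frame of row_start between -0.033 and -0.022 m or (y of cap2 in the frame of row_start between -0.091 and -0.072 m and (y of cap1 in the frame of row_start between -0.033 and -0.022 m or y of cap3 in the frame of row_start between -0.033 and -0.022 m or y of cap4 in the frame of row_start between -0.033 and -0.022 m)) or (y of cap2 in the frame of row_start between -0.149 and -0.122 m and (y of cap1 in the frame of row_start between -0.091 and -0.072 m or y of cap3 in the frame of row_start between -0.091 and -0.072 m or y of cap4 in the frame of row_start between -0.091 and -0.072 m)) or (y of cap2 in the frame of row_start between -0.207 and -0.172 m and (y of cap1 in the frame of row_start between -0.149 and -0.122 m or y of cap3 in the frame of row_start between -0.149 and -0.122 m or y of cap4 in the frame of row_start between -0.149 and -0.122 m))) and (y of cap3 in the frame of row_start between -0.033 and -0.022 m or (y of cap3 in the frame of row_start between -0.091 and -0.072 m and (y of cap1 in the frame of row_start between -0.033 and -0.022 m or y of cap2 in the frame of row_start between -0.033 and -0.022 m or y of cap4 in the frame of row_start between -0.033 and -0.022 m)) or (y of cap3 in the frame of row_start between -0.149 and -0.122 m and (y of cap1 in the frame of row_start between -0.091 and -0.072 m or y of cap2 in the frame of row_start between -0.091 and -0.072 m or y of cap4 in the frame of row_start between -0.091 and -0.072 m)) or (y of cap3 in the frame of row_start between -0.207 and -0.172 m and (y of cap1 in the frame of row_start between -0.149 and -0.122 m or y of cap2 in the frame of row_start between -0.149 and -0.122 m or y of cap4 in the frame of row_start between -0.149 and -0.122 m))) and (y of cap4 in the frame of row_start between -0.033 and -0.022 m or (y of cap4 in the frame of row_start between -0.091 and -0.072 m and (y of cap1 in the frame of row_start between -0.033 and -0.022 m or y of cap2 in the frame of row_start between -0.033 and -0.022 m or y of cap3 in the frame of row_start between -0.033 and -0.022 m)) or (y of cap4 in the frame of row_start between -0.149 and -0.122 m and (y of cap1 in the frame of row_start between -0.091 and -0.072 m or y of cap2 in the frame of row_start between -0.091 and -0.072 m or y of cap3 in the frame of row_start between -0.091 and -0.072 m)) or (y of cap4 in the frame of row_start between -0.207 and -0.172 m and (y of cap1 in the frame of row_start between -0.149 and -0.122 m or y of cap2 in the frame of row_start between -0.149 and -0.122 m or y of cap3 in the frame of row_start between -0.149 and -0.122 m))) and value of joint screw below 0.3 rad and distance between wrench and socket below 0.022 m and horizontal distance between wrench and socket below 0.008 m), for 0.2 s.
At the end, for the whole second after the job is handed in: Each cap level on the channel floor (6 mm), square to it (0.15 rad), centre -16 to +8 mm of its line; first within 8 mm of the stop, each further one adding at most 8 mm of gap; screw below 0.3 rad; wrench upright in its stand (12 mm of centre, foot 45 mm below the rim); all at rest (x of cap1 in the frame of row_start between -0.016 and 0.008 m and z of cap1 in the frame of row_start between -0.006 and 0.006 m and angle between the x axis of each of cap1, cap2, cap3, cap4 and the x axis of fixture, either way round below 0.15 rad and angle between each of cap1, cap2, cap3, cap4's own z axis and vertical below 0.1 rad and x of cap2 in the frame of row_start between -0.016 and 0.008 m and z of cap2 in the frame of row_start between -0.006 and 0.006 m and x of cap3 in the frame of row_start between -0.016 and 0.008 m and z of cap3 in the frame of row_start between -0.006 and 0.006 m and x of cap4 in the frame of row_start between -0.016 and 0.008 m and z of cap4 in the frame of row_start between -0.006 and 0.006 m and (y of cap1 in the frame of row_start between -0.033 and -0.022 m or (y of cap1 in the frame of row_start between -0.091 and -0.072 m and (y of cap2 in the frame of row_start between -0.033 and -0.022 m or y of cap3 in the frame of row_start between -0.033 and -0.022 m or y of cap4 in the frame of row_start between -0.033 and -0.022 m)) or (y of cap1 in the frame of row_start between -0.149 and -0.122 m and (y of cap2 in the frame of row_start between -0.091 and -0.072 m or y of cap3 in the frame of row_start between -0.091 and -0.072 m or y of cap4 in the frame of row_start between -0.091 and -0.072 m)) or (y of cap1 in the frame of row_start between -0.207 and -0.172 m and (y of cap2 in the frame of row_start between -0.149 and -0.122 m or y of cap3 in the frame of row_start between -0.149 and -0.122 m or y of cap4 in the frame of row_start between -0.149 and -0.122 m))) and (y of cap2 in the frame of row_start between -0.033 and -0.022 m or (y of cap2 in the frame of row_start between -0.091 and -0.072 m and (y of cap1 in the frame of row_start between -0.033 and -0.022 m or y of cap3 in the frame of row_start between -0.033 and -0.022 m or y of cap4 in the frame of row_start between -0.033 and -0.022 m)) or (y of cap2 in the frame of row_start between -0.149 and -0.122 m and (y of cap1 in the frame of row_start between -0.091 and -0.072 m or y of cap3 in the frame of row_start between -0.091 and -0.072 m or y of cap4 in the frame of row_start between -0.091 and -0.072 m)) or (y of cap2 in the frame of row_start between -0.207 and -0.172 m and (y of cap1 in the frame of row_start between -0.149 and -0.122 m or y of cap3 in the frame of row_start between -0.149 and -0.122 m or y of cap4 in the frame of row_start between -0.149 and -0.122 m))) and (y of cap3 in the frame of row_start between -0.033 and -0.022 m or (y of cap3 in the frame of row_start between -0.091 and -0.072 m and (y of cap1 in the frame of row_start between -0.033 and -0.022 m or y of cap2 in the frame of row_start between -0.033 and -0.022 m or y of cap4 in the frame of row_start between -0.033 and -0.022 m)) or (y of cap3 in the frame of row_start between -0.149 and -0.122 m and (y of cap1 in the frame of row_start between -0.091 and -0.072 m or y of cap2 in the frame of row_start between -0.091 and -0.072 m or y of cap4 in the frame of row_start between -0.091 and -0.072 m)) or (y of cap3 in the frame of row_start between -0.207 and -0.172 m and (y of cap1 in the frame of row_start between -0.149 and -0.122 m or y of cap2 in the frame of row_start between -0.149 and -0.122 m or y of cap4 in the frame of row_start between -0.149 and -0.122 m))) and (y of cap4 in the frame of row_start between -0.033 and -0.022 m or (y of cap4 in the frame of row_start between -0.091 and -0.072 m and (y of cap1 in the frame of row_start between -0.033 and -0.022 m or y of cap2 in the frame of row_start between -0.033 and -0.022 m or y of cap3 in the frame of row_start between -0.033 and -0.022 m)) or (y of cap4 in the frame of row_start between -0.149 and -0.122 m and (y of cap1 in the frame of row_start between -0.091 and -0.072 m or y of cap2 in the frame of row_start between -0.091 and -0.072 m or y of cap3 in the frame of row_start between -0.091 and -0.072 m)) or (y of cap4 in the frame of row_start between -0.207 and -0.172 m and (y of cap1 in the frame of row_start between -0.149 and -0.122 m or y of cap2 in the frame of row_start between -0.149 and -0.122 m or y of cap3 in the frame of row_start between -0.149 and -0.122 m))) and value of joint screw below 0.3 rad and horizontal distance between wrench and stand_mouth below 0.012 m and z of wrench in the frame of stand_mouth below -0.045 m and angle between wrench's own z axis and vertical below 0.15 rad and linear speed of each of wrench, cap1, cap2, cap3, cap4 below 0.02 m/s); the robot touches nothing.
It fails at once if a bystander is disturbed (moved more than 30 mm) (distance of any of bottle, tin, brush from where it was at the start of the episode above 0.03 m).
Of cap1, cap2, cap3, cap4 only 2 to 4 are there at a start; the rules pass over those that are not, and their reading is None.
At some moment in a run one of cap1, cap2, cap3, cap4 may be knocked a few centimetres aside while the robot is not near it.
It also fails if it takes over 210 s, if anything falls off the work surface, if the arm or the gripper's body presses on something with over 40 N, if the wrist force passes 120 N, or if a joint passes its speed limit or range.

ROBOT

A 6-joint arm with a two-finger parallel gripper is mounted at the origin on the work surface. World frame = base frame: x ahead of the robot, y to its left, z up, the work surface at z = 0. Lengths are in mm, angles in rad, forces in N, time in s.
With the tool pointing down it reaches from about 325 to 850 mm from the base axis. Payload 4.4 kg.
Tool frame: the origin (TCP) lies midway between the tips of the shut fingers; the grasp point (between the pads) lies 19 mm behind it; z points along the fingers, y is the direction in which the jaws open and shut (so a half turn about z gives the same grasp; the last joint's range is limited). The gripper opens to 94 mm and grips with 3 to 60 N. Pads are 16 mm wide; open, the fingers measure 119 mm over their backs; the gripper's body (75 mm by 177 mm) begins 78 mm behind the grasp point.
Start: joints at [-1.258, 0.207, 1.542, -0, 1.393, -0.15], TCP at [257.215, -514.264, 205.447] pointing down, gripper open.
Joint ranges: [-2.73, 2.73], [-0.86, 2.22], [0.23, 2.46], [-1.11, 4.25], [0.08, 2.63], [-2.82, 2.82]. Speed limits (rad/s): [2.79, 2.79, 3.14, 3.14, 3.14, 3.14].

INTERFACE

Orientations are given as a rotation vector (axis times angle).
In Python, from rig import monitor, optics, robot gives the robot as it stands.
- The arm moves only by the tool play_rows, never from a script. Its argument "steps" is a list of rows, each a list of 7 numbers: the gripper command: -1 is shut, 1 is fully open, values between are in proportion, then the shift along the tool's x, y, z in m, then the turn, a rotation vector about the tool's x, y, z in rad. In form: [[jaw, dx, dy, dz, wx, wy, wz], ...]. A call has 1 to 10 rows; each row shifts and turns the pose as measured when the row begins, along the tool's axes as they then stand; what a row does not reach is not made up. A row lasts 1/10 s, in which the tool goes at most 50 mm and 8.59 degrees, less where a joint would pass 70% of its speed; a pose out of reach is approached as far as the arm can. A call with a gripper value outside its range is refused whole. The fingers move at their own pace and stop on an object; the grip force is fixed at half the most. Time passes only in rows, so rows that do not move let the fingers close. It gives the time, the measured TCP pose, the force and the opening at its end, in the units of the state.
- monitor.sense(): the state, without advancing time (a new reading comes with each control period).
- optics.capture(name): name is "scene" or "side" or "wrist"; returns a dict with "img" (480x640x3 uint8, red, green, blue), "depth" (480x640 float32, mm along the optical axis (not along the pixel's ray), 0 where there is no reading), "mtx" (3x3 intrinsics, pixels), "k1" (the pictures are not rectified: a ray, as slopes to the right and down, at radius r is drawn at 1 + k1 r^2 times it, then the intrinsics apply), "cam_to_world" (4x4, takes a point from camera to world coordinates). Camera axes: x right, y up, looking along -z (the intrinsics and any distortion apply to the point x, -y, -z); pixel columns grow to the right and rows downward; lengths in mm; the calibration is good to about 2 mm. A picture is of the moment at which its call begins.
- robot.close_job(): hands the job in, once; it reports no verdict.
Trained networks look in a picture, given as the dict that the camera call returned (one of the last four; its "shot" number tells which), for a name from the list of things; names that differ only in an ending like _2 or _b are one class to them, and where a whole thing is asked for, a point or a joint stands for the part that bears it (a point fixed in the world has none). Each returns a list of dicts, best first, with "score" (0 to 1); they miss things now and then, are a little off and sometimes report something else, mostly with a low value. They report only what shows in the picture. A call takes as long as a camera call. They do not tell look-alikes from the thing itself.
- optics.look_for(picture, thing): "position" ([x, y, z] in mm, in world coordinates, good to about 4 mm: the middle of the surface that is visible of it).
- optics.silhouettes(picture, thing): "region" (480x640 bool, what is visible of it).
The state is a dict: "time": time; "joints": joint angles; "joint_vel": joint speeds; "effort": joint torques, N m; "tcp_pos": TCP position; "tcp_rot": TCP orientation; "contact_force": force on the tool from outside, world axes, zero at the start; "ft_torque": the same for the moment, N m; "width": finger opening in mm.
Only numpy, scipy, OpenCV 4.12 (cv2) and the standard library are available. Lean on these libraries where they do the work, as an engineer would, in place of code of your own. Each camera call takes 0.05 s, during which the arm holds its last target.

## Working session

There is one attempt and no reset: what is moved stays moved. The work goes in short steps, Python scripts to look and compute and a tool call to move; the robot and the scene stay as the last step left them, time stands still between calls to the robot, and variables do not carry over. Pictures are saved under pics/ and viewed, and the job is handed in when it is done.

Besides the shell and the picture viewer there is one more tool, called after "Request:" as name(argument=value, ...), one argument or row to a line, values as JSON. play_rows: Moves the arm, as the interface text tells. Its arguments: {"type":"object","properties":{"steps":{"type":"array","items":{"type":"array","items":{"type":"number"}}}},"required":["steps"]}

```bash
mkdir -p pics; ls
python3 - <<'E'
from rig import monitor, optics, robot
import cv2
s=monitor.sense(); print(s)
for n in("scene","side","wrist"):
    p=optics.capture(n); cv2.imwrite(f"pics/{n}0.png",p["img"][:,:,::-1]); print(n,p["mtx"],p["k1"],p["cam_to_world"].round(3) if hasattr(p["cam_to_world"],'round') else p["cam_to_world"])
E
```

```text
pics
{'time': 0.0, 'joints': array([-1.25749373e+00,  2.07409990e-01,  1.54291460e+00, -1.51435285e-06,
        1.39349564e+00, -1.50525194e-01]), 'joint_vel': array([ 0.00150768, -0.0023288 , -0.00018597, -0.00046892,  0.00061082,
       -0.0016271 ]), 'effort': array([-2.86350860e-05, -3.70876372e+01, -2.81413150e+01,  6.98878686e-02,
        3.61686875e-02, -1.53293290e-04]), 'tcp_pos': array([ 256.97045357, -513.50023766,  204.31515903]), 'tcp_rot': array([-3.05532608e+00, -7.21555679e-01,  2.86601499e-04]), 'contact_force': array([0.59406402, 0.4383491 , 0.21794178]), 'ft_torque': array([-8.58017773e-02, -2.50839797e-02, -6.17880788e-05]), 'width': 94.28826250335908}
scene [[439.24787296   0.         321.30975378]
 [  0.         439.24787296 236.9227417 ]
 [  0.           0.           1.        ]] -0.07936342609841705 [[ 5.480000e-01 -5.740000e-01  6.080000e-01  1.089504e+03]
 [ 8.370000e-01  3.820000e-01 -3.920000e-01 -4.052170e+02]
 [-7.000000e-03  7.240000e-01  6.900000e-01  7.048390e+02]
 [ 0.000000e+00  0.000000e+00  0.000000e+00  1.000000e+00]]
side [[521.34586121   0.         325.65786857]
 [  0.         521.34586121 232.9049772 ]
 [  0.           0.           1.        ]] 0.039501640180266015 [[-7.01000e-01  3.66000e-01 -6.12000e-01 -3.17545e+02]
 [-7.13000e-01 -3.62000e-01  6.01000e-01  7.84195e+02]
 [-1.00000e-03  8.57000e-01  5.15000e-01  7.82193e+02]
 [ 0.00000e+00  0.00000e+00  0.00000e+00  1.00000e+00]]
wrist [[355.35048725   0.         324.47803246]
 [  0.         355.35048725 237.64998546]
 [  0.           0.           1.        ]] -0.06060252683092956 [[ 4.47000e-01  8.67000e-01  2.21000e-01  3.20749e+02]
 [-8.94000e-01  4.34000e-01  1.08000e-01 -4.82084e+02]
 [-2.00000e-03 -2.46000e-01  9.69000e-01  3.85031e+02]
 [ 0.00000e+00  0.00000e+00  0.00000e+00  1.00000e+00]]
```

View pics/scene0.png

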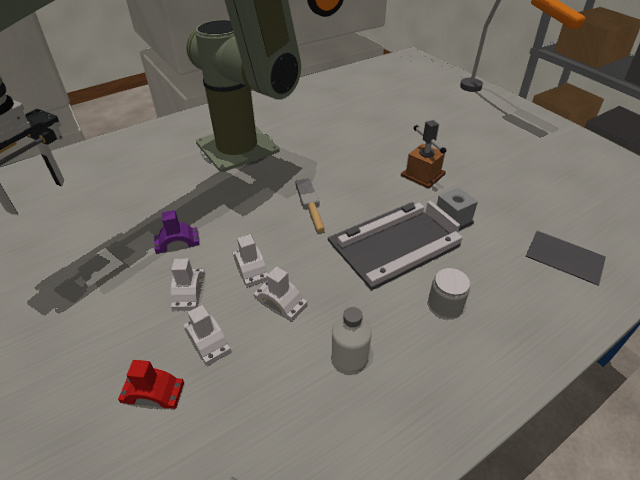

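View pics/side0.png

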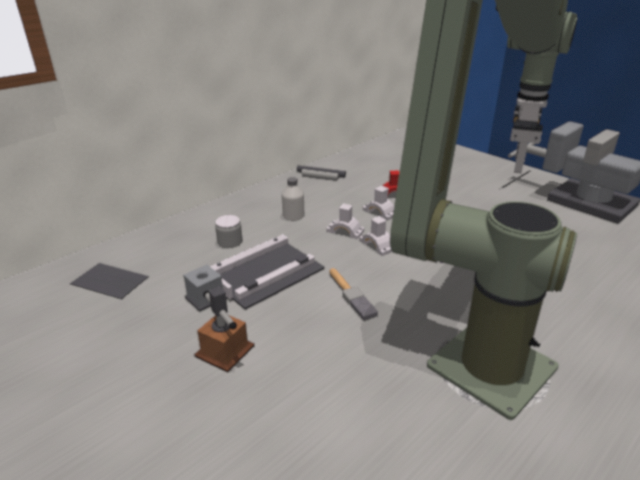

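View pics/wrist0.png

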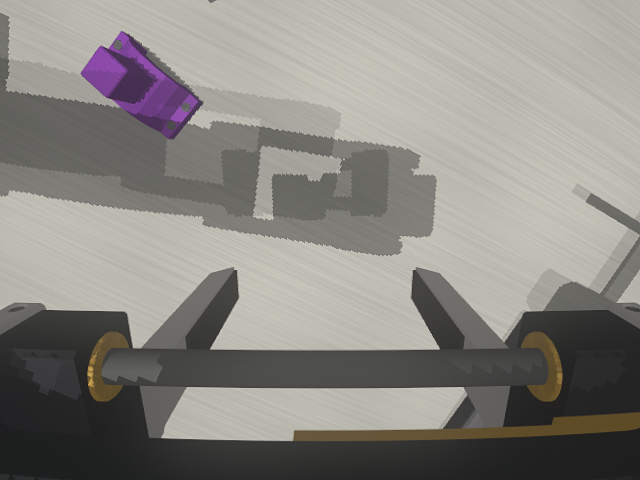

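```bash
cat > lib.py <<'E'
from rig import monitor, optics, robot
import numpy as np, cv2
from scipy.spatial.transform import Rotation as R
np.set_printoptions(suppress=True,precision=2,linewidth=160)
def cap(n): return optics.capture(n)
def dist(pic): return np.array([pic["k1"],0,0,0,0.])
def proj(pic,P):
    P=np.atleast_2d(P).astype(float); T=np.linalg.inv(pic["cam_to_world"])
    c=P@T[:3,:3].T+T[:3,3]; c=c*[1,-1,-1]
    x=c[:,0]/c[:,2];y=c[:,1]/c[:,2];f=1+pic["k1"]*(x*x+y*y)
    M=pic["mtx"]; return np.c_[M[0,0]*x*f+M[0,2],M[1,1]*y*f+M[1,2]]
def slopes(pic,uv):
    uv=np.atleast_2d(uv).astype(float)
    return cv2.undistortPoints(uv[:,None],pic["mtx"],dist(pic))[:,0]
def ray(pic,uv):
    s=slopes(pic,uv); d=np.c_[s[:,0],-s[:,1],-np.ones(len(s))]
    T=pic["cam_to_world"]; return T[:3,3],d@T[:3,:3].T
def onz(pic,uv,z):
    o,d=ray(pic,uv); return o+d*((z-o[2])/d[:,2])[:,None]
def cloud(pic):
    v,u=np.mgrid[0:480,0:640]; uv=np.c_[u.ravel(),v.ravel()]
    o,d=ray(pic,uv); Z=pic["depth"].ravel()
    P=o+d*Z[:,None]; P[Z<=0]=np.nan; return P.reshape(480,640,3)
def tcp():
    s=monitor.sense(); return s["tcp_pos"],R.from_rotvec(s["tcp_rot"])
def yawx(r): # world angle of the tool x axis
    m=r.as_matrix(); return np.arctan2(m[1,0],m[0,0])
def plan(target,yaw=None,down=True):
    """print tool-frame shift & rotation to reach target TCP with tool x axis at world yaw (tool down)"""
    p,r=tcp(); d=r.inv().apply(np.array(target)-p)
    if yaw is None: yaw=yawx(r)
    tr=R.from_matrix(np.c_[[np.cos(yaw),np.sin(yaw),0],[np.sin(yaw),-np.cos(yaw),0],[0,0,-1]])
    w=(r.inv()*tr).as_rotvec()
    print("shift mm",d,"rot",w.round(4),"rows",max(np.linalg.norm(d)/50,np.linalg.norm(w)/.15).round(2))
    return d,w
def save(pic,name,pts=(),crop=None,scale=1):
    im=pic["img"][:,:,::-1].copy()
    for p in pts: cv2.circle(im,tuple(int(round(x)) for x in p),2,(0,255,0),-1)
    if crop: im=im[crop[1]:crop[3],crop[0]:crop[2]]
    if scale!=1: im=cv2.resize(im,None,fx=scale,fy=scale,interpolation=cv2.INTER_CUBIC)
    cv2.imwrite("pics/"+name+".png",im)
E
python3 - <<'E'
from lib import *
for cam in("scene","side"):
    p=cap(cam); C=cloud(p)
    for t in["cap1","fixture","wrench","stand","screw","bottle","tin","brush"]:
        for m,s in zip(optics.look_for(p,t),optics.silhouettes(p,t)):
            if m["score"]<.2: continue
            reg=s["region"]; q=C[reg]; q=q[~np.isnan(q[:,0])]
            col=p["img"][reg].mean(0)
            print(cam,t,m["score"],np.array(m["position"]),"| px",proj(p,m["position"])[0],"n",reg.sum(),"mid",np.median(q,0) if len(q) else None,"zmax",np.percentile(q[:,2],98) if len(q) else None,col)
E
```

```text
scene cap1 0.94 [ 598.9 -180.9   37. ] | px [281.87 296.92] n 1374 mid [ 467.34 -329.44   34.69] zmax 84.72077941177785 [130.39 123.75 121.87]
scene cap1 0.8 [ 644.4 -454.1   33.3] | px [153.1  386.69] n 1472 mid [ 593.75 -180.02   33.86] zmax 85.16779188300872 [129.65 122.97 120.92]
scene cap1 0.77 [ 471.9 -331.1   35.2] | px [184.98 288.01] n 1527 mid [ 600.56 -339.5    35.67] zmax 84.17742979706688 [136.61 129.74 128.05]
scene cap1 0.77 [ 601.9 -340.2   35.8] | px [205.94 336.51] n 2010 mid [ 643.86 -454.43   34.31] zmax 84.6746817831984 [119.89  21.29  18.72]
scene cap1 0.7 [ 478.6 -191.5   35.3] | px [249.2  261.84] n 1105 mid [ 308.4  -293.89   31.36] zmax 84.00287481552034 [68.62 33.12 79.75]
scene fixture 0.72 [592.1 139.7  11.5] | px [404.29 240.46] n 7871 mid [592.43 138.38  13.3 ] zmax 70.12406416360636 [95.15 91.24 90.65]
scene fixture 0.67 [ 602.  -342.1   40.5] | px [204.47 335.56] n 1153 mid [ 479.86 -190.78   35.83] zmax 85.2330500826757 [135.07 128.33 126.4 ]
scene wrench 0.86 [423.8 352.7 119.8] | px [429.06 139.13] n 559 mid [422.28 355.24 120.14] zmax 160.40559645
[... 1123 characters left out ...]
5 [132.09  52.95  51.62]
side fixture 0.96 [571.  166.   14.2] | px [253.42 276.41] n 5624 mid [572.78 163.    13.63] zmax 70.09927615467548 [110.49 106.53 109.86]
side wrench 0.87 [407.7 366.  115.9] | px [220.11 310.56] n 861 mid [405.37 369.25 118.58] zmax 159.86143553685193 [78.96 74.5  74.24]
side stand 0.81 [391.8 389.   35.8] | px [219.2 350.4] n 1878 mid [388.22 385.97  37.07] zmax 70.67643036367261 [92.83 63.78 47.2 ]
side tin 0.97 [748.8 111.4  54.5] | px [228.2  229.18] n 773 mid [747.61 112.45  50.8 ] zmax 72.48871473289523 [131.47 126.53 127.02]
side brush 0.88 [332.5  48.9  15.7] | px [354.98 297.6 ] n 858 mid [331.79  50.28  17.51] zmax 22.38405974958046 [133.58 121.63 114.13]
```

Run:
```python
from lib import *
H=np.zeros((800,800,3),np.uint8)
ps=[cap("scene"),cap("side")]
for k,p in enumerate(ps):
    C=cloud(p).reshape(-1,3); ok=~np.isnan(C[:,0])&(C[:,2]>5)&(C[:,2]<175); C=C[ok]; col=p["img"].reshape(-1,3)[ok]
    # y right, x down ; x 250..850, y -520..480
    u=((C[:,1]+500)/1.2).astype(int); v=((C[:,0]-250)/1.0).astype(int)
    g=(u>=0)&(u<800)&(v>=0)&(v<600)
    for a,b,z in zip(u[g],v[g],C[g,2]): H[b,a,k]=max(H[b,a,k],int(z*1.5))
cv2.imwrite("pics/top.png",H[:600])
def rect(P,name):
    if len(P)<10: print(name,len(P));return
    (c,s,a)=cv2.minAreaRect(P[:,:2].astype(np.float32)); print(name,"n",len(P),"c",np.array(c),"s",np.array(s),"ang",a,"z",np.median(P[:,2]))
for n,p in zip(("scene","side"),ps):
    C=cloud(p).reshape(-1,3); C=C[~np.isnan(C[:,0])]
    for nm,c in dict(A=(467,-329),B=(594,-180),Cc=(600,-340),D=(480,-190)).items():
        q=C[(np.hypot(C[:,0]-c[0],C[:,1]-c[1])<70)]; rect(q[q[:,2]>81],n+nm+"top"); 
    q=C[np.hypot(C[:,0]-410,C[:,1]-365)<70]; rect(q[q[:,2]>156],n+"head"); rect(q[(q[:,2]>104)&(q[:,2]<118)],n+"bar"); rect(q[(q[:,2]>68.5)&(q[:,2]<72)],n+"standtop")
    q=C[(abs(C[:,0]-590)<160)&(abs(C[:,1]-160)<160)]; rect(q[(q[:,2]>68)&(q[:,2]<73)&(q[:,0]<700)],n+"well")
    r=q[(q[:,2]>28)&(q[:,2]<33)&(q[:,0]<720)]; print(len(r),r.min(0),r.max(0))
```

```text
sceneAtop n 184 c [ 450.95 -322.67] s [30.46 31.8 ] ang 57.50373840332031 z 83.68175206915453
sceneBtop n 198 c [ 579.1  -176.92] s [30.05 30.95] ang 17.745132446289062 z 83.97767164299768
sceneCctop n 241 c [ 584.61 -337.82] s [32.2  30.81] ang 0.2491266280412674 z 83.1118089866203
sceneDtop n 163 c [ 464.88 -186.2 ] s [29.81 33.84] ang 82.66645812988281 z 84.03179478953996
scenehead n 65 c [415.97 360.76] s [28.04 26.7 ] ang 1.9310016632080078 z 159.227927231918
scenebar n 93 c [416.55 360.21] s [ 27.58 123.44] ang 87.70711517333984 z 115.03967239292865
scenestandtop n 240 c [415.5  361.96] s [72.05 75.32] ang 16.041004180908203 z 70.25406035518995
scenewell n 375 c [595.86 287.96] s [63.88 66.58] ang 89.61788177490234 z 69.76890832358856
1433 [512.72   0.21  28.01] [670.52 319.38  33.  ]
sideAtop 0
sideBtop n 58 c [ 579.07 -174.44] s [27.51 35.97] ang 19.687442779541016 z 83.59964435408813
sideCctop n 54 c [ 582.84 -334.16] s [31.22 33.92] ang 5.483515739440918 z 83.60453501884439
sideDtop n 71 c [ 462.3  -183.13] s [31.91 33.54] ang 85.3912124633789 z 83.48258544405178
sidehead n 119 c [413.5  364.89] s [25.89 29.16] ang 81.27587127685547 z 158.80054831572602
sidebar n 154 c [411.85 364.7 ] s [ 26.12 130.93] ang 86.81748962402344 z 115.55291894008985
sidestandtop n 307 c [414.14 364.35] s [71.88 72.  ] ang 14.342531204223633 z 69.61957409348565
sidewell n 280 c [595.61 289.44] s [61.16 68.22] ang 87.16605377197266 z 69.73342416404671
777 [512.1    0.8   28.01] [670.33 319.98  32.97]
```

View pics/top.png

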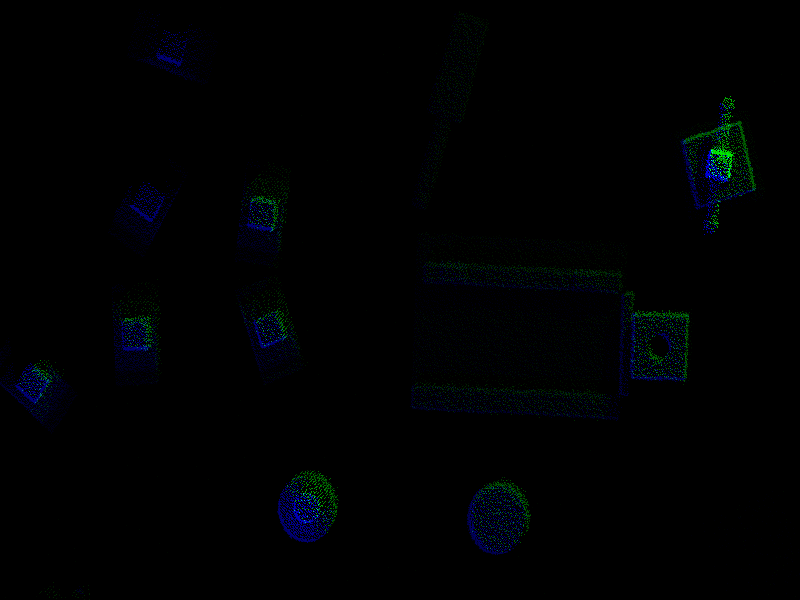

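Request:
play_rows(
  steps=[
    [1, 0, 0, -0.03, 0, 0, 0.123],
    [1, 0, 0, -0.03, 0, 0, 0.123],
    [1, 0, 0, -0.02, 0, 0, 0.123],
    [1, 0, 0, -0.02, 0, 0, 0.123],
    [1, 0, 0, 0, 0, 0, 0.123],
  ],
)

```text
time: 2.45
tcp_pos: [256.9, -513.3, 307.6]
tcp_rot: [-3.126, 0.275, 0.002]
contact_force: [-0.2, -0.6, -0.3]
width: 94.0
```

Run:
```python
from lib import *
s=monitor.sense();print(s["time"],s["tcp_pos"],s["joints"],yawx(tcp()[1])); plan([430,0,330],-.15);plan([360,350,330],-.15)
p=cap("wrist"); T=p["cam_to_world"]; pp,r=tcp(); print(r.inv().apply(T[:3,3]-pp), (r.inv().as_matrix()@T[:3,:3]))
```

```text
2.45 [ 256.91 -513.25  307.59] [-1.26  0.15  1.4   0.    1.6   0.49] -0.17520548633666563
shift mm [  80.94 -535.64  -20.66] rot [-0.    0.   -0.03] rows 10.84
shift mm [ -49.   -868.08  -19.25] rot [-0.    0.   -0.03] rows 17.39
[  71.29   -0.04 -182.2 ] [[ 0.    0.97  0.24]
 [ 1.   -0.   -0.  ]
 [-0.    0.24 -0.97]]
```

Request:
play_rows(
  steps=[
    [1, 0.007, -0.049, -0.002, 0, 0, 0],
    [1, 0.007, -0.049, -0.002, 0, 0, 0],
    [1, 0.007, -0.049, -0.002, 0, 0, 0],
    [1, 0.007, -0.049, -0.002, 0, 0, 0],
    [1, 0.007, -0.049, -0.002, 0, 0, 0],
    [1, 0.007, -0.049, -0.002, 0, 0, 0],
    [1, 0.007, -0.049, -0.002, 0, 0, 0],
    [1, 0.007, -0.049, -0.002, 0, 0, 0],
    [1, 0.007, -0.049, -0.002, 0, 0, 0],
    [1, 0.007, -0.049, -0.002, 0, 0, 0],
  ],
)

```text
time: 3.5
tcp_pos: [407.3, -38.4, 323.7]
tcp_rot: [-3.118, 0.265, 0.009]
contact_force: [1.6, 0.2, 0.6]
width: 93.9
```

Run:
```python
from lib import *
s=monitor.sense();print(s["time"],s["tcp_pos"],s["joints"],yawx(tcp()[1])); plan([360,350,340],-.15)
```

```text
3.5 [407.26 -38.38 323.74] [-0.32 -0.23  1.73  0.01  1.65  1.43] -0.16940134770627818
shift mm [-112.17 -375.01  -11.08] rot [-0.01  0.01 -0.02] rows 7.83
```

Request:
play_rows(
  steps=[
    [1, -0.007, -0.048, 0, 0, 0, 0],
    [1, -0.007, -0.048, 0, 0, 0, 0],
    [1, -0.007, -0.048, 0, 0, 0, 0],
    [1, -0.007, -0.048, 0, 0, 0, 0],
    [1, -0.007, -0.048, 0, 0, 0, 0],
    [1, -0.007, -0.048, 0, 0, 0, 0],
    [1, -0.007, -0.048, 0, 0, 0, 0],
    [1, -0.007, -0.048, 0, 0, 0, 0],
    [1, 0, 0, 0, 0, 0, 0],
  ],
)

```text
time: 4.4
tcp_pos: [408.0, 366.1, 324.4]
tcp_rot: [-3.123, 0.218, 0.013]
contact_force: [0.0, -0.1, -0.5]
width: 93.7
```

Run:
```python
from lib import *
s=monitor.sense();print(s["time"],s["tcp_pos"],s["joints"],yawx(tcp()[1])); 
p=cap("wrist"); save(p,"w1",scale=1)
C=cloud(p).reshape(-1,3); C=C[~np.isnan(C[:,0])]
def rect(P,name):
    if len(P)<10: print(name,len(P));return
    (c,s,a)=cv2.minAreaRect(P[:,:2].astype(np.float32)); print(name,"n",len(P),"c",np.array(c),"med",np.median(P,0),"s",np.array(s),"ang",a,"z",np.median(P[:,2]))
q=C[np.hypot(C[:,0]-413,C[:,1]-363)<75]; rect(q[q[:,2]>157],"head"); rect(q[(q[:,2]>116)&(q[:,2]<122)],"bar"); rect(q[(q[:,2]>68)&(q[:,2]<72)],"standtop");rect(q[(q[:,2]>74)&(q[:,2]<78)],"collar")
r=q[(q[:,2]>116)&(q[:,2]<122)]; v=np.linalg.svd(r[:,:2]-r[:,:2].mean(0),full_matrices=False)[2][0]; print("bar dir",np.arctan2(v[1],v[0]))
```

```text
4.4 [408.04 366.13 324.39] [0.56 0.08 1.44 0.01 1.62 2.28] -0.13958740718326196
head n 86778 c [420.17 362.66] med [431.9  361.31 445.11] s [140.    46.67] ang 81.95708465576172 z 445.11381353376106
bar n 874 c [416.82 363.47] med [435.85 360.81 120.2 ] s [ 22.77 132.88] ang 78.16691589355469 z 120.19683234050805
standtop n 1549 c [416.4  362.16] med [422.42 365.7   71.06] s [70.41 70.22] ang 15.103066444396973 z 71.05863849218974
collar n 162 c [418.92 352.47] med [425.44 367.45  76.96] s [56.8  28.01] ang 79.0653305053711 z 76.95924781199648
bar dir 2.9825140241753947
```

View pics/w1.png

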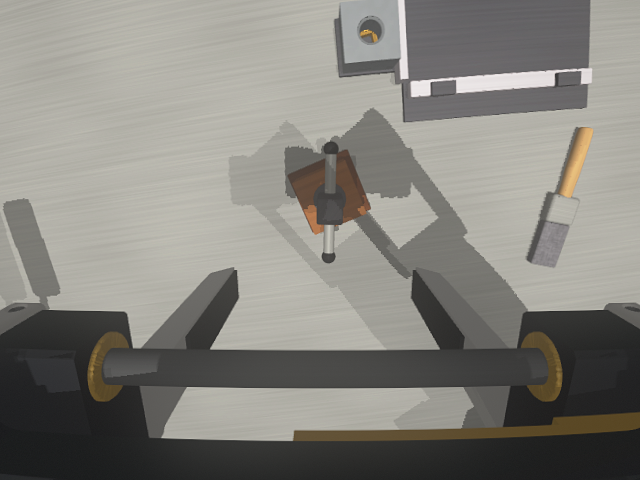

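Run:
```python
from lib import *
p=cap("wrist"); C=cloud(p).reshape(-1,3); C=C[~np.isnan(C[:,0])]
q=C[np.hypot(C[:,0]-416,C[:,1]-362)<75]
h=q[(q[:,2]>157)&(q[:,2]<163)]; c,s,a=cv2.minAreaRect(h[:,:2].astype(np.float32)); print("head",len(h),c,s,a,h.mean(0))
r=q[(q[:,2]>117)&(q[:,2]<122)];
# ends of bar
ax=np.array([np.cos(-.159),np.sin(-.159)]); t=(r[:,:2]-[416,362])@ax; w=(r[:,:2]-[416,362])@[-ax[1],ax[0]]; print(t.min(),t.max(),np.median(w),w.min(),w.max())
save(p,"w1c",crop=(270,120,400,280),scale=4)
plan([416,362,200],-.159)
# well
q=C[(abs(C[:,0]-596)<45)&(abs(C[:,1]-288)<45)]; h=q[(q[:,2]>67)&(q[:,2]<73)]; print(len(h),cv2.minAreaRect(h[:,:2].astype(np.float32)))
```

```text
head 669 (416.193603515625, 362.021728515625) (24.768714904785156, 26.50458526611328) 81.69951629638672 [416.93 361.9  161.13]
-66.44034465562903 67.5559656492549 0.31722259118323315 -12.06890263649735 10.824331053596964
shift mm [  8.16   0.07 124.78] rot [-0.01  0.01  0.01] rows 2.5
3012 ((597.38916015625, 290.5562744140625), (64.09628295898438, 65.36226654052734), 87.25109100341797)
```

View pics/w1c.png

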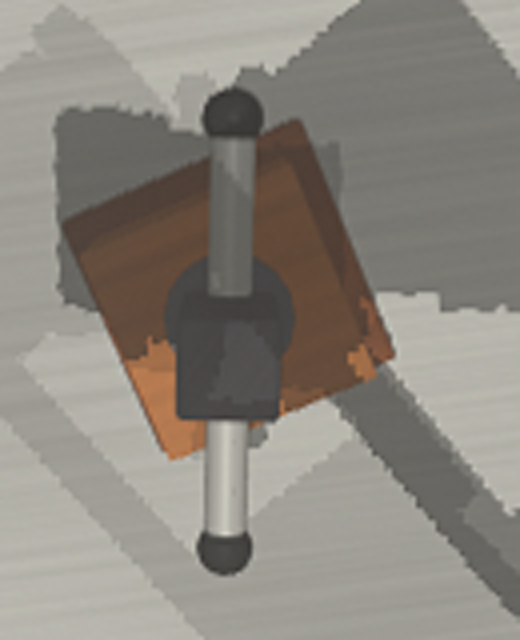

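Run:
```python
from lib import *
plan([580,288,260],-.15)
```

```text
shift mm [180.62  49.19  63.  ] rot [-0.01  0.01  0.01] rows 3.95
```

Request:
play_rows(
  steps=[
    [1, 0.045, 0.012, 0.008, -0.002, 0.002, 0],
    [1, 0.045, 0.012, 0.012, -0.002, 0.002, 0],
    [1, 0.045, 0.012, 0.02, -0.002, 0.002, 0],
    [1, 0.045, 0.012, 0.025, 0, 0, 0],
    [1, 0, 0, 0, 0, 0, 0],
  ],
)

```text
time: 5.0
tcp_pos: [580.3, 281.1, 261.3]
tcp_rot: [-3.132, 0.225, -0.002]
contact_force: [-1.1, 0.1, -1.3]
width: 94.3
```

Run:
```python
from lib import *
print(tcp()[0])
p=cap("wrist"); save(p,"w2")
C=cloud(p); Cf=C.reshape(-1,3); Cf=Cf[~np.isnan(Cf[:,0])]
q=Cf[(abs(Cf[:,0]-596)<45)&(abs(Cf[:,1]-290)<45)]; h=q[(q[:,2]>67)&(q[:,2]<73)]; print(len(h),cv2.minAreaRect(h[:,:2].astype(np.float32)))
print(proj(p,[597,290,70]))
u,v=proj(p,[597,290,70])[0].astype(int); save(p,"w2c",crop=(u-60,v-60,u+60,v+60),scale=5)
```

```text
[580.26 281.15 261.26]
3246 ((597.439208984375, 290.9901123046875), (64.30381774902344, 64.396728515625), 87.40592193603516)
[[314.1  202.42]]
```

View pics/w2.png

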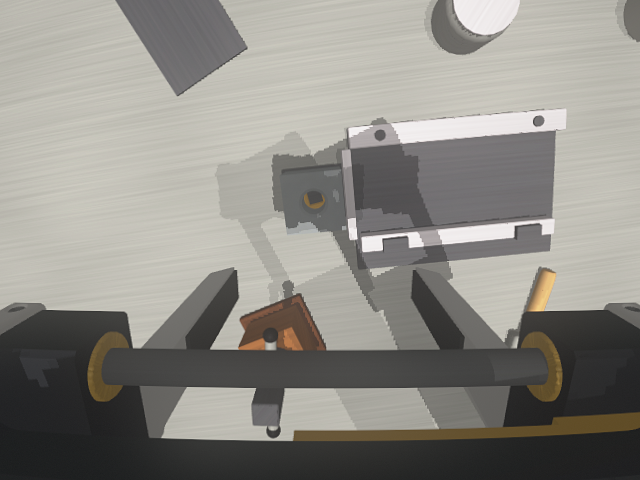

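View pics/w2c.png

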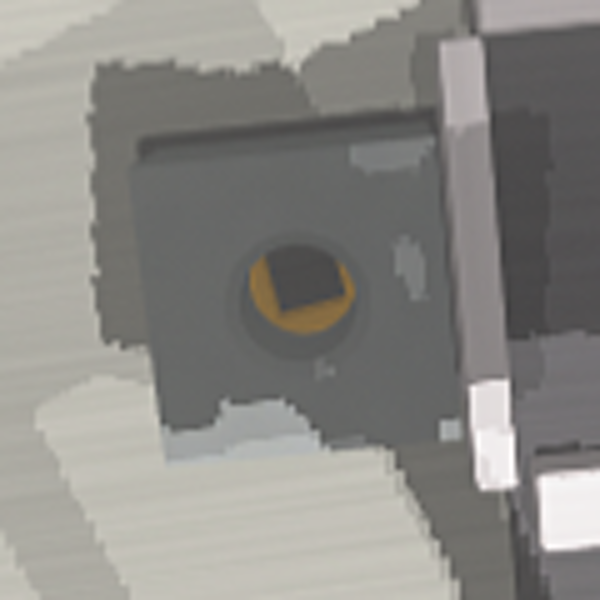

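Run:
```python
from lib import *
p=cap("wrist")
uv=np.array([[345,293],[281,311],[266,252]])/5+[254,142]
w=onz(p,uv,25.5); print(w)
d=w[0]-w[1]; print(np.degrees(np.arctan2(d[1],d[0])),np.linalg.norm(d)); d=w[2]-w[1]; print(np.degrees(np.arctan2(d[1],d[0])),np.linalg.norm(d))
# rectified crops
S=8
g=np.stack(np.meshgrid(np.arange(-25,25,1/S),np.arange(-25,25,1/S)),-1)
for z in(70,28.5):
    P=np.c_[(597.4-g[...,1]).ravel(),(290.5-g[...,0]).ravel(),np.full(g[...,0].size,z)]
    m=proj(p,P).astype(np.float32).reshape(g.shape[0],-1,2)
    cv2.imwrite(f"pics/rect{int(z)}.png",cv2.remap(p["img"][:,:,::-1],m[...,0],m[...,1],cv2.INTER_CUBIC))
# fixture rails: fit
C=cloud(p).reshape(-1,3); C=C[~np.isnan(C[:,0])]
q=C[(C[:,2]>27)&(C[:,2]<33.5)&(C[:,1]<262)&(C[:,1]>0)&(C[:,0]<690)&(C[:,0]>480)]
for nm,a in(("far",q[q[:,0]>600]),("near",q[q[:,0]<560])):
    print(nm,len(a),cv2.minAreaRect(a[:,:2].astype(np.float32)),np.median(a[:,2]),a[:,1].min(),a[:,1].max())
e=C[(C[:,2]>41)&(C[:,2]<47)&(abs(C[:,0]-590)<100)&(C[:,1]>200)]; print("stop",len(e),cv2.minAreaRect(e[:,:2].astype(np.float32)))
```

```text
[[590.23 283.53  25.5 ]
 [588.12 299.2   25.5 ]
 [602.5  300.59  25.5 ]]
-82.34723737681146 15.811417015586485
5.503477268971032 14.441395328941274
far 4444 ((651.5941772460938, 130.08746337890625), (62.291603088378906, 260.06170654296875), 6.809502601623535) 31.29371757429891 0.012851167791325224 255.50815051911667
near 2524 ((529.0297241210938, 133.4053955078125), (251.49642944335938, 25.701555252075195), 85.88583374023438) 31.626009688782062 7.262573601108215 258.06384684886126
stop 832 ((580.9922485351562, 260.8330993652344), (128.61801147460938, 71.4425277709961), 18.43675422668457)
```

View pics/rect28.png

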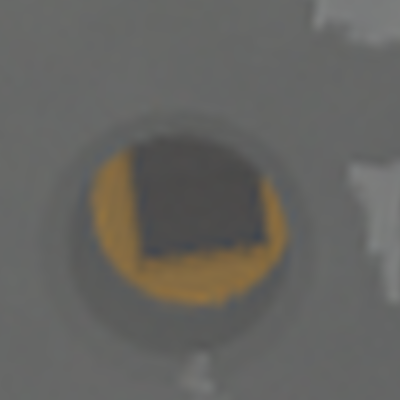

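View pics/rect70.png

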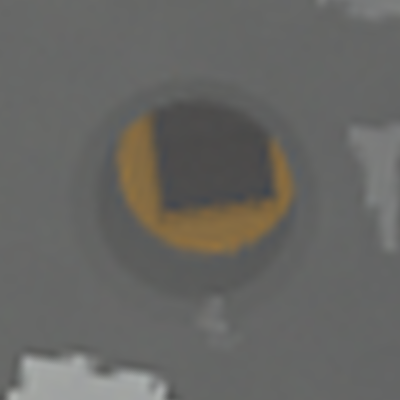

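Run:
```python
from lib import *
print(plan([416.2,362,215],-.155))
```

```text
shift mm [-171.8   -53.83   50.24] rot [-0.01 -0.    0.01] rows 3.74
(array([-171.8 ,  -53.83,   50.24]), array([-0.01, -0.  ,  0.01]))
```

Request:
play_rows(
  steps=[
    [1, -0.043, -0.0135, 0, -0.005, 0, 0.005],
    [1, -0.043, -0.0135, 0.01, -0.005, 0, 0.005],
    [1, -0.043, -0.0135, 0.02, 0, 0, 0],
    [1, -0.043, -0.0135, 0.02, 0, 0, 0],
    [1, 0, 0, 0, 0, 0, 0],
  ],
)

```text
time: 5.6
tcp_pos: [410.2, 363.6, 221.4]
tcp_rot: [-3.129, 0.239, -0.022]
contact_force: [-0.2, -0.6, -0.4]
width: 94.0
```

Run:
```python
from lib import *
plan([416.2,362,122],-.155)
```

```text
shift mm [ 4.86  1.15 99.5 ] rot [-0.   -0.01  0.  ] rows 1.99
```

Request:
play_rows(
  steps=[
    [1, 0.005, 0.001, 0.005, -0.004, -0.01, 0],
    [1, 0, 0, 0.03, 0, 0, 0],
    [1, 0, 0, 0.03, 0, 0, 0],
    [1, 0, 0, 0.02, 0, 0, 0],
    [1, 0, 0, 0, 0, 0, 0],
  ],
)

```text
time: 6.1
tcp_pos: [422.7, 363.5, 144.8]
tcp_rot: [-3.122, 0.234, -0.032]
contact_force: [-0.2, -0.8, -0.6]
width: 94.2
```

Run:
```python
from lib import *
plan([416.2,362,122],-.155)
```

```text
shift mm [-6.67  2.73 22.64] rot [-0.01 -0.02  0.01] rows 0.48
```

Request:
play_rows(
  steps=[
    [1, -0.0067, 0.0027, 0, -0.007, -0.02, 0.007],
    [1, 0, 0, 0, 0, 0, 0],
  ],
)

```text
time: 6.3
tcp_pos: [418.3, 361.6, 147.6]
tcp_rot: [-3.124, 0.25, -0.002]
contact_force: [0.9, -0.3, 0.1]
width: 93.9
```

Run:
```python
from lib import *
plan([416.2,362,122],-.155); print(tcp()[1].as_matrix()[:,2])
```

```text
shift mm [-2.15  0.16 25.58] rot [-0.01 -0.   -0.  ] rows 0.51
[ 0.    0.01 -1.  ]
```

Request:
play_rows(
  steps=[
    [1, -0.002, 0, 0.013, -0.005, 0, 0],
    [1, 0, 0, 0.013, 0, 0, 0],
    [1, 0, 0, 0, 0, 0, 0],
  ],
)

```text
time: 6.6
tcp_pos: [419.1, 363.1, 123.3]
tcp_rot: [-3.125, 0.251, -0.011]
contact_force: [-0.0, -0.0, -0.1]
width: 94.2
```

Run:
```python
from lib import *
plan([416.2,362,122],-.155); print(tcp()[1].as_matrix()[:,2])
```

```text
shift mm [-2.73  1.61  1.31] rot [-0.01 -0.01 -0.01] rows 0.07
[ 0.01  0.01 -1.  ]
```

Request:
play_rows(
  steps=[
    [1, -0.003, 0.0015, 0.001, -0.007, -0.006, -0.005],
    [1, 0, 0, 0, 0, 0, 0],
    [-1, 0, 0, 0, 0, 0, 0],
    [-1, 0, 0, 0, 0, 0, 0],
    [-1, 0, 0, 0, 0, 0, 0],
    [-1, 0, 0, 0, 0, 0, 0],
    [-1, 0, 0, 0, 0, 0, 0],
    [-1, 0, 0, 0, 0, 0, 0],
  ],
)

```text
time: 7.4
tcp_pos: [415.8, 362.6, 122.7]
tcp_rot: [3.132, -0.242, 0.001]
contact_force: [-0.3, 0.2, -0.3]
width: 48.9
```

Run:
```python
from lib import *
plan([416.2,362,122],-.155); s=monitor.sense(); print(tcp()[1].as_matrix()[:,2],s["width"],s["contact_force"],s["joints"])
```

```text
shift mm [0.52 0.53 0.67] rot [ 0. -0.  0.] rows 0.02
[ 0. -0. -1.] 48.872993459168704 [-0.25  0.23 -0.27] [ 0.56  0.24  1.68 -0.    1.22  2.29]
```

Request:
play_rows(
  steps=[
    [-1, 0, 0, 0, 0, 0, 0],
    [-1, 0, 0, 0, 0, 0, 0],
    [-1, 0, 0, 0, 0, 0, 0],
    [-1, 0, 0, 0, 0, 0, 0],
    [-1, 0, 0, 0, 0, 0, 0],
  ],
)

```text
time: 7.9
tcp_pos: [415.8, 362.5, 122.8]
tcp_rot: [3.132, -0.242, 0.001]
contact_force: [-0.8, -0.5, -0.0]
width: 25.6
```

Run:
```python
from lib import *
plan([416.2,362,122],-.155); s=monitor.sense(); print(tcp()[1].as_matrix()[:,2],s["width"],s["contact_force"],s["ft_torque"])
```

```text
shift mm [0.44 0.46 0.75] rot [ 0. -0.  0.] rows 0.02
[ 0. -0. -1.] 25.557814812353094 [-0.79 -0.51 -0.03] [0.06 0.08 0.01]
```

Request:
play_rows(
  steps=[
    [-1, 0, 0, -0.015, 0, 0, 0],
    [-1, 0, 0, -0.02, 0, 0, 0],
    [-1, 0, 0, -0.025, 0, 0, 0],
    [-1, 0, 0, -0.025, 0, 0, 0],
    [-1, 0, 0, 0, 0, 0, 0],
  ],
)

```text
time: 8.4
tcp_pos: [414.4, 362.2, 208.8]
tcp_rot: [3.131, -0.242, -0.005]
contact_force: [0.4, 0.0, -3.7]
width: 25.9
```

Run:
```python
from lib import *
plan([597.4,290.5,200],.114); s=monitor.sense(); print(tcp()[1].as_matrix()[:,2],s["width"],s["contact_force"],s["ft_torque"])
p=cap("wrist"); save(p,"w3")
```

```text
shift mm [191.89  42.7    8.27] rot [ 0.    0.   -0.27] rows 3.94
[-0. -0. -1.] 25.88807767921371 [ 0.41  0.01 -3.72] [ 0.06 -0.09  0.03]
```

View pics/w3.png

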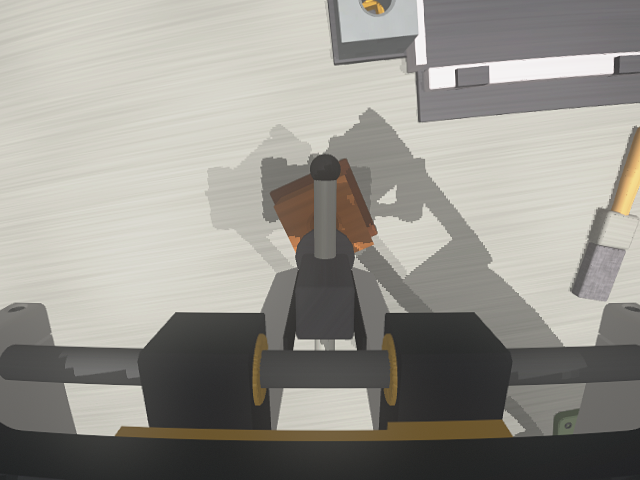

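Request:
play_rows(
  steps=[
    [-1, 0, 0, 0, 0, 0, -0.09],
    [-1, 0, 0, 0, 0, 0, -0.09],
    [-1, 0, 0, 0, 0, 0, -0.09],
    [-1, 0, 0, 0, 0, 0, 0],
  ],
)

```text
time: 8.85
tcp_pos: [408.4, 358.4, 199.2]
tcp_rot: [3.126, 0.196, -0.03]
contact_force: [-0.1, 0.2, -3.9]
width: 26.3
```

Run:
```python
from lib import *
plan([597.4,290.5,200],.114); s=monitor.sense(); print(s["joints"])
```

```text
shift mm [178.92  91.07  -3.51] rot [0.01 0.02 0.01] rows 4.02
[0.56 0.16 1.61 0.   1.39 2.01]
```

Request:
play_rows(
  steps=[
    [-1, 0.045, 0.023, -0.002, 0.003, 0.005, 0],
    [-1, 0.045, 0.023, -0.003, 0.003, 0.005, 0],
    [-1, 0.045, 0.023, -0.003, 0.003, 0.005, 0],
    [-1, 0.04, 0.02, -0.003, 0, 0.005, 0],
    [-1, 0, 0, 0, 0, 0, 0],
  ],
)

```text
time: 9.35
tcp_pos: [592.1, 288.3, 196.7]
tcp_rot: [3.131, 0.188, -0.024]
contact_force: [-0.2, 0.4, -3.6]
width: 26.0
```

Run:
```python
from lib import *
plan([597.4,290.5,190],.114); s=monitor.sense(); print(s["joints"])
```

```text
shift mm [ 5.6  -1.55  6.63] rot [0.   0.02 0.01] rows 0.18
[ 0.32  0.4   1.31 -0.    1.45  1.77]
```

Request:
play_rows(
  steps=[
    [-1, 0.0056, -0.0015, 0.007, 0.004, 0.017, 0.006],
    [-1, 0, 0, 0, 0, 0, 0],
    [-1, 0, 0, 0, 0, 0, 0],
  ],
)

```text
time: 9.65
tcp_pos: [595.2, 288.5, 183.8]
tcp_rot: [3.136, 0.167, -0.014]
contact_force: [-0.1, -0.4, -3.1]
width: 25.8
```

Run:
```python
from lib import *
plan([597.4,290.5,190],.114); s=monitor.sense(); print(s["joints"],tcp()[1].as_matrix()[:,2])
for n in("wrist","scene"):
    p=cap(n); u,v=proj(p,[597.4,290.5,90])[0].astype(int); x0=max(0,u-60);y0=max(0,v-60); save(p,"w4"+n,crop=(x0,y0,x0+120,y0+120),scale=5)
```

```text
shift mm [ 2.3  -1.75 -6.25] rot [ 0.    0.01 -0.01] rows 0.14
[0.32 0.41 1.32 0.   1.42 1.78] [-0.01 -0.   -1.  ]
```

View pics/w4wrist.png

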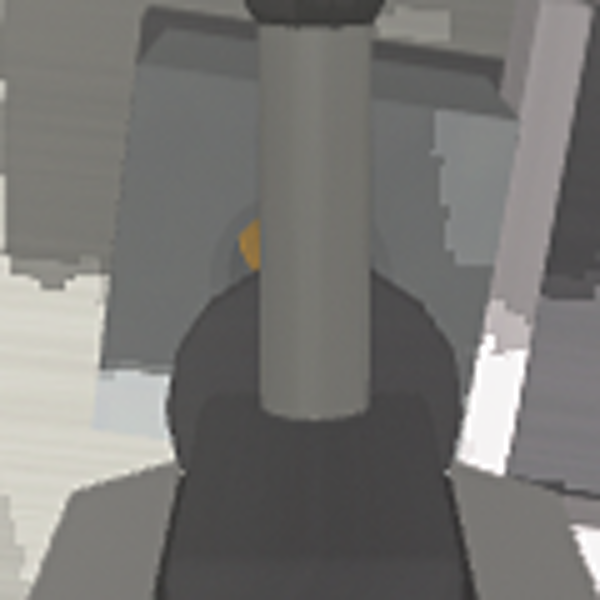

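View pics/w4scene.png

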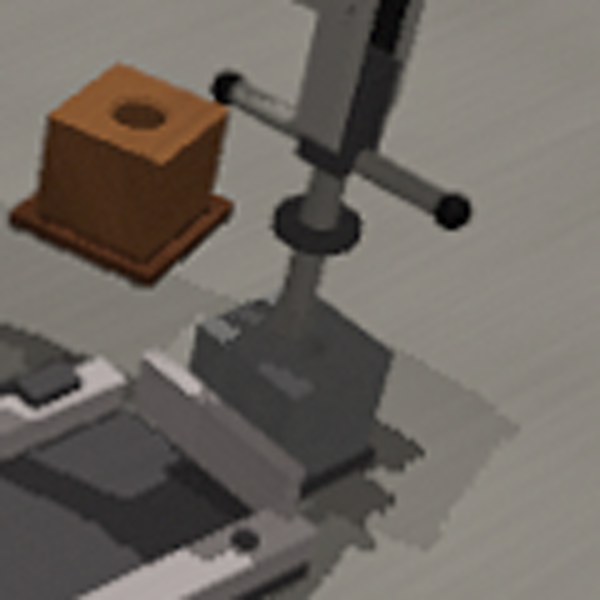

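Request:
play_rows(
  steps=[
    [-1, 0.0023, -0.0018, -0.002, 0, 0.012, -0.005],
    [-1, 0, 0, 0, 0, 0, 0],
  ],
)

```text
time: 9.95
tcp_pos: [596.5, 291.8, 186.7]
tcp_rot: [3.136, 0.179, 0.007]
contact_force: [0.1, -0.6, -3.5]
width: 26.0
```

Run:
```python
from lib import *
plan([597.4,290.5,165],.114); s=monitor.sense(); print(s["contact_force"],tcp()[1].as_matrix()[:,2])
```

```text
shift mm [ 0.67  1.41 21.72] rot [ 0. -0. -0.] rows 0.44
[ 0.11 -0.57 -3.47] [ 0. -0. -1.]
```

Request:
play_rows(
  steps=[
    [-1, 0.0007, 0.0014, 0.006, 0, 0, 0],
    [-1, 0, 0, 0.008, 0, 0, 0],
    [-1, 0, 0, 0.008, 0, 0, 0],
    [-1, 0, 0, 0, 0, 0, 0],
  ],
)

```text
time: 10.35
tcp_pos: [597.0, 291.2, 163.9]
tcp_rot: [3.136, 0.18, 0.009]
contact_force: [-0.5, -0.4, -4.6]
width: 25.6
```

Run:
```python
from lib import *
plan([597.4,290.5,145],.114); s=monitor.sense(); print(s["contact_force"],tcp()[1].as_matrix()[:,2])
```

```text
shift mm [ 0.23  0.74 18.91] rot [ 0.   -0.01  0.  ] rows 0.38
[-0.5  -0.41 -4.63] [ 0.01  0.   -1.  ]
```

Request:
play_rows(
  steps=[
    [-1, 0.0003, 0.0007, 0.007, 0, -0.003, 0],
    [-1, 0, 0, 0.007, 0, 0, 0],
    [-1, 0, 0, 0.006, 0, 0, 0],
    [-1, 0, 0, 0.005, 0, 0, 0],
    [-1, 0, 0, 0, 0, 0, 0],
  ],
)

```text
time: 10.85
tcp_pos: [597.1, 290.0, 135.4]
tcp_rot: [3.136, 0.18, 0.001]
contact_force: [0.0, -0.2, -3.0]
width: 25.7
```

Run:
```python
from lib import *
plan([597.4,290.5,124],.114); s=monitor.sense(); print(s["contact_force"],tcp()[1].as_matrix()[:,2])
```

```text
shift mm [ 0.39 -0.47 11.36] rot [ 0. -0.  0.] rows 0.23
[ 0.03 -0.17 -2.99] [ 0. -0. -1.]
```

Request:
play_rows(
  steps=[
    [-1, 0, 0, 0.004, 0, 0, 0],
    [-1, 0, 0, 0.004, 0, 0, 0],
    [-1, 0, 0, 0.003, 0, 0, 0],
    [-1, 0, 0, 0, 0, 0, 0],
  ],
)

```text
time: 11.25
tcp_pos: [597.4, 290.2, 123.9]
tcp_rot: [3.136, 0.18, 0.002]
contact_force: [-0.1, 0.2, -3.0]
width: 25.7
```

Run:
```python
from lib import *
plan([597.4,290.5,124],.114); s=monitor.sense(); print(s["contact_force"],tcp()[1].as_matrix()[:,2])
```

```text
shift mm [ 0.01 -0.35 -0.15] rot [ 0. -0.  0.] rows 0.01
[-0.09  0.15 -2.96] [ 0. -0. -1.]
```

Request:
play_rows(
  steps=[
    [-1, 0, 0, 0, 0, 0, -0.06],
    [-1, 0, 0, 0, 0, 0, -0.06],
    [-1, 0, 0, 0, 0, 0, -0.06],
    [-1, 0, 0, 0, 0, 0, -0.06],
  ],
)

```text
time: 11.65
tcp_pos: [597.0, 290.7, 124.1]
tcp_rot: [-3.09, -0.568, -0.001]
contact_force: [-0.6, 0.5, -4.3]
width: 25.9
```

```bash
cat > chk.py <<'E'
from lib import *
import sys
a=[float(x) for x in sys.argv[1:]]
print("yaw",yawx(tcp()[1])); plan(a[:3],a[3] if len(a)>3 else None); s=monitor.sense(); print("F",s["contact_force"],"T",s["ft_torque"],"z",tcp()[1].as_matrix()[:,2],"w",s["width"],"j6",s["joints"][5],"t",s["time"])
E
python3 chk.py 597.4 290.5 124
```

```text
yaw 0.3635717562124636
shift mm [0.3  0.29 0.14] rot [-0. -0.  0.] rows 0.01
F [-0.56  0.46 -4.25] T [ 0.08  0.18 -0.02] z [ 0.  0. -1.] w 25.876089226827375 j6 1.5299515423413823 t 11.65
```

Stays centred; keep turning.

Request:
play_rows(
  steps=[
    [-1, 0, 0, 0, 0, 0, -0.09],
    [-1, 0, 0, 0, 0, 0, -0.09],
    [-1, 0, 0, 0, 0, 0, -0.09],
    [-1, 0, 0, 0, 0, 0, -0.09],
    [-1, 0, 0, 0, 0, 0, -0.09],
    [-1, 0, 0, 0, 0, 0, -0.09],
    [-1, 0, 0, 0, 0, 0, -0.09],
  ],
)

```text
time: 12.35
tcp_pos: [597.0, 290.5, 124.2]
tcp_rot: [-2.745, -1.527, -0.001]
contact_force: [-0.2, -0.1, -3.8]
width: 26.1
```

```bash
python3 chk.py 597.4 290.5 124
```

```text
yaw 1.0150770764766879
shift mm [0.16 0.34 0.21] rot [-0. -0.  0.] rows 0.01
F [-0.22 -0.11 -3.81] T [-0.08 -0.02 -0.29] z [ 0.  0. -1.] w 26.092895048218917 j6 0.8778034966942345 t 12.35
```

Request:
play_rows(
  steps=[
    [-1, 0, 0, 0, 0, 0, -0.1],
    [-1, 0, 0, 0, 0, 0, -0.1],
    [-1, 0, 0, 0, 0, 0, -0.1],
    [-1, 0, 0, 0, 0, 0, -0.1],
    [-1, 0, 0, 0, 0, 0, -0.1],
    [-1, 0, 0, 0, 0, 0, -0.1],
    [-1, 0, 0, 0, 0, 0, -0.1],
    [-1, 0, 0, 0, 0, 0, -0.1],
    [-1, 0, 0, 0, 0, 0, -0.1],
    [-1, 0, 0, 0, 0, 0, -0.1],
  ],
)

```text
time: 13.35
tcp_pos: [597.4, 290.4, 124.2]
tcp_rot: [-1.631, -2.684, -0.004]
contact_force: [-0.4, 0.1, -4.6]
width: 25.8
```

```bash
python3 chk.py 597.4 290.5 124
```

```text
yaw 2.049352956867894
shift mm [0.12 0.05 0.21] rot [ 0. -0. -0.] rows 0.02
F [-0.4   0.08 -4.57] T [-0.06 -0.09 -0.29] z [ 0.  0. -1.] w 25.83697481961009 j6 -0.158001094602705 t 13.35
```

Request:
play_rows(
  steps=[
    [-1, 0, 0, 0, 0, 0, -0.06],
    [-1, 0, 0, 0, 0, 0, -0.06],
    [-1, 0, 0, 0, 0, 0, -0.06],
    [-1, 0, 0, 0, 0, 0, -0.06],
    [-1, 0, 0, 0, 0, 0, -0.06],
    [-1, 0, 0, 0, 0, 0, -0.04],
    [-1, 0, 0, 0, 0, 0, -0.04],
  ],
)

```text
time: 14.05
tcp_pos: [597.5, 290.4, 124.2]
tcp_rot: [-1.077, -2.951, -0.006]
contact_force: [-0.4, -0.5, -3.9]
width: 25.8
```

```bash
python3 chk.py 597.4 290.5 124
```

```text
yaw 2.4415660611819066
shift mm [0.18 0.02 0.19] rot [ 0. -0. -0.] rows 0.03
F [-0.44 -0.47 -3.93] T [-0.01 -0.1  -0.21] z [ 0.  0. -1.] w 25.811021226438605 j6 -0.5510945999754918 t 14.05
```

Request:
play_rows(
  steps=[
    [-1, 0, 0, 0, 0, 0, -0.04],
    [-1, 0, 0, 0, 0, 0, -0.03],
    [-1, 0, 0, 0, 0, 0, 0],
  ],
)

```text
time: 14.35
tcp_pos: [597.6, 290.3, 124.2]
tcp_rot: [-0.971, -2.987, -0.007]
contact_force: [-0.4, 0.5, -4.4]
width: 25.8
```

```bash
python3 chk.py 597.4 290.5 124
```

```text
yaw 2.5127922304940964
shift mm [0.24 0.04 0.19] rot [ 0. -0. -0.] rows 0.03
F [-0.43  0.53 -4.37] T [-0.   -0.1  -0.14] z [ 0.  0. -1.] w 25.820069619320847 j6 -0.622711491307211 t 14.35
```

Request:
play_rows(
  steps=[
    [-1, 0, 0, 0, 0, 0, -0.03],
    [-1, 0, 0, 0, 0, 0, -0.03],
    [-1, 0, 0, 0, 0, 0, 0],
  ],
)

```text
time: 14.65
tcp_pos: [597.6, 290.3, 124.2]
tcp_rot: [-0.878, -3.016, -0.007]
contact_force: [-1.2, -0.7, -4.9]
width: 25.9
```

```bash
python3 chk.py 597.4 290.5 124
python3 - <<'E'
from lib import *
p=cap("wrist"); save(p,"w5"); p=cap("scene"); u,v=proj(p,[590,160,20])[0].astype(int); save(p,"s5",crop=(u-100,v-100,u+100,v+100),scale=3)
E
```

```text
yaw 2.575266269773781
shift mm [0.24 0.06 0.2 ] rot [ 0. -0. -0.] rows 0.03
F [-1.22 -0.7  -4.92] T [-0.01 -0.05 -0.21] z [ 0.  0. -1.] w 25.93476594184468 j6 -0.6853266995856468 t 14.65
```

View pics/w5.png

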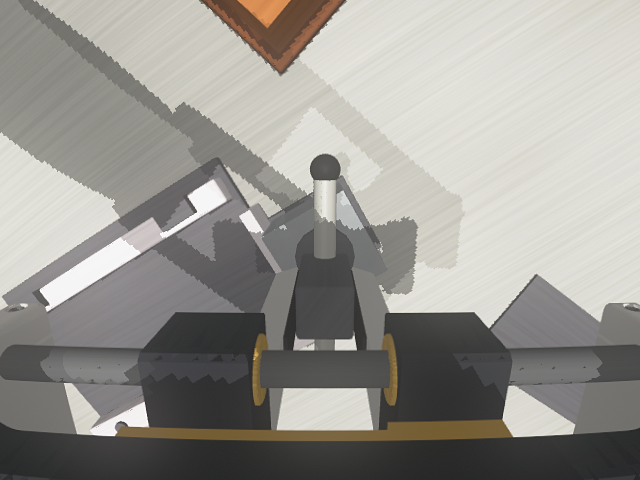

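View pics/s5.png

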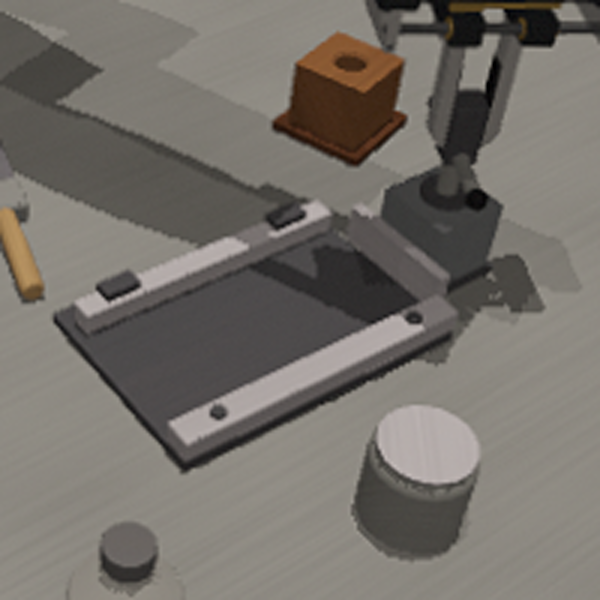

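Request:
play_rows(
  steps=[
    [-1, 0, 0, 0, 0, 0, -0.04],
    [-1, 0, 0, 0, 0, 0, -0.04],
    [-1, 0, 0, 0, 0, 0, -0.02],
  ],
)

```text
time: 15.05
tcp_pos: [597.6, 290.4, 124.2]
tcp_rot: [-0.723, -3.057, -0.007]
contact_force: [0.9, -0.8, -4.9]
width: 25.8
```

```bash
python3 chk.py 597.4 290.5 124
```

```text
yaw 2.676917413311899
shift mm [0.23 0.01 0.21] rot [ 0. -0. -0.] rows 0.03
F [ 0.92 -0.83 -4.85] T [ 0.03 -0.11 -0.22] z [ 0.  0. -1.] w 25.764739548787155 j6 -0.7869883959487042 t 15.05
```

Run:
```python
from lib import *
th=-.046; R2=np.array([[np.cos(th),-np.sin(th)],[np.sin(th),np.cos(th)]]); o=np.array([590.0,130.7])
for n in("scene","side"):
    p=cap(n); C=cloud(p).reshape(-1,3); C=C[~np.isnan(C[:,0])]
    f=(C[:,:2]-o)@R2; 
    k=(abs(f[:,1])<100)&(abs(f[:,0])<110)
    f=np.c_[f,C[:,2]][k]
    j=f[(f[:,2]>28)&(f[:,2]<34)]; a=j[j[:,0]<0]; b=j[j[:,0]>0]
    print(n,"jaw x",np.percentile(a[:,0],[1,5,50,95,99]),"rail x",np.percentile(b[:,0],[1,5,50,95,99]), len(a),len(b))
    for s in(-80,-40,0,40,80):
        m=b[abs(b[:,1]-s)<20]; m2=a[abs(a[:,1]-s)<20]
        print(s,np.percentile(m2[:,0],95) if len(m2)>5 else None,np.percentile(m[:,0],5) if len(m)>5 else None)
```

```text
scene jaw x [-86.4  -84.6  -72.74 -65.86 -64.65] rail x [50.11 51.43 62.97 73.61 74.83] 416 730
-80 -65.73594798206699 52.201358669002595
-40 -66.48007037232313 52.43751867833727
0 -65.95722643683307 51.54209343363866
40 -66.74173847708262 51.08865950728274
80 -64.51261587392459 51.337887165272505
side jaw x [-87.89 -86.96 -78.16 -67.01 -63.91] rail x [48.58 50.15 60.54 72.85 74.61] 328 378
-80 -67.31928322823059 51.05312776292441
-40 -68.0827241879398 50.991290764128486
0 -64.94324534922201 49.331196043111156
40 -67.32048822842927 51.423900899907906
80 -69.18830756791506 49.282757787726226
```

Request:
play_rows(
  steps=[
    [-1, 0, 0, 0, 0, 0, 0.05],
    [0, 0, 0, 0, 0, 0, 0],
    [0, 0, 0, 0, 0, 0, 0],
    [0, 0, 0, 0, 0, 0, 0],
    [1, 0, 0, 0, 0, 0, 0],
    [1, 0, 0, 0, 0, 0, 0],
    [1, 0, 0, -0.02, 0, 0, 0],
    [1, 0, 0, -0.04, 0, 0, 0],
    [1, 0, 0, -0.05, 0, 0, 0],
    [1, 0, 0, -0.04, 0, 0, 0],
  ],
)

```text
time: 16.15
tcp_pos: [595.1, 288.9, 274.6]
tcp_rot: [-0.797, -3.031, 0.001]
contact_force: [1.1, -0.2, 0.3]
width: 91.1
```

```bash
python3 chk.py 580 -200 280 1.9
python3 - <<'E'
from lib import *
p=cap("scene"); save(p,"s6")
E
```

```text
yaw 2.6271906398452938
shift mm [-227.41 -433.09   -5.92] rot [-0.   -0.01  0.73] rows 9.78
F [ 1.06 -0.19  0.29] T [ 0.01 -0.16 -0.06] z [-0.01  0.   -1.  ] w 91.10680665141217 j6 -0.7367948734738692 t 16.15
```

View pics/s6.png

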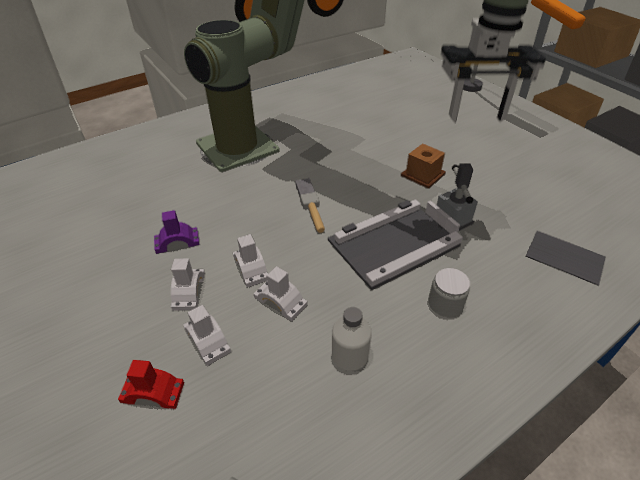

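Request:
play_rows(
  steps=[
    [1, 0, 0, -0.005, 0, 0, 0.137],
    [1, 0, 0, -0.005, 0, 0, 0.137],
    [1, 0, 0, -0.005, 0, 0, 0.137],
    [1, 0, 0, -0.005, 0, 0, 0.137],
    [1, 0, 0, -0.005, 0, 0, 0.137],
    [1, 0, 0, -0.005, 0, 0, 0.137],
    [1, 0, 0, -0.005, 0, 0, 0.137],
    [1, 0, 0, -0.005, 0, 0, 0.137],
  ],
)

```text
time: 17.0
tcp_pos: [600.2, 290.6, 330.9]
tcp_rot: [2.307, 2.125, 0.03]
contact_force: [-0.2, -0.9, 0.2]
width: 93.8
```

```bash
python3 chk.py 520 -260 300 1.525
```

```text
yaw 1.4885168529420478
shift mm [-555.59  -35.13   24.46] rot [ 0.02 -0.01 -0.04] rows 11.14
F [-0.2  -0.87  0.22] T [-0.01 -0.08  0.05] z [ 0.02  0.01 -1.  ] w 93.80873664500432 j6 0.40218173898793325 t 17.0
```

Request:
play_rows(
  steps=[
    [1, -0.05, -0.003, 0.002, 0.01, 0, -0.03],
    [1, -0.05, -0.003, 0.002, 0.005, 0, 0],
    [1, -0.05, -0.003, 0.002, 0, 0, 0],
    [1, -0.05, -0.003, 0.002, 0, 0, 0],
    [1, -0.05, -0.003, 0.002, 0, 0, 0],
    [1, -0.05, -0.003, 0.002, 0, 0, 0],
    [1, -0.05, -0.003, 0.002, 0, 0, 0],
    [1, -0.05, -0.003, 0.002, 0, 0, 0],
    [1, -0.05, -0.003, 0.002, 0, 0, 0],
    [1, -0.05, -0.003, 0.002, 0, 0, 0],
  ],
)

```text
time: 18.0
tcp_pos: [545.5, -203.8, 305.8]
tcp_rot: [2.264, 2.178, 0.026]
contact_force: [0.3, -0.6, -0.4]
width: 93.6
```

```bash
python3 chk.py 520 -260 300 1.525
cat > caps.py <<'E'
from lib import *
import sys
def fitcaps(p,verbose=True):
    C=cloud(p); img=p["img"].astype(int); out=[]
    ok=~np.isnan(C[...,0])
    tops=(ok&(C[...,2]>79)&(C[...,2]<90)&((img.max(2)-img.min(2))<40)).astype(np.uint8)
    n,l,st,ce=cv2.connectedComponentsWithStats(tops)
    for i in range(1,n):
        if st[i,4]<60: continue
        P=C[l==i]; c,s,a=cv2.minAreaRect(P[:,:2].astype(np.float32))
        if max(s)>45 or min(s)<20: continue
        c=np.array(c); F=C[ok]; F=F[(np.hypot(*(F[:,:2]-c).T)<60)]
        Q=F[(F[:,2]>5)&(F[:,2]<45)]
        # choose candidate axis with larger extent, angle from boss
        best=None
        for k in(0,1):
            t=np.radians(a)+k*np.pi/2; ax=np.array([np.cos(t),np.sin(t)]); e=np.percentile(abs((Q[:,:2]-c)@ax),97)
            if best is None or e>best[0]: best=(e,t)
        t=(best[1]+np.pi/2)%np.pi-np.pi/2
        v=np.linalg.svd(Q[:,:2]-Q[:,:2].mean(0),full_matrices=False)[2][0]; t2=np.arctan2(v[1],v[0]);t2=(t2+np.pi/2)%np.pi-np.pi/2
        out.append((c,t,t2))
        if verbose: print("px",ce[i],"c",c,"s",np.array(s),"x-axis",round(t,3),"pca",round(t2,3),"ext",best[0],"z",np.median(P[:,2]),"n",len(P))
    return out
if __name__=="__main__":
    p=cap(sys.argv[1]); fitcaps(p); save(p,sys.argv[2])
E
python3 caps.py wrist w7; python3 caps.py scene s7
```

```text
yaw 1.5319423952494644
shift mm [-57.22 -23.32   4.83] rot [ 0.01 -0.01  0.01] rows 1.24
F [ 0.29 -0.55 -0.42] T [-0.05 -0.08  0.01] z [ 0.01  0.01 -1.  ] w 93.63565699671086 j6 -0.47625026983806296 t 18.0
px [351.38 188.72] c [ 579.81 -176.79] s [30.15 30.11] x-axis 0.353 pca 0.353 ext 48.75092845351567 z 85.13158706157131 n 706
px [250.56 200.51] c [ 464.13 -185.4 ] s [30.23 30.44] x-axis -0.15 pca -0.191 ext 48.73957004500587 z 85.15274894443723 n 707
px [125.35 287.32] c [ 296.95 -292.45] s [30.85 30.61] x-axis 1.272 pca 1.533 ext 49.199733325993684 z 83.24216371460068 n 131
px [250.43 311.75] c [ 451.42 -323.1 ] s [30.11 30.33] x-axis -0.577 pca -0.761 ext 48.44285598277049 z 85.31421709845267 n 575
px [357.8  318.49] c [ 584.39 -337.7 ] s [30.18 30.58] x-axis 0.046 pca 0.062 ext 48.80612986485959 z 85.29172978779724 n 574
px [245.65 240.75] c [ 464.62 -186.11] s [29.63 32.19] x-axis -0.163 pca 0.199 ext 49.05822282120819 z 84.05007295716598 n 175
px [179.8  264.12] c [ 450.6 -323.3] s [31.77 33.12] x-axis -0.58 pca -0.953 ext 50.281638414749196 z 83.68977982121214 n 198
px [277.07 274.41] c [ 580.36 -176.7 ] s [31.19 30.76] x-axis 0.344 pca 0.595 ext 48.98176654476754 z 83.83657484735454 n 217
px [198.32 314.32] c [ 584.78 -337.87] s [30.71 30.67] x-axis 0.038 pca 0.421 ext 48.949136812159786 z 82.85655694053969 n 262
```

View pics/w7.png

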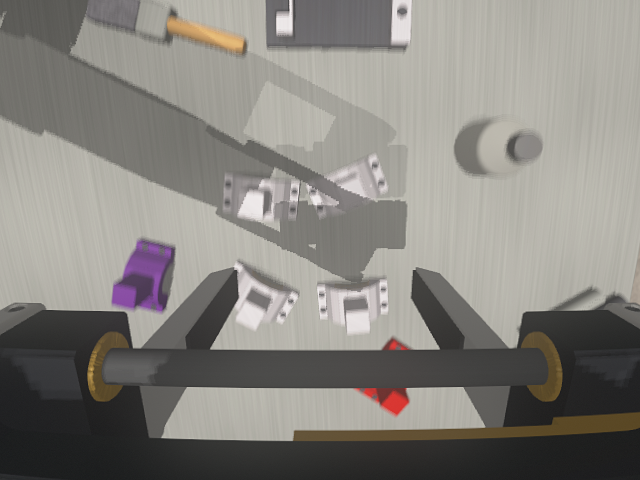

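```bash
python3 chk.py 579.8 -176.8 150 1.924
```

```text
yaw 1.5240595577085068
shift mm [ 31.    32.35 155.36] rot [ 0.01 -0.01 -0.4 ] rows 3.23
F [-0.07  0.95  0.83] T [-0.07 -0.09 -0.01] z [ 0.01  0.01 -1.  ] w 93.81603694486009 j6 -0.47370098432919494 t 18.1
```

Request:
play_rows(
  steps=[
    [1, 0.031, 0.032, 0.01, 0.01, -0.01, 0],
    [1, 0, 0, 0.02, 0, 0, -0.135],
    [1, 0, 0, 0.02, 0, 0, -0.135],
    [1, 0, 0, 0.02, 0, 0, -0.13],
    [1, 0, 0, 0.02, 0, 0, 0],
    [1, 0, 0, 0.02, 0, 0, 0],
  ],
)

```text
time: 18.7
tcp_pos: [583.0, -177.3, 196.5]
tcp_rot: [1.772, 2.582, 0.005]
contact_force: [0.1, -0.9, -0.3]
width: 93.8
```

```bash
python3 chk.py 579.8 -176.8 110 1.924
```

```text
yaw 1.9382685403706286
shift mm [ 2.17 -3.57 86.5 ] rot [0.01 0.01 0.01] rows 1.73
F [ 0.08 -0.9  -0.25] T [-0.05 -0.13 -0.01] z [ 0.01 -0.   -1.  ] w 93.82310739994918 j6 -0.8057314212187857 t 18.7
```

Request:
play_rows(
  steps=[
    [1, 0.002, -0.0035, 0.01, 0.005, 0.005, 0.01],
    [1, 0, 0, 0.025, 0, 0, 0],
    [1, 0, 0, 0.025, 0, 0, 0],
    [1, 0, 0, 0.025, 0, 0, 0],
    [1, 0, 0, 0, 0, 0, 0],
  ],
)

```text
time: 19.2
tcp_pos: [578.3, -172.3, 107.7]
tcp_rot: [-1.789, -2.582, -0.004]
contact_force: [-0.7, -0.1, -0.7]
width: 93.7
```

```bash
python3 chk.py 579.8 -176.8 49 1.924
```

```text
yaw 1.929488713071526
shift mm [-4.81 -0.23 58.67] rot [ 0.   -0.    0.01] rows 1.18
F [-0.74 -0.08 -0.69] T [ 0.   -0.07  0.01] z [ 0.  0. -1.] w 93.66423361575939 j6 -0.7940390298698866 t 19.2
```

Request:
play_rows(
  steps=[
    [1, -0.0048, 0, 0.01, 0, 0, 0.005],
    [1, 0, 0, 0.02, 0, 0, 0],
    [1, 0, 0, 0.018, 0, 0, 0],
    [1, 0, 0, 0.008, 0, 0, 0],
    [1, 0, 0, 0, 0, 0, 0],
  ],
)

```text
time: 19.7
tcp_pos: [586.0, -179.3, 56.6]
tcp_rot: [1.79, 2.567, 0.007]
contact_force: [0.1, 0.3, 0.9]
width: 93.8
```

```bash
python3 chk.py 579.8 -176.8 49 1.924
```

```text
yaw 1.9235835245677602
shift mm [ 4.55 -5.03  7.53] rot [ 0.01  0.01 -0.  ] rows 0.2
F [0.14 0.27 0.94] T [-0.   -0.16 -0.01] z [ 0.01 -0.   -1.  ] w 93.84514307879103 j6 -0.7935350933714111 t 19.7
```

Request:
play_rows(
  steps=[
    [1, 0.0045, -0.005, 0.007, 0.008, 0.006, 0],
    [1, 0, 0, 0, 0, 0, 0],
    [0, 0, 0, 0, 0, 0, 0],
    [0, 0, 0, 0, 0, 0, 0],
  ],
)

```text
time: 20.1
tcp_pos: [581.9, -177.9, 52.7]
tcp_rot: [1.793, 2.571, 0.003]
contact_force: [0.1, -0.3, 0.1]
width: 81.4
```

```bash
python3 chk.py 579.8 -176.8 49 1.924
```

```text
yaw 1.9234186851663189
shift mm [ 1.76 -1.57  3.69] rot [ 0.01  0.   -0.  ] rows 0.09
F [ 0.13 -0.28  0.13] T [-0.02 -0.09  0.01] z [ 0.01 -0.   -1.  ] w 81.35459328113379 j6 -0.7923941348094323 t 20.1
```

Request:
play_rows(
  steps=[
    [0, 0.002, -0.0015, 0.0035, 0.004, 0.002, 0],
    [-1, 0, 0, 0, 0, 0, 0],
    [-1, 0, 0, 0, 0, 0, 0],
    [-1, 0, 0, 0, 0, 0, 0],
    [-1, 0, 0, 0, 0, 0, 0],
    [-1, 0, 0, 0, 0, 0, 0],
    [-1, 0, 0, 0, 0, 0, 0],
    [-1, 0, 0, 0, 0, 0, 0],
    [-1, 0, 0, 0, 0, 0, 0],
    [-1, 0, 0, 0, 0, 0, 0],
  ],
)

```text
time: 21.1
tcp_pos: [580.0, -176.8, 50.0]
tcp_rot: [1.794, 2.573, -0.001]
contact_force: [-0.3, -0.6, 0.7]
width: 29.7
```

```bash
python3 chk.py 579.8 -176.8 49 1.924
```

```text
yaw 1.9238255738254226
shift mm [ 0.1  -0.23  1.03] rot [ 0.  0. -0.] rows 0.03
F [-0.33 -0.64  0.75] T [-0.11  0.12  0.02] z [ 0. -0. -1.] w 29.660077199787473 j6 -0.7900801177898817 t 21.1
```

Request:
play_rows(
  steps=[
    [-1, 0, 0, -0.015, 0, 0, 0],
    [-1, 0, 0, -0.025, 0, 0, 0.08],
    [-1, 0, 0, -0.025, 0, 0, 0.08],
    [-1, 0, 0, -0.025, 0, 0, 0.08],
    [-1, 0, 0, -0.01, 0, 0, 0.08],
    [-1, 0, 0, 0, 0, 0, 0.08],
  ],
)

```text
time: 21.7
tcp_pos: [573.5, -173.0, 148.4]
tcp_rot: [-2.282, -2.142, 0.007]
contact_force: [0.1, 0.9, -6.2]
width: 29.4
```

```bash
cat > fx.py <<'E'
import numpy as np
O=np.array([590.0,130.7]);TH=-.044
def fx(x,y):
    c,s=np.cos(TH),np.sin(TH); return O+np.array([c*x-s*y,s*x+c*y])
E
python3 - <<'E'
from fx import *
for y in(-27,-79,-131,-183): print(fx(-7,115+y))
E
python3 chk.py 587 218 140 1.527
```

```text
[586.87752566 218.92273037]
[584.59026385 166.97305825]
[582.30300204 115.02338613]
[580.01574023  63.07371401]
yaw 1.5077738592622958
shift mm [391.05 -11.04  10.48] rot [-0.01 -0.01 -0.02] rows 7.83
F [ 0.14  0.86 -6.21] T [-0.06 -0.14 -0.02] z [-0.01  0.01 -1.  ] w 29.433076119902655 j6 -0.37453443923145885 t 21.7
```

Request:
play_rows(
  steps=[
    [-1, 0.045, -0.001, 0, -0.005, -0.005, -0.01],
    [-1, 0.05, -0.001, 0, -0.003, -0.005, 0],
    [-1, 0.05, -0.001, 0, 0, 0, 0],
    [-1, 0.05, -0.001, 0, 0, 0, 0],
    [-1, 0.05, -0.001, 0, 0, 0, 0],
    [-1, 0.05, -0.001, 0, 0, 0, 0],
    [-1, 0.04, -0.001, 0, 0, 0, 0],
    [-1, 0.02, 0, 0, 0, 0, 0],
    [-1, 0, 0, 0, 0, 0, 0],
  ],
)

```text
time: 22.6
tcp_pos: [581.1, 189.0, 144.6]
tcp_rot: [-2.283, -2.149, 0.02]
contact_force: [0.4, -1.3, -6.3]
width: 29.8
```

```bash
python3 chk.py 586.9 218.9 130 1.527
```

```text
yaw 1.5103211709064215
shift mm [30.3   4.22 14.41] rot [-0.01  0.   -0.02] rows 0.68
F [ 0.41 -1.28 -6.29] T [-0.05 -0.04  0.02] z [-0.01 -0.   -1.  ] w 29.762461208962605 j6 0.23446364429717612 t 22.6
```

Request:
play_rows(
  steps=[
    [-1, 0.015, 0.004, 0.005, -0.01, 0.004, -0.015],
    [-1, 0.015, 0, 0.005, 0, 0, 0],
    [-1, 0, 0, 0.005, 0, 0, 0],
    [-1, 0, 0, 0, 0, 0, 0],
  ],
)

```text
time: 23.0
tcp_pos: [584.9, 219.1, 126.4]
tcp_rot: [-2.268, -2.168, 0.011]
contact_force: [-1.1, -0.9, -6.2]
width: 29.7
```

```bash
python3 chk.py 586.9 218.9 110 1.527
python3 - <<'E'
from lib import *
p=cap("scene"); u,v=proj(p,[590,200,60])[0].astype(int); save(p,"s8",crop=(u-80,v-80,u+80,v+80),scale=4); p=cap("wrist"); save(p,"w8")
E
```

```text
yaw 1.5254885884687965
shift mm [-0.05  2.18 16.35] rot [-0.01  0.   -0.  ] rows 0.33
F [-1.08 -0.9  -6.17] T [-0.06 -0.07  0.02] z [-0.01 -0.   -1.  ] w 29.709069672387436 j6 0.2654642061243825 t 23.0
```

View pics/s8.png

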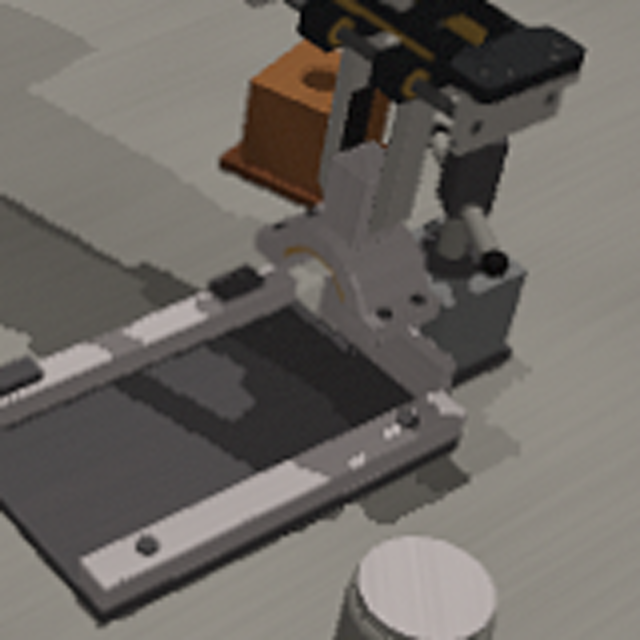

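View pics/w8.png

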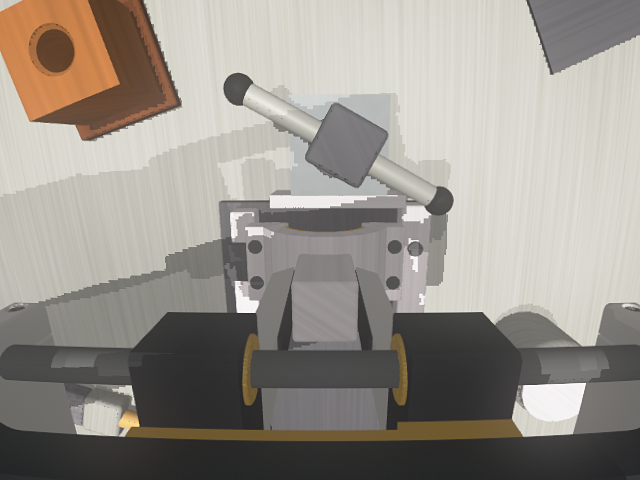

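Request:
play_rows(
  steps=[
    [-1, 0, 0.002, 0.008, -0.008, 0.003, 0],
    [-1, 0, 0, 0.008, 0, 0, 0],
    [-1, 0, 0, 0, 0, 0, 0],
  ],
)

```text
time: 23.4
tcp_pos: [588.4, 217.1, 110.6]
tcp_rot: [2.273, 2.166, 0.006]
contact_force: [-1.3, 0.8, -7.1]
width: 29.8
```

```bash
python3 chk.py 586.9 218.9 90 1.527
```

```text
yaw 1.5223167908265827
shift mm [ 1.7  -1.68 20.62] rot [ 0. -0. -0.] rows 0.42
F [-1.25  0.82 -7.11] T [-0.03  0.04 -0.02] z [ 0.  0. -1.] w 29.79161518973109 j6 0.26367576775986407 t 23.4
```

Request:
play_rows(
  steps=[
    [-1, 0.0015, -0.0015, 0.01, 0, 0, -0.004],
    [-1, 0, 0, 0.01, 0, 0, 0],
    [-1, 0, 0, 0, 0, 0, 0],
  ],
)

```text
time: 23.7
tcp_pos: [586.8, 218.2, 88.6]
tcp_rot: [2.27, 2.17, 0.005]
contact_force: [-0.5, -0.4, -5.8]
width: 29.9
```

```bash
python3 chk.py 586.9 218.9 70 1.527
```

```text
yaw 1.525707820018528
shift mm [ 0.73  0.05 18.56] rot [ 0. -0. -0.] rows 0.37
F [-0.47 -0.4  -5.76] T [-0.05  0.03 -0.02] z [ 0.  0. -1.] w 29.936127542409437 j6 0.26253654104194585 t 23.7
```

Request:
play_rows(
  steps=[
    [-1, 0.0005, 0, 0.008, 0, 0, 0],
    [-1, 0, 0, 0.008, 0, 0, 0],
    [-1, 0, 0, 0.005, 0, 0, 0],
    [-1, 0, 0, 0, 0, 0, 0],
  ],
)

```text
time: 24.1
tcp_pos: [586.6, 218.9, 65.2]
tcp_rot: [2.27, 2.171, 0.003]
contact_force: [-0.6, -0.5, -5.8]
width: 29.6
```

```bash
python3 chk.py 586.9 218.9 60 1.527
```

```text
yaw 1.5260744215154638
shift mm [0.05 0.29 5.15] rot [ 0. -0. -0.] rows 0.1
F [-0.55 -0.5  -5.8 ] T [-0.02 -0.1  -0.01] z [ 0.  0. -1.] w 29.59448430849005 j6 0.26334546659307534 t 24.1
```

Request:
play_rows(
  steps=[
    [-1, 0, 0, 0.003, 0, 0, 0],
    [-1, 0, 0, 0.002, 0, 0, 0],
    [-1, 0, 0, 0, 0, 0, 0],
  ],
)

```text
time: 24.4
tcp_pos: [587.3, 219.0, 60.5]
tcp_rot: [2.269, 2.17, 0.005]
contact_force: [0.6, -0.1, -5.8]
width: 29.9
```

```bash
python3 chk.py 586.9 218.9 60 1.527
```

```text
yaw 1.526130138813421
shift mm [-0.17 -0.38  0.46] rot [ 0. -0. -0.] rows 0.03
F [ 0.63 -0.13 -5.83] T [ 0.01 -0.05  0.03] z [ 0.  0. -1.] w 29.927354289667125 j6 0.26338821286721237 t 24.4
```

Request:
play_rows(
  steps=[
    [-1, 0, 0, 0.001, 0, 0, 0],
    [-1, 0, 0, 0, 0, 0, 0],
    [0.2, 0, 0, 0, 0, 0, 0],
    [0.2, 0, 0, 0, 0, 0, 0],
    [0.2, 0, 0, 0, 0, 0, 0],
    [1, 0, 0, 0, 0, 0, 0],
    [1, 0, 0, -0.02, 0, 0, 0],
    [1, 0, 0, -0.03, 0, 0, 0],
    [1, 0, 0, -0.04, 0, 0, 0],
    [1, 0, 0, -0.04, 0, 0, 0],
  ],
)

```text
time: 25.4
tcp_pos: [586.2, 218.6, 192.1]
tcp_rot: [2.27, 2.171, 0.002]
contact_force: [1.2, -0.1, 0.2]
width: 90.6
```

```bash
python3 chk.py 464.3 -185.7 200 1.416
python3 - <<'E'
from lib import *
from fx import *
p=cap("scene"); from caps import fitcaps
for c,t,_ in fitcaps(p,False):
    c_,s_=np.cos(-TH),np.sin(-TH); d=c-O; print(c,t,"fixture",c_*d[0]-s_*d[1],s_*d[0]+c_*d[1]-115,"ang",t-TH)
save(p,"s9")
E
```

```text
yaw 1.5259246015357875
shift mm [-409.35 -103.6    -8.38] rot [ 0.   -0.    0.11] rows 8.45
F [ 1.2  -0.08  0.21] T [-0.07 -0.11 -0.02] z [ 0.  0. -1.] w 90.5974269582736 j6 0.2634049357728219 t 25.4
[594.1  210.27] 0.76918909973879 fixture 0.6003257309992067 -35.325103769086155 ang 0.81318909973879
[ 463.02 -185.68] -0.14445385226753338 fixture -112.93894953652077 -436.65590306990805 ang -0.10045385226753338
[ 451.89 -323.2 ] -0.6044593370909661 fixture -118.01083924504056 -574.5345339267678 ang -0.5604593370909661
[ 584.54 -337.86] -0.0005571333000444767 fixture 15.159017066054936 -583.3434048011172 ang 0.04344286669995552
```

View pics/s9.png

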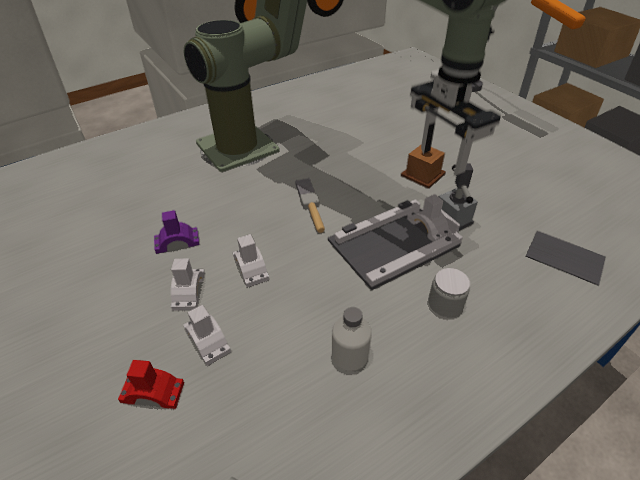

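Request:
play_rows(
  steps=[
    [1, -0.045, -0.011, 0, 0, 0, 0],
    [1, -0.048, -0.012, 0, 0, 0, 0],
    [1, -0.048, -0.012, 0, 0, 0, 0],
    [1, -0.048, -0.012, 0, 0, 0, 0],
    [1, -0.048, -0.012, 0, 0, 0, 0],
    [1, -0.048, -0.012, 0, 0, 0, 0],
    [1, -0.048, -0.012, 0, 0, 0, 0],
    [1, -0.045, -0.012, 0, 0, 0, 0.05],
    [1, -0.03, -0.008, 0, 0, 0, 0.05],
    [1, 0, 0, 0, 0, 0, 0],
  ],
)

```text
time: 26.45
tcp_pos: [474.3, -193.1, 206.2]
tcp_rot: [2.352, 2.038, 0.052]
contact_force: [0.5, 0.1, -0.5]
width: 93.6
```

```bash
python3 chk.py 464.3 -185.7 110 1.418
cat > capsf.py <<'E'
from lib import *
from fx import *
import sys
from caps import fitcaps
p=cap(sys.argv[1])
for c,t,_ in fitcaps(p,False):
    c_,s_=np.cos(-TH),np.sin(-TH); d=c-O; print(c,"ang",round(t,3),"| row frame",np.array([c_*d[0]-s_*d[1],s_*d[0]+c_*d[1]-115]),"ang",round(t-TH,3))
if len(sys.argv)>2: save(p,sys.argv[2])
E
python3 capsf.py scene;python3 capsf.py wrist
```

```text
yaw 1.4282431894397958
shift mm [  5.33 -15.15  95.64] rot [ 0.04 -0.01  0.01] rows 1.94
F [ 0.48  0.13 -0.53] T [-0.01 -0.02 -0.  ] z [ 0.04 -0.   -1.  ] w 93.62364178922316 j6 -0.43470556972398244 t 26.45
[593.87 209.74] ang 0.732 | row frame [  0.39 -35.87] ang 0.776
[ 464.63 -185.87] ang -0.127 | row frame [-111.33 -436.78] ang -0.083
[ 451.71 -323.21] ang -0.532 | row frame [-118.19 -574.56] ang -0.488
[ 584.4  -337.67] ang 0.036 | row frame [  15.   -583.17] ang 0.08
[ 464.14 -185.76] ang -0.144 | row frame [-111.82 -436.69] ang -0.1
```

Run:
```python
from lib import *
for n in("scene","side"):
    p=cap(n); u,v=proj(p,[590,200,40])[0].astype(int); save(p,"x10"+n,crop=(u-70,v-70,u+70,v+70),scale=4)
    C=cloud(p); m=(abs(C[...,0]-590)<70)&(abs(C[...,1]-215)<50)&(C[...,2]>79)&(C[...,2]<90); q=C[m]; print(len(q),cv2.minAreaRect(q[:,:2].astype(np.float32)))
```

```text
77 ((593.4594116210938, 209.2678680419922), (41.00132369995117, 22.27639389038086), 38.49462127685547)
62 ((581.7346801757812, 226.71644592285156), (39.82180404663086, 21.84907341003418), 41.61495590209961)
```

View pics/x10scene.png

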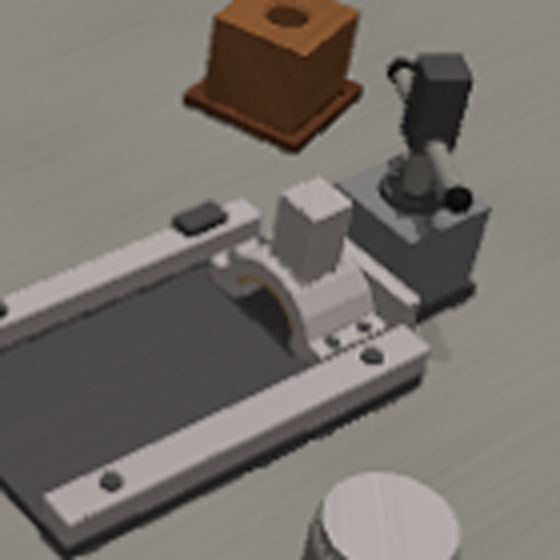

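View pics/x10side.png

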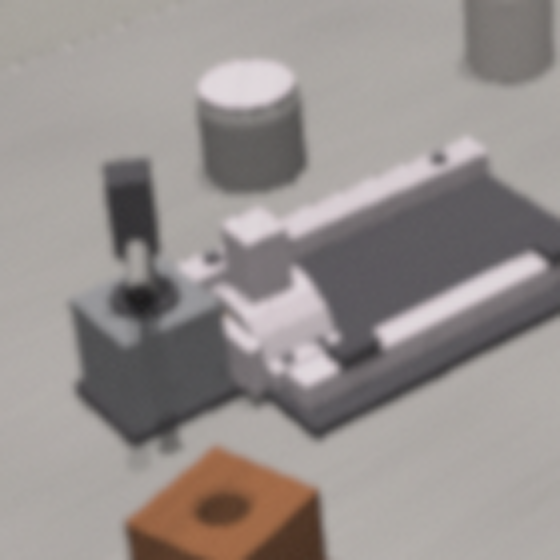

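```bash
sed -i 's/(C\[...,2\]>79)&(C\[...,2\]<90)/(C[...,2]>np.where(C[...,1]>-10,90,80))\&(C[...,2]<np.where(C[...,1]>-10,99,90))/' caps.py; python3 capsf.py scene; python3 capsf.py side
```

```text
[587.04 216.63] ang -0.002 | row frame [ -6.74 -29.28] ang 0.042
[ 463.83 -185.82] ang -0.143 | row frame [-112.13 -436.76] ang -0.099
[ 451.62 -322.83] ang -0.544 | row frame [-118.29 -574.18] ang -0.5
[ 584.39 -338.03] ang 0.03 | row frame [  15.02 -583.52] ang 0.074
[ 463.09 -182.7 ] ang -0.114 | row frame [-113.   -433.68] ang -0.07
[587.1  219.57] ang -0.035 | row frame [ -6.8  -26.34] ang 0.009
```

Request:
play_rows(
  steps=[
    [1, 0.005, -0.015, 0.01, 0.03, -0.005, 0.01],
    [1, 0, 0, 0.025, 0.005, 0, 0],
    [1, 0, 0, 0.025, 0, 0, 0],
    [1, 0, 0, 0.025, 0, 0, 0],
    [1, 0, 0, 0, 0, 0, 0],
  ],
)

```text
time: 27.25
tcp_pos: [460.6, -173.5, 116.1]
tcp_rot: [-2.366, -2.065, -0.005]
contact_force: [-0.8, 0.5, 0.1]
width: 94.2
```

```bash
python3 chk.py 464.2 -185.7 70 1.422
```

```text
yaw 1.4350688649163463
shift mm [-11.76   5.14  46.07] rot [ 0.   -0.    0.01] rows 0.96
F [-0.82  0.46  0.06] T [-0.01 -0.05  0.09] z [ 0.  0. -1.] w 94.23326311847408 j6 -0.4045410100537184 t 27.25
```

Request:
play_rows(
  steps=[
    [1, -0.0115, 0.005, 0.01, 0, 0, 0.012],
    [1, 0, 0, 0.018, 0, 0, 0],
    [1, 0, 0, 0.015, 0, 0, 0],
    [1, 0, 0, 0, 0, 0, 0],
  ],
)

```text
time: 27.65
tcp_pos: [464.4, -182.1, 73.7]
tcp_rot: [-2.372, -2.056, -0.003]
contact_force: [0.6, -0.0, -0.4]
width: 94.0
```

```bash
python3 chk.py 464.2 -185.7 50 1.422
```

```text
yaw 1.428249418986863
shift mm [-3.63  0.34 23.68] rot [-0.   -0.    0.01] rows 0.48
F [ 0.64 -0.02 -0.42] T [-0.05 -0.05  0.01] z [-0.  0. -1.] w 93.96271425869111 j6 -0.4079171582146186 t 27.65
```

Request:
play_rows(
  steps=[
    [1, -0.0035, 0, 0.01, 0, 0, 0.007],
    [0.3, 0, 0, 0.012, 0, 0, 0],
    [0.3, 0, 0, 0, 0, 0, 0],
    [0.3, 0, 0, 0, 0, 0, 0],
  ],
)

```text
time: 28.05
tcp_pos: [465.7, -185.8, 53.0]
tcp_rot: [2.379, 2.05, 0.004]
contact_force: [0.7, 0.5, -0.2]
width: 73.3
```

```bash
python3 chk.py 464.2 -185.7 50 1.422
```

```text
yaw 1.4224676093229576
shift mm [-0.17 -1.49  2.96] rot [ 0. -0.  0.] rows 0.07
F [ 0.72  0.5  -0.18] T [-0.01 -0.07  0.01] z [ 0.  0. -1.] w 73.29816356505385 j6 -0.4067119324668179 t 28.05
```

Request:
play_rows(
  steps=[
    [0, 0, -0.0015, 0.003, 0, 0, 0],
    [-1, 0, 0, 0, 0, 0, 0],
    [-1, 0, 0, 0, 0, 0, 0],
    [-1, 0, 0, 0, 0, 0, 0],
    [-1, 0, 0, 0, 0, 0, 0],
    [-1, 0, 0, 0, 0, 0, 0],
    [-1, 0, 0, 0, 0, 0, 0],
    [-1, 0, 0, 0, 0, 0, 0],
    [-1, 0, 0, 0, 0, 0, 0],
  ],
)

```text
time: 28.95
tcp_pos: [464.7, -186.1, 51.1]
tcp_rot: [2.378, 2.049, 0.005]
contact_force: [0.0, -0.7, 0.4]
width: 30.2
```

```bash
python3 chk.py 464.2 -185.7 50 1.422
```

```text
yaw 1.4223030596668422
shift mm [ 0.28 -0.59  1.11] rot [ 0. -0.  0.] rows 0.03
F [ 0.02 -0.67  0.41] T [ 0.03  0.07 -0.03] z [ 0. -0. -1.] w 30.15473891005227 j6 -0.4078240563595775 t 28.95
```

Request:
play_rows(
  steps=[
    [-1, 0, 0, -0.015, 0, 0, 0],
    [-1, 0, 0, -0.025, 0, 0, -0.05],
    [-1, 0, 0, -0.025, 0, 0, -0.05],
    [-1, 0, 0, -0.025, 0, 0, 0],
    [-1, 0, 0, 0, 0, 0, 0],
  ],
)

```text
time: 29.45
tcp_pos: [459.5, -182.9, 137.4]
tcp_rot: [-2.263, -2.164, 0.0]
contact_force: [1.0, -0.8, -4.0]
width: 29.8
```

```bash
python3 chk.py 584.6 166.5 140 1.527
```

```text
yaw 1.526283268820708
shift mm [354.63 109.4   -0.95] rot [-0.01 -0.01 -0.  ] rows 7.42
F [ 0.97 -0.78 -3.99] T [-0.1  -0.13 -0.03] z [-0.01  0.01 -1.  ] w 29.774729932529603 j6 -0.5119976024250708 t 29.45
```

Request:
play_rows(
  steps=[
    [-1, 0.046, 0.014, -0.001, -0.003, -0.004, 0],
    [-1, 0.046, 0.014, -0.001, 0, 0, 0],
    [-1, 0.046, 0.014, -0.001, 0, 0, 0],
    [-1, 0.046, 0.014, -0.001, 0, 0, 0],
    [-1, 0.046, 0.014, -0.001, 0, 0, 0],
    [-1, 0.046, 0.014, -0.001, 0, 0, 0],
    [-1, 0.04, 0.012, 0, 0, 0, 0],
    [-1, 0.02, 0.007, 0, 0, 0, 0],
    [-1, 0, 0, 0, 0, 0, 0],
  ],
)

```text
time: 30.35
tcp_pos: [572.4, 158.7, 122.6]
tcp_rot: [-2.264, -2.147, 0.028]
contact_force: [-0.2, -0.2, -3.6]
width: 30.1
```

```bash
python3 chk.py 584.6 166.5 120 1.527
```

```text
yaw 1.5177222893794766
shift mm [ 8.4  11.81  2.31] rot [-0.03 -0.   -0.01] rows 0.29
F [-0.24 -0.16 -3.63] T [-0.04 -0.09 -0.01] z [-0.03  0.   -1.  ] w 30.08275703003942 j6 0.17188015051189992 t 30.35
```

Request:
play_rows(
  steps=[
    [-1, 0.006, 0.012, 0, -0.025, 0, -0.008],
    [-1, 0, 0, 0, 0, 0, 0],
    [-1, 0, 0, 0, 0, 0, 0],
  ],
)

```text
time: 30.65
tcp_pos: [581.9, 162.5, 116.8]
tcp_rot: [-2.266, -2.167, 0.012]
contact_force: [-0.5, -0.2, -4.4]
width: 30.1
```

```bash
python3 chk.py 584.6 166.5 90 1.527
```

```text
yaw 1.526076969896545
shift mm [ 4.15  2.79 26.73] rot [-0.01  0.   -0.  ] rows 0.54
F [-0.49 -0.21 -4.45] T [-0.04 -0.08  0.03] z [-0.01 -0.   -1.  ] w 30.1486152920425 j6 0.173215464336027 t 30.65
```

Request:
play_rows(
  steps=[
    [-1, 0.003, 0.0025, 0.005, -0.009, 0.003, 0],
    [-1, 0, 0, 0.01, 0, 0, 0],
    [-1, 0, 0, 0.01, 0, 0, 0],
    [-1, 0, 0, 0, 0, 0, 0],
  ],
)

```text
time: 31.05
tcp_pos: [584.0, 162.3, 89.3]
tcp_rot: [-2.274, -2.165, -0.0]
contact_force: [-1.2, -0.0, -4.3]
width: 30.0
```

```bash
python3 chk.py 584.6 166.5 72 1.527
```

```text
yaw 1.5214642478139597
shift mm [ 4.25  0.44 17.33] rot [-0.   -0.   -0.01] rows 0.36
F [-1.16 -0.02 -4.35] T [-0.   -0.02 -0.01] z [-0.  0. -1.] w 29.956113074588348 j6 0.17606409393058517 t 31.05
```

Request:
play_rows(
  steps=[
    [-1, 0.004, 0.0005, 0.004, 0, 0, -0.005],
    [-1, 0, 0, 0.008, 0, 0, 0],
    [-1, 0, 0, 0.006, 0, 0, 0],
    [-1, 0, 0, 0, 0, 0, 0],
  ],
)

```text
time: 31.45
tcp_pos: [584.6, 166.4, 69.4]
tcp_rot: [-2.268, -2.17, 0.001]
contact_force: [-0.9, 0.1, -5.0]
width: 29.7
```

```bash
python3 chk.py 584.6 167 61 1.527
```

```text
yaw 1.526550494968847
shift mm [0.62 0.03 8.41] rot [-0. -0. -0.] rows 0.17
F [-0.92  0.13 -5.01] T [-0.07 -0.04  0.03] z [-0.  0. -1.] w 29.738490738524288 j6 0.17755825762322566 t 31.45
```

Request:
play_rows(
  steps=[
    [-1, 0.0005, 0, 0.004, 0, 0, 0],
    [-1, 0, 0, 0.003, 0, 0, 0],
    [-1, 0, 0, 0.002, 0, 0, 0],
    [-1, 0, 0, 0, 0, 0, 0],
  ],
)

```text
time: 31.85
tcp_pos: [585.7, 167.2, 61.8]
tcp_rot: [-2.269, -2.172, -0.002]
contact_force: [0.3, -1.4, -4.2]
width: 29.9
```

```bash
python3 chk.py 584.6 167 61 1.527
```

```text
yaw 1.5269360090868143
shift mm [-0.22 -1.08  0.79] rot [ 0. -0. -0.] rows 0.03
F [ 0.34 -1.39 -4.15] T [-0.02 -0.09  0.05] z [ 0.  0. -1.] w 29.9415582657988 j6 0.1784161348440132 t 31.85
```

Request:
play_rows(
  steps=[
    [-1, 0, 0, 0.001, 0, 0, 0],
    [0.2, 0, 0, 0, 0, 0, 0],
    [0.2, 0, 0, 0, 0, 0, 0],
    [0.2, 0, 0, 0, 0, 0, 0],
    [1, 0, 0, 0, 0, 0, 0],
    [1, 0, 0, -0.02, 0, 0, 0],
    [1, 0, 0, -0.03, 0, 0, 0],
    [1, 0, 0, -0.04, 0, 0, 0],
    [1, -0.03, 0, -0.03, 0, 0, 0],
    [1, -0.05, 0, -0.01, 0, 0, 0],
  ],
)

```text
time: 32.85
tcp_pos: [583.3, 90.4, 196.0]
tcp_rot: [2.26, 2.181, 0.008]
contact_force: [-0.1, 0.4, 1.1]
width: 93.7
```

Request:
play_rows(
  steps=[
    [1, -0.05, 0, 0, 0, 0, 0],
    [1, -0.05, 0, 0, 0, 0, 0],
    [1, -0.05, 0, 0, 0, 0, 0],
    [1, -0.05, 0, 0, 0, 0, 0],
    [1, -0.05, 0, 0, 0, 0, 0],
    [1, -0.05, 0, 0, 0, 0, 0],
    [1, -0.05, 0, 0, 0, 0, 0],
    [1, -0.04, 0, 0, 0, 0, -0.04],
    [1, -0.02, 0, 0, 0, 0, -0.04],
    [1, 0, 0, 0, 0, 0, 0],
  ],
)

```text
time: 33.85
tcp_pos: [571.8, -331.6, 203.6]
tcp_rot: [2.16, 2.256, 0.02]
contact_force: [0.5, -0.4, 0.2]
width: 94.0
```

```bash
python3 chk.py 584.5 -337.8 130 1.613;  python3 capsf.py scene s11; python3 capsf.py side;python3 capsf.py wrist
```

```text
yaw 1.6141297544248294
shift mm [-6.41 10.78 73.9 ] rot [0.02 0.   0.  ] rows 1.5
F [ 0.49 -0.41  0.24] T [ 0.   -0.03 -0.05] z [ 0.02 -0.   -1.  ] w 93.95447583188357 j6 -0.7068523436152068 t 33.85
[587.4  216.49] ang -0.121 | row frame [ -6.37 -29.4 ] ang -0.077
[585.44 164.95] ang 1.51 | row frame [ -6.06 -80.99] ang 1.554
[ 450.4  -323.35] ang -0.596 | row frame [-119.49 -574.75] ang -0.552
[ 584.09 -338.09] ang 0.034 | row frame [  14.71 -583.59] ang 0.078
[584.72 168.18] ang 1.544 | row frame [ -6.92 -77.79] ang 1.588
[586.49 219.45] ang -0.075 | row frame [ -7.41 -26.49] ang -0.031
[ 451.79 -322.79] ang -0.577 | row frame [-118.13 -574.13] ang -0.533
[ 584.38 -337.96] ang 0.041 | row frame [  15.   -583.45] ang 0.085
```

View pics/s11.png

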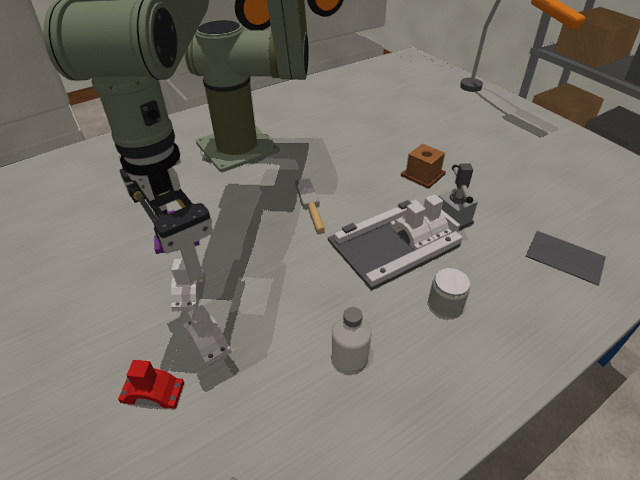

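Request:
play_rows(
  steps=[
    [1, -0.006, 0.01, 0.01, 0.018, 0, 0],
    [1, 0, 0, 0.025, 0, 0, 0],
    [1, 0, 0, 0.025, 0, 0, 0],
    [1, 0, 0, 0.02, 0, 0, 0],
    [1, 0, 0, 0, 0, 0, 0],
  ],
)

```text
time: 34.5
tcp_pos: [587.2, -322.3, 124.5]
tcp_rot: [2.154, 2.279, 0.005]
contact_force: [0.2, 0.4, -0.4]
width: 94.0
```

```bash
python3 chk.py 584.4 -337.9 70 1.613
```

```text
yaw 1.6272699869412466
shift mm [-15.29  -4.01  54.53] rot [0.01 0.   0.01] rows 1.14
F [ 0.2   0.42 -0.44] T [ 0.01 -0.09  0.02] z [ 0.01 -0.   -1.  ] w 94.02865387613011 j6 -0.6893963518292642 t 34.5
```

Request:
play_rows(
  steps=[
    [1, -0.015, -0.004, 0.01, 0.005, 0, 0.012],
    [1, 0, 0, 0.022, 0, 0, 0],
    [1, 0, 0, 0.018, 0, 0, 0],
    [1, 0, 0, 0, 0, 0, 0],
  ],
)

```text
time: 34.9
tcp_pos: [587.3, -338.2, 77.6]
tcp_rot: [2.162, 2.266, -0.001]
contact_force: [0.6, 0.5, -0.7]
width: 94.2
```

```bash
python3 chk.py 584.4 -337.9 51 1.613
```

```text
yaw 1.617935246070252
shift mm [ 0.62 -3.1  26.62] rot [0.01 0.01 0.01] rows 0.54
F [ 0.63  0.51 -0.71] T [ 0.01 -0.1  -0.06] z [ 0.01 -0.01 -1.  ] w 94.23990265593164 j6 -0.6954958052368014 t 34.9
```

Request:
play_rows(
  steps=[
    [1, 0.0006, -0.003, 0.01, 0.005, 0.005, 0.005],
    [0.3, 0, 0, 0.014, 0, 0, 0],
    [0.3, 0, 0, 0, 0, 0, 0],
    [0.3, 0, 0, 0, 0, 0, 0],
  ],
)

```text
time: 35.3
tcp_pos: [586.2, -340.2, 55.7]
tcp_rot: [2.17, 2.26, -0.001]
contact_force: [0.7, -0.4, 0.5]
width: 73.3
```

```bash
python3 chk.py 584.4 -337.9 51 1.613
```

```text
yaw 1.6117743752507927
shift mm [ 2.36 -1.73  4.7 ] rot [ 0.01  0.01 -0.  ] rows 0.11
F [ 0.67 -0.35  0.46] T [-0.03 -0.1  -0.02] z [ 0.01 -0.01 -1.  ] w 73.32589924386238 j6 -0.6928815886024738 t 35.3
```

Request:
play_rows(
  steps=[
    [0, 0.0023, -0.0017, 0.0045, 0.007, 0.006, 0],
    [0, 0, 0, 0, 0, 0, 0],
  ],
)

```text
time: 35.5
tcp_pos: [584.7, -338.1, 51.7]
tcp_rot: [-2.175, -2.266, 0.002]
contact_force: [0.2, -0.9, 0.0]
width: 57.5
```

```bash
python3 chk.py 584.4 -337.9 51 1.613
```

```text
yaw 1.611741149459668
shift mm [ 0.19 -0.31  0.72] rot [-0.  0. -0.] rows 0.02
F [ 0.19 -0.95  0.02] T [ 0.01 -0.08  0.06] z [-0. -0. -1.] w 57.45208615567884 j6 -0.6918831216162479 t 35.5
```

Request:
play_rows(
  steps=[
    [-1, 0, 0, 0, 0, 0, 0],
    [-1, 0, 0, 0, 0, 0, 0],
    [-1, 0, 0, 0, 0, 0, 0],
    [-1, 0, 0, 0, 0, 0, 0],
    [-1, 0, 0, 0, 0, 0, 0],
    [-1, 0, 0, 0, 0, 0, 0],
    [-1, 0, 0, 0, 0, 0, 0],
    [-1, 0, 0, 0, 0, 0, 0],
  ],
)

```text
time: 36.3
tcp_pos: [585.0, -338.4, 52.7]
tcp_rot: [2.175, 2.266, -0.002]
contact_force: [-1.1, 0.5, 0.4]
width: 29.7
```

```bash
python3 chk.py 584.4 -337.9 51 1.613
```

```text
yaw 1.6120197036532693
shift mm [ 0.48 -0.55  1.67] rot [-0.  0. -0.] rows 0.04
F [-1.06  0.47  0.35] T [-0.02 -0.05 -0.  ] z [-0. -0. -1.] w 29.67206171569562 j6 -0.6920055311185944 t 36.3
```

Request:
play_rows(
  steps=[
    [-1, 0, 0, -0.015, 0, 0, 0],
    [-1, 0, 0, -0.025, 0, 0, 0.04],
    [-1, 0, 0, -0.025, 0, 0, 0.04],
    [-1, 0, 0, -0.025, 0, 0, 0],
    [-1, 0, 0, 0, 0, 0, 0],
  ],
)

```text
time: 36.8
tcp_pos: [582.2, -335.5, 142.4]
tcp_rot: [-2.261, -2.167, 0.004]
contact_force: [0.9, -0.7, -3.5]
width: 30.0
```

```bash
python3 chk.py 582.3 110 140 1.527
```

```text
yaw 1.5285374488724628
shift mm [445.13 -18.65   4.67] rot [-0.01 -0.    0.  ] rows 8.91
F [ 0.93 -0.71 -3.51] T [-0.12 -0.16 -0.05] z [-0.01  0.01 -1.  ] w 30.03257782778107 j6 -0.608490121472439 t 36.8
```

Request:
play_rows(
  steps=[
    [-1, 0.048, -0.001, -0.001, -0.003, -0.004, 0],
    [-1, 0.049, -0.001, -0.001, 0, 0, 0],
    [-1, 0.049, -0.001, -0.001, 0, 0, 0],
    [-1, 0.049, -0.001, -0.001, 0, 0, 0],
    [-1, 0.049, -0.001, -0.001, 0, 0, 0],
    [-1, 0.049, -0.001, -0.001, 0, 0, 0],
    [-1, 0.049, -0.001, 0, 0, 0, 0],
    [-1, 0.05, 0, 0, 0, 0, 0],
    [-1, 0.04, 0, 0, 0, 0, 0],
    [-1, 0, 0, 0, 0, 0, 0],
  ],
)

```text
time: 37.8
tcp_pos: [586.5, 105.8, 136.3]
tcp_rot: [-2.262, -2.155, 0.018]
contact_force: [-0.8, -0.4, -5.1]
width: 29.8
```

```bash
python3 chk.py 582.3 114 120 1.527
```

```text
yaw 1.5222773558654208
shift mm [ 7.97 -4.27 16.39] rot [-0.02 -0.   -0.  ] rows 0.37
F [-0.79 -0.45 -5.15] T [-0.06 -0.12 -0.01] z [-0.02  0.   -1.  ] w 29.81841793326338 j6 0.07741585213998384 t 37.8
```

Request:
play_rows(
  steps=[
    [-1, 0.006, -0.0045, 0.005, -0.016, 0, -0.004],
    [-1, 0, 0, 0.01, 0, 0, 0],
    [-1, 0, 0, 0.01, 0, 0, 0],
    [-1, 0, 0, 0, 0, 0, 0],
  ],
)

```text
time: 38.2
tcp_pos: [578.8, 111.6, 105.4]
tcp_rot: [-2.261, -2.169, 0.011]
contact_force: [-1.1, -0.4, -4.0]
width: 30.0
```

```bash
python3 chk.py 582.3 114 90 1.527
```

```text
yaw 1.5291493553795625
shift mm [ 2.54  3.53 15.41] rot [-0.01 -0.    0.  ] rows 0.32
F [-1.14 -0.36 -4.02] T [ 0.01 -0.01  0.  ] z [-0.01  0.   -1.  ] w 29.95377804591767 j6 0.08384972690478004 t 38.2
```

Request:
play_rows(
  steps=[
    [-1, 0.002, 0.003, 0.005, -0.009, 0, 0],
    [-1, 0, 0, 0.008, 0, 0, 0],
    [-1, 0, 0, 0, 0, 0, 0],
  ],
)

```text
time: 38.5
tcp_pos: [582.4, 111.1, 90.4]
tcp_rot: [-2.27, -2.17, 0.003]
contact_force: [-0.8, -0.4, -4.8]
width: 30.0
```

```bash
python3 chk.py 582.3 114.5 72 1.527
```

```text
yaw 1.5257706587900646
shift mm [ 3.38 -0.2  18.36] rot [-0.  0. -0.] rows 0.37
F [-0.78 -0.44 -4.81] T [-0.03 -0.02 -0.  ] z [-0.  0. -1.] w 29.968695279532263 j6 0.08745653726940528 t 38.5
```

Request:
play_rows(
  steps=[
    [-1, 0.003, 0, 0.005, -0.002, 0, 0],
    [-1, 0, 0, 0.008, 0, 0, 0],
    [-1, 0, 0, 0.004, 0, 0, 0],
    [-1, 0, 0, 0, 0, 0, 0],
  ],
)

```text
time: 38.9
tcp_pos: [583.4, 113.9, 72.4]
tcp_rot: [2.271, 2.17, 0.001]
contact_force: [-0.9, -0.1, -4.2]
width: 29.7
```

```bash
python3 chk.py 582.3 114.8 62.5 1.527
```

```text
yaw 1.524955205288218
shift mm [ 0.86 -1.12  9.85] rot [ 0. -0. -0.] rows 0.2
F [-0.91 -0.06 -4.21] T [-0.02 -0.05 -0.  ] z [ 0.  0. -1.] w 29.71623399531253 j6 0.09315299958174068 t 38.9
```

Request:
play_rows(
  steps=[
    [-1, 0.0008, -0.001, 0.004, 0, 0, 0],
    [-1, 0, 0, 0.004, 0, 0, 0],
    [-1, 0, 0, 0.002, 0, 0, 0],
    [-1, 0, 0, 0, 0, 0, 0],
  ],
)

```text
time: 39.3
tcp_pos: [583.2, 114.9, 62.9]
tcp_rot: [2.27, 2.169, 0.003]
contact_force: [0.2, 0.5, -3.8]
width: 29.4
```

```bash
python3 chk.py 582.3 114.8 62.5 1.527
```

```text
yaw 1.5253364884207627
shift mm [-0.16 -0.91  0.39] rot [ 0. -0. -0.] rows 0.02
F [ 0.16  0.51 -3.78] T [ 0.05 -0.01  0.03] z [ 0. -0. -1.] w 29.42853448424738 j6 0.09470050835586928 t 39.3
```

Request:
play_rows(
  steps=[
    [-1, 0, 0, 0.001, 0, 0, 0],
    [0.2, 0, 0, 0, 0, 0, 0],
    [0.2, 0, 0, 0, 0, 0, 0],
    [0.2, 0, 0, 0, 0, 0, 0],
    [1, 0, 0, 0, 0, 0, 0],
    [1, 0, 0, -0.02, 0, 0, 0],
    [1, 0, 0, -0.03, 0, 0, 0],
    [1, 0, 0, -0.04, 0, 0, 0],
    [1, -0.03, -0.01, -0.03, 0, 0, 0.06],
    [1, -0.04, -0.014, -0.01, 0, 0, 0.06],
  ],
)

```text
time: 40.3
tcp_pos: [555.5, 49.0, 197.0]
tcp_rot: [2.392, 2.03, 0.009]
contact_force: [0.5, -0.8, 1.2]
width: 93.8
```

```bash
python3 chk.py 460 -290 190 .994;  python3 capsf.py scene s12; python3 capsf.py side
```

```text
yaw 1.4078040222844859
shift mm [-350.03  -39.25    6.17] rot [ 0.01 -0.    0.41] rows 7.05
F [ 0.52 -0.76  1.2 ] T [-0.06 -0.07  0.01] z [ 0.01  0.   -1.  ] w 93.82566739340497 j6 0.09496500615145932 t 40.3
[587.75 215.82] ang -0.055 | row frame [ -5.99 -30.06] ang -0.011
[585.33 164.48] ang -1.571 | row frame [ -6.15 -81.46] ang -1.527
[582.77 115.55] ang 1.524 | row frame [  -6.55 -130.45] ang 1.568
[ 451.01 -322.74] ang -0.545 | row frame [-118.91 -574.11] ang -0.501
[583.13 118.18] ang 1.406 | row frame [  -6.31 -127.81] ang 1.45
[585.01 167.32] ang 1.473 | row frame [ -6.6  -78.63] ang 1.517
[586.67 219.51] ang -0.053 | row frame [ -7.23 -26.42] ang -0.009
```

Request:
play_rows(
  steps=[
    [1, -0.04, -0.005, 0, 0, 0, 0],
    [1, -0.048, -0.006, 0, 0, 0, 0],
    [1, -0.048, -0.006, 0, 0, 0, 0],
    [1, -0.048, -0.006, 0, 0, 0, 0],
    [1, -0.048, -0.006, 0, 0, 0, 0],
    [1, -0.048, -0.006, 0, 0, 0, 0],
    [1, -0.02, 0, 0, 0, 0, 0.13],
    [1, 0, 0, 0, 0, 0, 0.13],
    [1, 0, 0, 0, 0, 0, 0.13],
    [1, 0, 0, 0, 0, 0, 0.02],
  ],
)

```text
time: 41.4
tcp_pos: [469.5, -251.2, 190.8]
tcp_rot: [-2.768, -1.484, -0.015]
contact_force: [-1.1, 0.4, -0.4]
width: 94.3
```

```bash
python3 chk.py 451.3 -323.1 110 .994;  python3 capsf.py wrist; python3 capsf.py scene
```

```text
yaw 0.984309912393774
shift mm [-70.66  24.28  80.27] rot [ 0.   -0.01 -0.01] rows 2.19
F [-1.13  0.37 -0.45] T [-0.01 -0.03 -0.  ] z [ 0.01  0.01 -1.  ] w 94.25069402366366 j6 -0.07542206533309388 t 41.4
[ 451.73 -323.07] ang -0.559 | row frame [-118.17 -574.42] ang -0.515
[588.32 216.66] ang -0.006 | row frame [ -5.46 -29.2 ] ang 0.038
[585.18 164.44] ang 1.484 | row frame [ -6.3 -81.5] ang 1.528
[582.47 115.01] ang 1.526 | row frame [  -6.83 -131.01] ang 1.57
[ 451.29 -323.1 ] ang -0.565 | row frame [-118.62 -574.47] ang -0.521
```

Request:
play_rows(
  steps=[
    [1, -0.035, 0.012, 0.01, 0.004, -0.008, -0.012],
    [1, -0.034, 0.012, 0.015, 0, 0, 0],
    [1, 0, 0, 0.025, 0, 0, 0],
    [1, 0, 0, 0.02, 0, 0, 0],
    [1, 0, 0, 0, 0, 0, 0],
  ],
)

```text
time: 42.0
tcp_pos: [455.3, -321.9, 119.2]
tcp_rot: [2.74, 1.532, 0.004]
contact_force: [-0.2, 0.4, -0.6]
width: 93.9
```

```bash
python3 chk.py 451.4 -323.1 75 1.0
```

```text
yaw 1.019388098017811
shift mm [-3.11 -2.82 44.23] rot [ 0.   -0.    0.02] rows 0.89
F [-0.2   0.38 -0.57] T [-0.03 -0.01 -0.02] z [ 0. -0. -1.] w 93.86647316976222 j6 -0.22121856761767017 t 42.0
```

Request:
play_rows(
  steps=[
    [1, -0.003, -0.003, 0.01, 0, 0, 0.018],
    [1, 0, 0, 0.018, 0, 0, 0],
    [1, 0, 0, 0.015, 0, 0, 0],
    [1, 0, 0, 0, 0, 0, 0],
  ],
)

```text
time: 42.4
tcp_pos: [453.3, -322.5, 77.1]
tcp_rot: [2.747, 1.511, 0.007]
contact_force: [0.4, 0.8, -0.4]
width: 94.1
```

```bash
python3 chk.py 451.4 -323.1 51 1.0
```

```text
yaw 1.005868155026592
shift mm [-1.52 -1.48 26.11] rot [ 0.01 -0.    0.01] rows 0.52
F [ 0.41  0.79 -0.41] T [ 0.   -0.02  0.04] z [ 0.01 -0.   -1.  ] w 94.13434523644486 j6 -0.21157785210140023 t 42.4
```

Request:
play_rows(
  steps=[
    [1, -0.0015, -0.0015, 0.01, 0.004, 0, 0.005],
    [0.3, 0, 0, 0.014, 0, 0, 0],
    [0.3, 0, 0, 0, 0, 0, 0],
    [0.3, 0, 0, 0, 0, 0, 0],
  ],
)

```text
time: 42.8
tcp_pos: [452.9, -323.9, 53.9]
tcp_rot: [2.749, 1.505, 0.006]
contact_force: [0.6, -0.4, 0.4]
width: 73.6
```

```bash
python3 chk.py 451.4 -323.1 51 1.0
```

```text
yaw 1.0020399369320074
shift mm [-0.14 -1.71  2.89] rot [0.01 0.   0.  ] rows 0.07
F [ 0.57 -0.41  0.42] T [-0.05 -0.05 -0.  ] z [ 0.01 -0.   -1.  ] w 73.56939090760294 j6 -0.20919567820337673 t 42.8
```

Request:
play_rows(
  steps=[
    [0, 0, -0.0015, 0.003, 0.004, 0, 0],
    [-1, 0, 0, 0, 0, 0, 0],
    [-1, 0, 0, 0, 0, 0, 0],
    [-1, 0, 0, 0, 0, 0, 0],
    [-1, 0, 0, 0, 0, 0, 0],
    [-1, 0, 0, 0, 0, 0, 0],
    [-1, 0, 0, 0, 0, 0, 0],
    [-1, 0, 0, 0, 0, 0, 0],
    [-1, 0, 0, 0, 0, 0, 0],
    [-1, 0, 0, 0, 0, 0, 0],
  ],
)

```text
time: 43.8
tcp_pos: [451.9, -323.6, 52.1]
tcp_rot: [2.751, 1.507, 0.003]
contact_force: [-0.3, -0.5, -0.6]
width: 30.0
```

```bash
python3 chk.py 451.4 -323.1 51 1.0
```

```text
yaw 1.002527500326764
shift mm [ 0.16 -0.7   1.12] rot [0.01 0.   0.  ] rows 0.04
F [-0.34 -0.5  -0.65] T [0.12 0.16 0.08] z [ 0. -0. -1.] w 29.961553608965616 j6 -0.2090861279835814 t 43.8
```

Gripped; lift and turn to the channel's yaw.

Request:
play_rows(
  steps=[
    [-1, 0, 0, -0.015, 0, 0, 0],
    [-1, 0, 0, -0.025, 0, 0, 0],
    [-1, 0, 0, -0.025, 0, 0, -0.13],
    [-1, 0, 0, -0.025, 0, 0, -0.13],
    [-1, 0, 0, 0, 0, 0, -0.13],
    [-1, 0, 0, 0, 0, 0, -0.13],
    [-1, 0, 0, 0, 0, 0, 0],
  ],
)

```text
time: 44.5
tcp_pos: [447.5, -318.6, 142.4]
tcp_rot: [-2.248, -2.183, -0.002]
contact_force: [-1.0, 0.5, -6.2]
width: 29.8
```

```bash
python3 chk.py 580 55 140 1.527
```

```text
yaw 1.5415814245916974
shift mm [377.33 121.57   4.19] rot [-0.   -0.01  0.01] rows 7.93
F [-1.04  0.47 -6.18] T [-0.1  -0.13 -0.03] z [-0.    0.01 -1.  ] w 29.817403019715286 j6 -0.7483549072861881 t 44.5
```

Request:
play_rows(
  steps=[
    [-1, 0.046, 0.015, 0, 0, -0.005, 0.012],
    [-1, 0.046, 0.015, 0, 0, 0, 0],
    [-1, 0.046, 0.015, 0, 0, 0, 0],
    [-1, 0.046, 0.015, 0, 0, 0, 0],
    [-1, 0.046, 0.015, 0, 0, 0, 0],
    [-1, 0.046, 0.015, 0, 0, 0, 0],
    [-1, 0.046, 0.015, 0, 0, 0, 0],
    [-1, 0.035, 0.012, 0, 0, 0, 0],
    [-1, 0.008, 0, 0, 0, 0, 0],
    [-1, 0, 0, 0, 0, 0, 0],
  ],
)

```text
time: 45.5
tcp_pos: [583.3, 52.3, 137.3]
tcp_rot: [-2.299, -2.124, 0.013]
contact_force: [-0.5, -0.5, -6.2]
width: 29.8
```

```bash
python3 chk.py 580 63 120 1.527
```

```text
yaw 1.491479217952333
shift mm [10.37 -3.84 17.34] rot [-0.01 -0.   -0.04] rows 0.41
F [-0.51 -0.46 -6.16] T [-0.09 -0.07  0.03] z [-0.01  0.   -1.  ] w 29.83777683155736 j6 0.018910682339006273 t 45.5
```

Request:
play_rows(
  steps=[
    [-1, 0.0085, -0.0035, 0.005, -0.01, 0, -0.034],
    [-1, 0, 0, 0.01, 0, 0, 0],
    [-1, 0, 0, 0.01, 0, 0, 0],
    [-1, 0, 0, 0, 0, 0, 0],
  ],
)

```text
time: 45.9
tcp_pos: [577.0, 57.9, 108.6]
tcp_rot: [-2.271, -2.162, 0.009]
contact_force: [-0.6, -0.9, -5.7]
width: 29.7
```

```bash
python3 chk.py 580 63 90 1.527
```

```text
yaw 1.5216561106223192
shift mm [ 5.23  2.95 18.55] rot [-0.01 -0.   -0.01] rows 0.39
F [-0.62 -0.95 -5.7 ] T [ 0.01 -0.    0.  ] z [-0.01  0.   -1.  ] w 29.714543782322238 j6 -0.0005129238559886614 t 45.9
```

Request:
play_rows(
  steps=[
    [-1, 0.0045, 0.0025, 0.005, -0.008, 0, -0.005],
    [-1, 0, 0, 0.01, 0, 0, 0],
    [-1, 0, 0, 0, 0, 0, 0],
  ],
)

```text
time: 46.2
tcp_pos: [579.5, 60.6, 91.7]
tcp_rot: [-2.273, -2.168, 0.001]
contact_force: [-0.8, 0.1, -6.6]
width: 30.1
```

```bash
python3 chk.py 580 63 74 1.527
```

```text
yaw 1.5235940789871767
shift mm [ 2.44  0.43 17.7 ] rot [-0. -0. -0.] rows 0.36
F [-0.83  0.13 -6.63] T [0.07 0.02 0.01] z [-0.  0. -1.] w 30.10573170111821 j6 0.002673217004597309 t 46.2
```

Request:
play_rows(
  steps=[
    [-1, 0.0022, 0.0005, 0.005, 0, 0, -0.003],
    [-1, 0, 0, 0.008, 0, 0, 0],
    [-1, 0, 0, 0.006, 0, 0, 0],
    [-1, 0, 0, 0, 0, 0, 0],
  ],
)

```text
time: 46.6
tcp_pos: [580.7, 62.8, 71.2]
tcp_rot: [-2.27, -2.172, -0.0]
contact_force: [-0.6, 0.5, -6.0]
width: 29.8
```

```bash
python3 chk.py 580 63.5 62 1.527
```

```text
yaw 1.5267271026542364
shift mm [ 0.63 -0.73  9.2 ] rot [ 0. -0. -0.] rows 0.18
F [-0.63  0.54 -5.97] T [-0.06 -0.05  0.01] z [ 0.  0. -1.] w 29.77841904345754 j6 0.003614401090112123 t 46.6
```

Request:
play_rows(
  steps=[
    [-1, 0.0005, -0.0005, 0.004, 0, 0, 0],
    [-1, 0, 0, 0.004, 0, 0, 0],
    [-1, 0, 0, 0.002, 0, 0, 0],
    [-1, 0, 0, 0.001, 0, 0, 0],
    [-1, 0, 0, 0, 0, 0, 0],
  ],
)

```text
time: 47.1
tcp_pos: [581.3, 63.4, 62.8]
tcp_rot: [2.269, 2.171, 0.002]
contact_force: [-0.2, -0.8, -5.3]
width: 29.8
```

```bash
python3 chk.py 580 63.5 62 1.527;  python3 capsf.py scene s13; python3 capsf.py side
```

```text
yaw 1.5269434959604247
shift mm [ 0.04 -1.32  0.83] rot [ 0. -0. -0.] rows 0.03
F [-0.24 -0.78 -5.31] T [-0.06 -0.11  0.02] z [ 0. -0. -1.] w 29.81719247222306 j6 0.004514750450069089 t 47.1
[587.76 216.96] ang -0.105 | row frame [ -6.03 -28.93] ang -0.061
[582.09 117.95] ang 1.434 | row frame [  -7.34 -128.08] ang 1.478
[583.88 168.21] ang 1.551 | row frame [ -7.76 -77.79] ang 1.595
[587.21 220.17] ang -0.166 | row frame [ -6.72 -25.74] ang -0.122
```

View pics/s13.png

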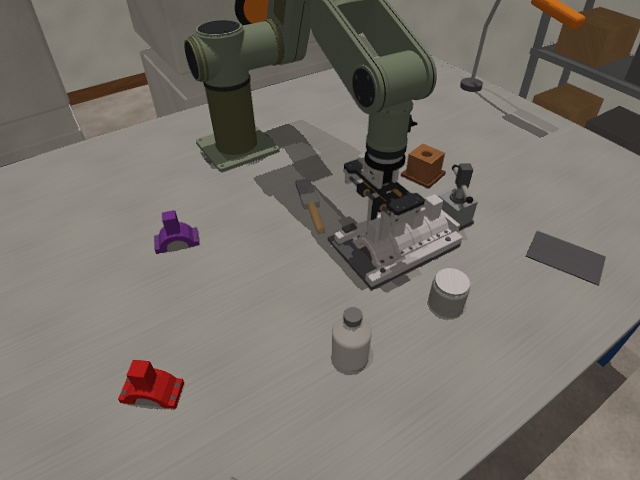

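Request:
play_rows(
  steps=[
    [-1, 0, 0, 0.0015, 0, 0, 0],
    [0.2, 0, 0, 0, 0, 0, 0],
    [0.2, 0, 0, 0, 0, 0, 0],
    [0.2, 0, 0, 0, 0, 0, 0],
    [1, 0, 0, 0, 0, 0, 0],
    [1, 0, 0, -0.02, 0, 0, 0],
    [1, 0, 0, -0.03, 0, 0, 0],
    [1, 0, 0, -0.04, 0, 0, 0],
    [1, -0.02, 0, -0.04, 0, 0, 0],
    [1, -0.04, 0, -0.04, 0, 0, 0],
  ],
)

```text
time: 48.2
tcp_pos: [577.5, 10.0, 228.5]
tcp_rot: [-2.261, -2.177, 0.002]
contact_force: [2.2, -1.0, -0.8]
width: 93.5
```

Request:
play_rows(
  steps=[
    [1, -0.04, 0, -0.02, 0, 0, 0],
    [1, 0, 0, 0, 0, 0, 0],
  ],
)

```text
time: 48.4
tcp_pos: [580.0, -34.8, 257.1]
tcp_rot: [2.258, 2.17, 0.009]
contact_force: [-0.1, 0.5, 0.2]
width: 94.2
```

```bash
python3 chk.py 590 200 300 1.527;  python3 capsf.py scene s14; python3 capsf.py side;  python3 capsf.py wrist w14
```

```text
yaw 1.5309412014135098
shift mm [234.9    1.11 -43.59] rot [0.01 0.   0.  ] rows 4.78
F [-0.15  0.55  0.24] T [ 0.03 -0.09 -0.02] z [ 0.01 -0.   -1.  ] w 94.1733550332673 j6 -0.1684458693838131 t 48.4
[587.43 215.91] ang -0.135 | row frame [ -6.31 -29.99] ang -0.091
[585.81 164.16] ang -0.017 | row frame [ -5.65 -81.76] ang 0.027
[582.97 115.07] ang 1.528 | row frame [  -6.33 -130.92] ang 1.572
[580.37  61.07] ang 1.531 | row frame [  -6.56 -184.99] ang 1.575
[580.59  64.33] ang 1.514 | row frame [  -6.48 -181.72] ang 1.558
[581.09 117.7 ] ang -1.549 | row frame [  -8.33 -128.38] ang -1.505
[584.02 167.46] ang 1.502 | row frame [ -7.59 -78.54] ang 1.546
[587.15 218.79] ang -0.044 | row frame [ -6.72 -27.12] ang -0.0
[583.46 114.58] ang -0.045 | row frame [  -5.82 -131.39] ang -0.001
[581.47  60.62] ang -0.043 | row frame [  -5.44 -185.39] ang 0.001
```

View pics/w14.png

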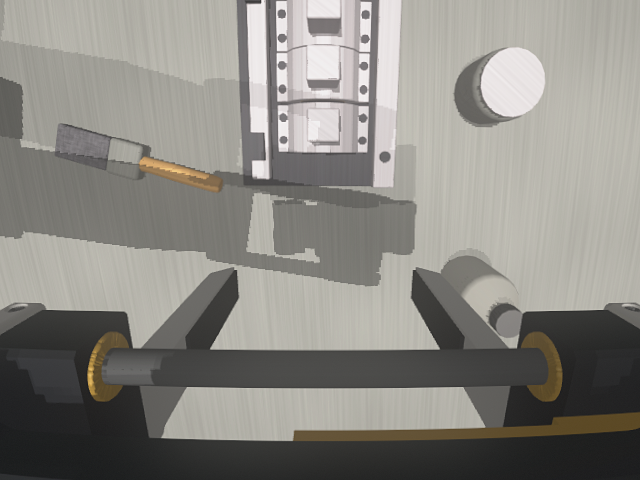

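View pics/s14.png

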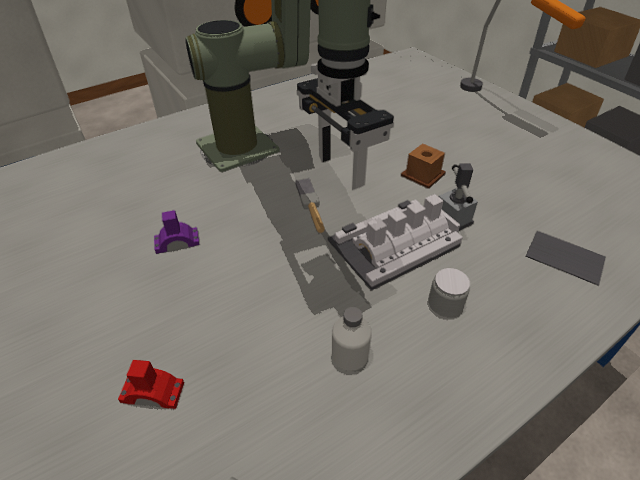

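Request:
play_rows(
  steps=[
    [1, 0.046, 0, -0.009, 0.005, 0, 0],
    [1, 0.046, 0, -0.009, 0, 0, 0],
    [1, 0.046, 0, -0.009, 0, 0, 0],
    [1, 0.046, 0, -0.009, 0, 0, 0],
    [1, 0.046, 0, -0.009, 0, 0, 0],
    [1, 0, 0, 0, 0, 0, 0],
  ],
)

```text
time: 49.15
tcp_pos: [578.7, 214.1, 285.0]
tcp_rot: [-2.242, -2.172, 0.025]
contact_force: [0.1, 0.1, 0.1]
width: 94.4
```

```bash
python3 chk.py 597.4 290.5 300 2.63;  python3 capsf.py wrist w15
python3 - <<'E'
from lib import *
from fx import *
p=cap("wrist"); C=cloud(p).reshape(-1,3); C=C[~np.isnan(C[:,0])]
q=C[np.hypot(C[:,0]-597,C[:,1]-290)<85]; h=q[(q[:,2]>157)&(q[:,2]<163)]; c,s,a=cv2.minAreaRect(h[:,:2].astype(np.float32)); print("head",len(h),c,s,a,np.radians(a))
r=q[(q[:,2]>116)&(q[:,2]<123)]; v=np.linalg.svd(r[:,:2]-r[:,:2].mean(0),full_matrices=False)[2][0]; print("bar",np.arctan2(v[1],v[0]))
c_,s_=np.cos(-TH),np.sin(-TH); d=C[:,:2]-O; f=np.c_[c_*d[:,0]-s_*d[:,1],s_*d[:,0]+c_*d[:,1],C[:,2]]
e=f[(f[:,2]>42)&(f[:,2]<46)&(abs(f[:,0])<60)&(f[:,1]>105)&(f[:,1]<135)]; print("stop y",np.percentile(e[:,1],[1,5,50,95,99]),len(e))
e=e[abs(e[:,0])>42];print("stop y outer",np.percentile(e[:,1],[1,5,50,95]) if len(e) else 0,len(e))
e=f[(f[:,2]>20)&(f[:,2]<27)&(abs(f[:,0]+7)<49)&(abs(f[:,0]+7)>42)&(f[:,1]>50)&(f[:,1]<118)]; print("cap foot y",np.percentile(e[:,1],[1,50,95,99]),len(e))
E
```

```text
yaw 1.5388877988613157
shift mm [ 76.95  15.9  -15.2 ] rot [-0.02 -0.02 -1.09] rows 7.28
F [0.15 0.12 0.07] T [-0.03 -0.07  0.02] z [-0.02  0.   -1.  ] w 94.38499747364604 j6 0.24168369388877373 t 49.15
[588.31 218.53] ang -0.034 | row frame [ -5.55 -27.33] ang 0.01
[586.42 166.72] ang -0.042 | row frame [ -5.16 -79.17] ang 0.002
[583.57 115.37] ang -0.051 | row frame [  -5.75 -130.6 ] ang -0.007
[582.03  65.77] ang -0.03 | row frame [  -5.11 -180.22] ang 0.014
head 989 (597.448486328125, 290.5179748535156) (26.408035278320312, 26.152023315429688) 59.207557678222656 1.0333668235494347
bar -0.5409448129851474
stop y [106.32 110.7  120.29 125.39 125.78] 688
stop y outer [116.61 116.67 121.25 125.74] 109
cap foot y [ 51.11  82.74 110.13 112.37] 541
```

View pics/w15.png

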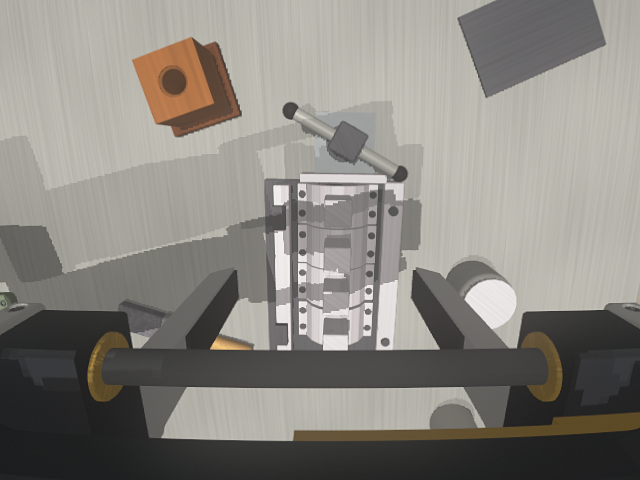

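Request:
play_rows(
  steps=[
    [1, 0.02, 0.004, -0.003, -0.01, -0.01, -0.133],
    [1, 0.02, 0.004, -0.003, 0, 0, -0.133],
    [1, 0.02, 0.004, -0.003, 0, 0, -0.133],
    [1, 0, 0, 0, 0, 0, -0.133],
    [1, 0, 0, 0, 0, 0, -0.133],
    [1, 0, 0, 0, 0, 0, -0.133],
    [1, 0, 0, 0, 0, 0, -0.133],
    [1, 0, 0, 0, 0, 0, -0.133],
    [1, 0, 0, 0, 0, 0, 0],
  ],
)

```text
time: 50.15
tcp_pos: [579.5, 260.1, 276.5]
tcp_rot: [-0.785, -3.005, 0.05]
contact_force: [-0.1, -0.1, 0.1]
width: 94.6
```

```bash
python3 chk.py 597.4 290.5 200 2.602
```

```text
yaw 2.6303030690403526
shift mm [-2.75 38.32 74.94] rot [-0.04 -0.03  0.03] rows 1.68
F [-0.13 -0.11  0.08] T [ 0.06 -0.14 -0.04] z [-0.04 -0.02 -1.  ] w 94.63270956951607 j6 -0.7692513026556552 t 50.15
```

Request:
play_rows(
  steps=[
    [1, -0.002, 0.02, 0, -0.038, -0.025, 0.025],
    [1, 0, 0.015, 0.01, 0, 0, 0],
    [1, 0, 0, 0.02, 0, 0, 0],
    [1, 0, 0, 0.02, 0, 0, 0],
    [1, 0, 0, 0, 0, 0, 0],
  ],
)

```text
time: 50.65
tcp_pos: [598.5, 284.3, 219.9]
tcp_rot: [-0.866, -3.015, 0.01]
contact_force: [-0.3, 0.4, -0.3]
width: 94.0
```

```bash
python3 chk.py 597.4 290.5 180 2.602
```

```text
yaw 2.5823512920738168
shift mm [ 4.14  4.98 39.9 ] rot [-0.01 -0.   -0.02] rows 0.81
F [-0.35  0.42 -0.35] T [ 0.01 -0.13 -0.03] z [-0.01 -0.   -1.  ] w 94.0114169090596 j6 -0.6969136761225455 t 50.65
```

Request:
play_rows(
  steps=[
    [1, 0.004, 0.005, 0.01, -0.008, 0, -0.02],
    [1, 0, 0, 0.015, 0, 0, 0],
    [1, 0, 0, 0.01, 0, 0, 0],
    [1, 0, 0, 0, 0, 0, 0],
  ],
)

```text
time: 51.05
tcp_pos: [598.0, 289.8, 183.0]
tcp_rot: [-0.842, -3.025, -0.003]
contact_force: [-0.8, -0.1, 0.1]
width: 93.7
```

```bash
python3 chk.py 597.4 290.5 140 2.602
```

```text
yaw 2.598590965282272
shift mm [ 0.78  0.24 42.96] rot [ 0. -0. -0.] rows 0.86
F [-0.78 -0.14  0.14] T [-0.04 -0.13 -0.02] z [-0.  0. -1.] w 93.73517432081573 j6 -0.7084426533133377 t 51.05
```

Request:
play_rows(
  steps=[
    [1, 0.0007, 0, 0.012, 0, 0, -0.003],
    [1, 0, 0, 0.018, 0, 0, 0],
    [1, 0, 0, 0.015, 0, 0, 0],
    [1, 0, 0, 0.008, 0, 0, 0],
    [1, 0, 0, 0, 0, 0, 0],
  ],
)

```text
time: 51.55
tcp_pos: [598.3, 290.7, 127.8]
tcp_rot: [0.838, 3.027, 0.006]
contact_force: [-0.2, -0.7, 0.9]
width: 94.2
```

```bash
python3 chk.py 597.4 290.5 123 2.602
```

```text
yaw 2.601538232045282
shift mm [ 0.69 -0.69  4.77] rot [ 0. -0. -0.] rows 0.1
F [-0.17 -0.69  0.94] T [-0.   -0.16  0.  ] z [ 0.  0. -1.] w 94.22498052604087 j6 -0.7104411014238549 t 51.55
```

Request:
play_rows(
  steps=[
    [0, 0.0007, -0.0007, 0.0045, 0, 0, 0],
    [-1, 0, 0, 0, 0, 0, 0],
    [-1, 0, 0, 0, 0, 0, 0],
    [-1, 0, 0, 0, 0, 0, 0],
    [-1, 0, 0, 0, 0, 0, 0],
    [-1, 0, 0, 0, 0, 0, 0],
    [-1, 0, 0, 0, 0, 0, 0],
    [-1, 0, 0, 0, 0, 0, 0],
    [-1, 0, 0, 0, 0, 0, 0],
    [-1, 0, 0, 0, 0, 0, 0],
  ],
)

```text
time: 52.55
tcp_pos: [598.9, 290.4, 126.3]
tcp_rot: [0.837, 3.023, 0.007]
contact_force: [-0.1, 0.6, -1.1]
width: 25.9
```

```bash
python3 chk.py 597.4 290.5 123 2.602
```

```text
yaw 2.6016756838242916
shift mm [ 1.41 -0.7   3.31] rot [ 0.01  0.   -0.  ] rows 0.07
F [-0.13  0.62 -1.1 ] T [-0.04 -0.08  0.  ] z [ 0.01  0.   -1.  ] w 25.902150708068042 j6 -0.7102461522191366 t 52.55
```

Request:
play_rows(
  steps=[
    [-1, 0, 0, 0, 0.005, 0, 0.06],
    [-1, 0, 0, 0, 0, 0, 0.1],
    [-1, 0, 0, 0, 0, 0, 0.1],
    [-1, 0, 0, 0, 0, 0, 0.1],
    [-1, 0, 0, 0, 0, 0, 0.1],
    [-1, 0, 0, 0, 0, 0, 0.1],
  ],
)

```text
time: 53.15
tcp_pos: [598.2, 290.1, 126.4]
tcp_rot: [1.667, 2.659, -0.002]
contact_force: [0.6, -1.6, 0.8]
width: 25.8
```

```bash
python3 chk.py 597.4 290.5 126
```

```text
yaw 2.021755303516779
shift mm [ 0.75 -0.57  0.39] rot [0. 0. 0.] rows 0.02
F [ 0.55 -1.56  0.83] T [-0.43 -0.23  0.25] z [ 0. -0. -1.] w 25.80722861607027 j6 -0.1269231606766276 t 53.15
```

Request:
play_rows(
  steps=[
    [-1, 0, 0, 0, 0, 0, 0.1],
    [-1, 0, 0, 0, 0, 0, 0.1],
    [-1, 0, 0, 0, 0, 0, 0.1],
    [-1, 0, 0, 0, 0, 0, 0.1],
    [-1, 0, 0, 0, 0, 0, 0.1],
    [-1, 0, 0, 0, 0, 0, 0.1],
    [-1, 0, 0, 0, 0, 0, 0.1],
    [-1, 0, 0, 0, 0, 0, 0.1],
    [-1, 0, 0, 0, 0, 0, 0.1],
    [-1, 0, 0, 0, 0, 0, 0.1],
  ],
)

```text
time: 54.15
tcp_pos: [596.7, 289.7, 126.4]
tcp_rot: [2.76, 1.489, -0.005]
contact_force: [-0.1, -0.1, 1.7]
width: 26.1
```

```bash
python3 chk.py 597.4 290.5 126
```

```text
yaw 0.9893056176823031
shift mm [1.04 0.19 0.35] rot [0.   0.01 0.  ] rows 0.04
F [-0.14 -0.14  1.74] T [-0.21  0.1   0.27] z [-0.   -0.01 -1.  ] w 26.06691351178815 j6 0.9078107090613674 t 54.15
```

Request:
play_rows(
  steps=[
    [-1, 0.0005, 0, 0, 0, 0.005, 0.1],
    [-1, 0, 0, 0, 0, 0, 0.1],
    [-1, 0, 0, 0, 0, 0, 0.1],
    [-1, 0, 0, 0, 0, 0, 0.1],
    [-1, 0, 0, 0, 0, 0, 0.1],
    [-1, 0, 0, 0, 0, 0, 0.1],
    [-1, 0, 0, 0, 0, 0, 0.1],
    [-1, 0, 0, 0, 0, 0, 0.1],
  ],
)

```text
time: 54.95
tcp_pos: [595.5, 290.5, 126.4]
tcp_rot: [3.128, 0.256, -0.0]
contact_force: [0.1, -0.2, 0.9]
width: 25.9
```

```bash
python3 chk.py 597.4 290.5 126
```

```text
yaw 0.163418580033772
shift mm [1.89 0.28 0.37] rot [0. 0. 0.] rows 0.04
F [ 0.14 -0.24  0.86] T [-0.02  0.18  0.33] z [ 0. -0. -1.] w 25.852779717698233 j6 1.7334244426162915 t 54.95
```

Request:
play_rows(
  steps=[
    [-1, 0, 0, 0, 0, 0, 0.06],
    [-1, 0, 0, 0, 0, 0, 0.06],
    [-1, 0, 0, 0, 0, 0, 0.06],
    [-1, 0, 0, 0, 0, 0, 0.06],
    [-1, 0, 0, 0, 0, 0, 0.06],
  ],
)

```text
time: 55.45
tcp_pos: [595.3, 291.0, 126.4]
tcp_rot: [3.13, -0.226, 0.001]
contact_force: [-0.5, 0.1, 1.0]
width: 25.7
```

```bash
python3 chk.py 597.4 290.5 126
```

```text
yaw -0.14445434534855905
shift mm [2.16 0.2  0.36] rot [ 0. -0. -0.] rows 0.04
F [-0.49  0.06  1.03] T [0.07 0.14 0.38] z [ 0. -0. -1.] w 25.66915374650467 j6 2.0421038842976613 t 55.45
```

Request:
play_rows(
  steps=[
    [-1, 0, 0, 0, 0, 0, 0.04],
    [-1, 0, 0, 0, 0, 0, 0.04],
    [-1, 0, 0, 0, 0, 0, 0.04],
    [-1, 0, 0, 0, 0, 0, 0],
  ],
)

```text
time: 55.85
tcp_pos: [595.3, 291.3, 126.4]
tcp_rot: [3.111, -0.416, 0.001]
contact_force: [0.5, -1.0, 1.3]
width: 25.7
```

```bash
python3 chk.py 597.4 290.5 126; python3 capsf.py scene s16; python3 capsf.py side
python3 - <<'E'
from lib import *
from fx import *
for n in("scene","side"):
    p=cap(n); C=cloud(p).reshape(-1,3); C=C[~np.isnan(C[:,0])]
    c_,s_=np.cos(-TH),np.sin(-TH); d=C[:,:2]-O; f=np.c_[c_*d[:,0]-s_*d[:,1],s_*d[:,0]+c_*d[:,1],C[:,2]]
    a=f[(f[:,2]>29)&(f[:,2]<33)&(f[:,0]<-45)&(f[:,0]>-110)&(abs(f[:,1])<125)]; print(n,"jaw top x",np.percentile(a[:,0],[2,10,50,90,98]),len(a))
E
```

```text
yaw -0.265996274359575
shift mm [2.28 0.24 0.37] rot [ 0. -0. -0.] rows 0.05
F [ 0.48 -0.97  1.31] T [-0.01  0.16  0.25] z [ 0. -0. -1.] w 25.745473548675676 j6 2.1640741995923167 t 55.85
[592.95 216.18] ang -0.002 | row frame [ -0.81 -29.47] ang 0.042
[590.33 164.7 ] ang -0.05 | row frame [ -1.17 -81.01] ang -0.006
[587.46 114.72] ang -0.012 | row frame [  -1.83 -131.07] ang 0.032
[585.47  61.47] ang -0.048 | row frame [  -1.48 -184.36] ang -0.004
[582.76  63.34] ang -0.002 | row frame [  -4.28 -182.62] ang 0.042
[586.18 116.04] ang -0.115 | row frame [  -3.17 -129.81] ang -0.071
[587.64 168.07] ang 0.008 | row frame [ -4.01 -77.77] ang 0.052
[592.09 219.46] ang -0.056 | row frame [ -1.81 -26.23] ang -0.012
scene jaw top x [-71.72 -69.67 -60.6  -53.23 -51.46] 193
side jaw top x [-73.82 -71.81 -65.07 -54.8  -51.55] 302
```

Request:
play_rows(
  steps=[
    [-1, 0, 0, 0, 0, 0, 0.04],
    [-1, 0, 0, 0, 0, 0, 0.04],
    [-1, 0, 0, 0, 0, 0, 0.04],
  ],
)

```text
time: 56.35
tcp_pos: [595.3, 291.4, 126.4]
tcp_rot: [3.08, -0.604, 0.002]
contact_force: [-0.1, -0.4, 0.1]
width: 26.1
```

```bash
python3 chk.py 597.4 290.5 126
python3 - <<'E'
from lib import *
from fx import *
for n in("scene","side"):
    p=cap(n); C=cloud(p).reshape(-1,3); C=C[~np.isnan(C[:,0])]
    c_,s_=np.cos(-TH),np.sin(-TH); d=C[:,:2]-O; f=np.c_[c_*d[:,0]-s_*d[:,1],s_*d[:,0]+c_*d[:,1],C[:,2]]
    a=f[(f[:,2]>29.5)&(f[:,2]<33)&(f[:,0]<-45)&(f[:,0]>-110)]
    for s in range(-120,121,20):
        m=a[abs(a[:,1]-s)<10]
        if len(m)>6: print(n,s,"inner",np.percentile(m[:,0],95).round(1),"outer",np.percentile(m[:,0],5).round(1),len(m))
p=cap("scene"); u,v=proj(p,[560,160,30])[0].astype(int); save(p,"s17",crop=(u-70,v-60,u+90,v+60),scale=5)
E
```

```text
yaw -0.3874531265289791
shift mm [2.32 0.07 0.38] rot [ 0. -0. -0.] rows 0.05
F [-0.09 -0.43  0.1 ] T [0.1  0.07 0.38] z [ 0. -0. -1.] w 26.059339814917074 j6 2.285538891769997 t 56.35
scene -120 inner -52.2 outer -69.9 38
scene -100 inner -51.2 outer -67.9 34
scene -80 inner -52.2 outer -58.1 19
scene -60 inner -52.1 outer -69.6 43
scene 0 inner -52.2 outer -69.4 36
scene 60 inner -52.1 outer -66.4 10
side -120 inner -52.9 outer -71.4 15
side -80 inner -56.5 outer -71.5 15
side -60 inner -52.0 outer -71.2 29
side -40 inner -52.0 outer -71.4 32
side -20 inner -52.3 outer -71.1 31
side 0 inner -54.4 outer -70.4 31
side 20 inner -51.4 outer -69.9 28
side 40 inner -52.1 outer -71.5 25
side 60 inner -58.7 outer -71.6 10
side 80 inner -56.5 outer -72.8 18
side 100 inner -53.8 outer -72.8 35
side 120 inner -49.8 outer -70.0 8
```

View pics/s17.png

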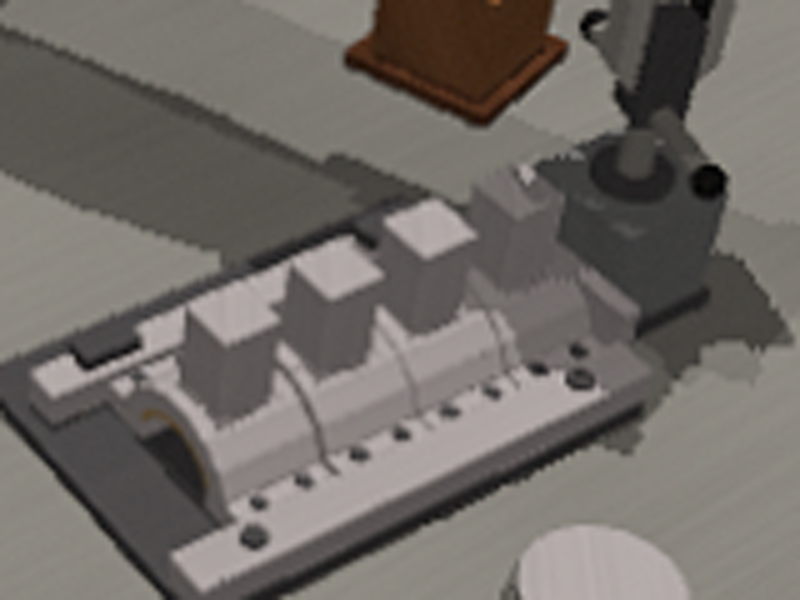

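Run:
```python
from lib import *
p=cap("wrist"); save(p,"w17")
C=cloud(p).reshape(-1,3); C=C[~np.isnan(C[:,0])]
q=C[np.hypot(C[:,0]-597,C[:,1]-290)<85]; r=q[(q[:,2]>114)&(q[:,2]<123)]; 
d=np.hypot(r[:,0]-597,r[:,1]-290); r=r[d>20]; 
print(len(r), "dir of visible bar pts", np.arctan2(np.median(r[:,1])-290.5,np.median(r[:,0])-597.4))
```

```text
2278 dir of visible bar pts -0.3756224800999735
```

View pics/w17.png

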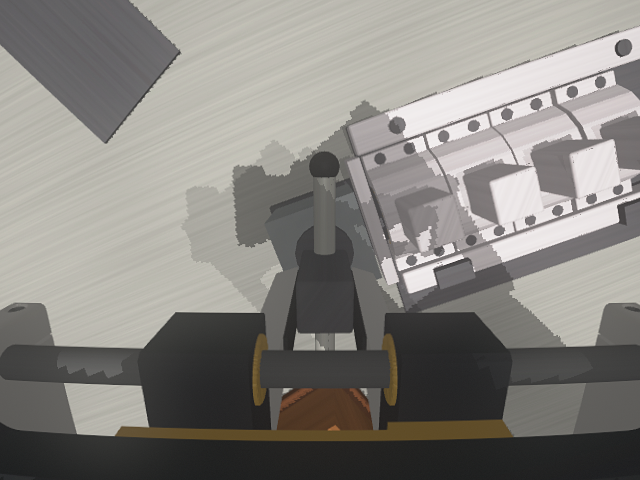

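Request:
play_rows(
  steps=[
    [-1, 0, 0, 0, 0, 0, -0.06],
    [-1, 0, 0, 0, 0, 0, -0.06],
    [-1, 0, 0, 0, 0, 0, -0.06],
    [-1, 0, 0, 0, 0, 0, -0.06],
    [-1, 0, 0, 0, 0, 0, 0],
  ],
)

```text
time: 57.05
tcp_pos: [595.6, 291.8, 126.4]
tcp_rot: [3.133, -0.213, 0.002]
contact_force: [-0.0, 0.6, 0.2]
width: 25.6
```

```bash
python3 chk.py 597.4 290.5 126
```

```text
yaw -0.13604092666385498
shift mm [1.93 1.09 0.42] rot [ 0. -0. -0.] rows 0.05
F [-0.04  0.62  0.24] T [-0.08  0.07 -0.05] z [ 0. -0. -1.] w 25.618445510575526 j6 2.033842150495757 t 57.05
```

Request:
play_rows(
  steps=[
    [-1, 0, 0, -0.008, 0, 0, 0],
    [-1, 0, 0, -0.01, 0, 0, 0],
    [-1, 0, 0, -0.012, 0, 0, 0],
    [-1, 0, 0, -0.015, 0, 0, 0],
  ],
)

```text
time: 57.45
tcp_pos: [592.7, 290.7, 168.1]
tcp_rot: [3.129, -0.218, -0.011]
contact_force: [1.5, 0.2, -4.6]
width: 26.0
```

```bash
python3 chk.py 595.6 291.8 205
```

```text
yaw -0.1391124807185353
shift mm [  2.45  -1.23 -36.92] rot [0.01 0.01 0.  ] rows 0.74
F [ 1.48  0.23 -4.65] T [ 0.2  -0.3   0.02] z [-0.01 -0.   -1.  ] w 25.974855539662848 j6 2.03648052472763 t 57.45
```

Request:
play_rows(
  steps=[
    [-1, 0.002, -0.001, -0.012, 0.005, 0.01, 0],
    [-1, 0, 0, -0.015, 0, 0, 0],
    [-1, 0, 0, -0.015, 0, 0, 0],
    [-1, 0, 0, 0, 0, 0, 0],
  ],
)

```text
time: 57.85
tcp_pos: [596.6, 292.4, 219.3]
tcp_rot: [-3.132, 0.219, -0.016]
contact_force: [-0.9, -0.1, -3.2]
width: 25.7
```

```bash
python3 chk.py 413.9 362.2 210 -.12
python3 - <<'E'
from lib import *
p=cap("wrist"); save(p,"w18")
E
python3 capsf.py scene s18
```

```text
yaw -0.13944935367417427
shift mm [-190.73  -43.74    7.5 ] rot [-0.   -0.01 -0.02] rows 3.92
F [-0.89 -0.07 -3.18] T [ 0.   -0.06 -0.06] z [ 0.01  0.   -1.  ] w 25.682940997193775 j6 2.03697585103297 t 57.85
[592.91 217.26] ang -0.085 | row frame [ -0.9 -28.4] ang -0.041
[590.66 164.47] ang -0.042 | row frame [ -0.83 -81.23] ang 0.002
[587.72 114.78] ang -0.027 | row frame [  -1.57 -131.01] ang 0.017
[585.48  61.07] ang -0.067 | row frame [  -1.45 -184.76] ang -0.023
```

View pics/s18.png

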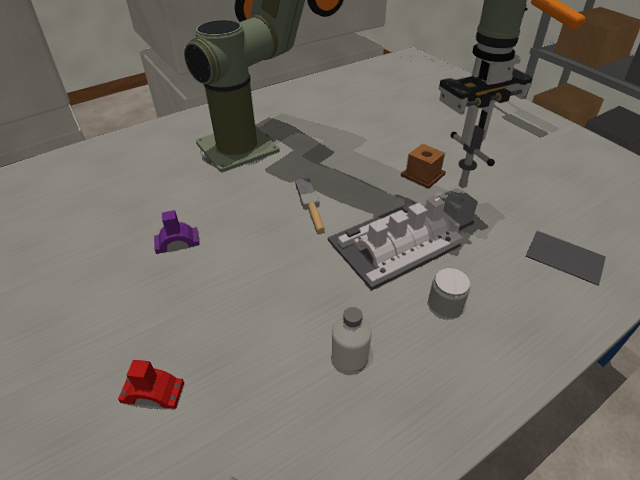

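View pics/w18.png

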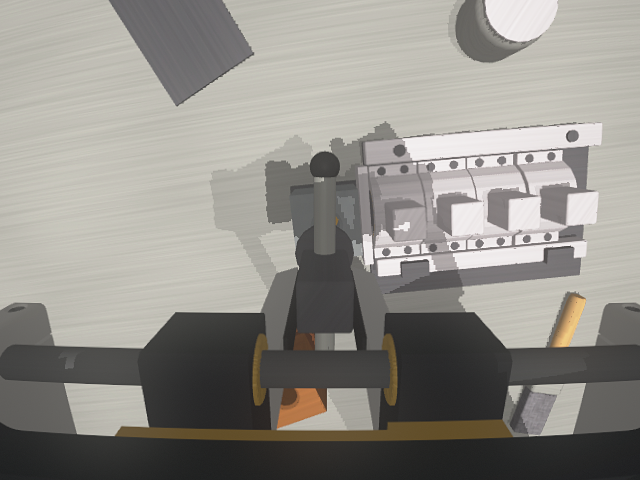

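Request:
play_rows(
  steps=[
    [-1, -0.045, -0.01, 0, 0, -0.01, -0.015],
    [-1, -0.048, -0.011, 0, 0, 0, 0],
    [-1, -0.048, -0.011, 0, 0, 0, 0],
    [-1, -0.04, -0.009, 0, 0, 0, 0],
    [-1, 0, 0, 0, 0, 0, 0],
  ],
)

```text
time: 58.45
tcp_pos: [413.1, 354.3, 209.3]
tcp_rot: [3.13, -0.202, -0.023]
contact_force: [-0.8, -0.7, -5.0]
width: 25.6
```

```bash
python3 chk.py 413.9 362.2 200 -.12
```

```text
yaw -0.12885486668073717
shift mm [-0.07 -8.    9.22] rot [ 0.01  0.01 -0.01] rows 0.24
F [-0.81 -0.72 -5.03] T [-0.03 -0.07 -0.09] z [-0.02 -0.   -1.  ] w 25.61494642436168 j6 2.2456808310275207 t 58.45
```

Request:
play_rows(
  steps=[
    [-1, 0, -0.008, 0.006, 0.006, 0.013, -0.008],
    [-1, 0, 0, 0, 0, 0, 0],
    [-1, 0, 0, 0, 0, 0, 0],
  ],
)

```text
time: 58.75
tcp_pos: [413.9, 362.2, 201.0]
tcp_rot: [3.135, -0.187, -0.002]
contact_force: [1.4, 0.2, -3.5]
width: 26.3
```

```bash
python3 chk.py 413.9 362.2 190 -.12
python3 - <<'E'
from lib import *
p=cap("scene"); u,v=proj(p,[416,362,100])[0].astype(int); save(p,"s19",crop=(u-50,v-60,u+50,v+60),scale=5)
p=cap("side"); u,v=proj(p,[416,362,100])[0].astype(int); save(p,"d19",crop=(u-60,v-60,u+60,v+60),scale=5)
C=cloud(p).reshape(-1,3); C=C[~np.isnan(C[:,0])]
q=C[np.hypot(C[:,0]-416,C[:,1]-362)<75]; h=q[(q[:,2]>68)&(q[:,2]<72)]; print(cv2.minAreaRect(h[:,:2].astype(np.float32)))
p=cap("wrist"); C=cloud(p).reshape(-1,3); C=C[~np.isnan(C[:,0])]; q=C[np.hypot(C[:,0]-416,C[:,1]-362)<75]; h=q[(q[:,2]>67)&(q[:,2]<73)]; print(cv2.minAreaRect(h[:,:2].astype(np.float32)))
E
```

```text
yaw -0.11931204257779296
shift mm [ 0.03 -0.02 11.01] rot [0. 0. 0.] rows 0.22
F [ 1.42  0.16 -3.48] T [0.02 0.03 0.04] z [-0. -0. -1.] w 26.276612098836264 j6 2.251664192285528 t 58.75
((414.5180969238281, 364.07891845703125), (73.14669036865234, 72.21768951416016), 15.400925636291504)
((416.2160339355469, 362.2486572265625), (70.40901184082031, 70.24227905273438), 15.009366989135742)
```

View pics/s19.png

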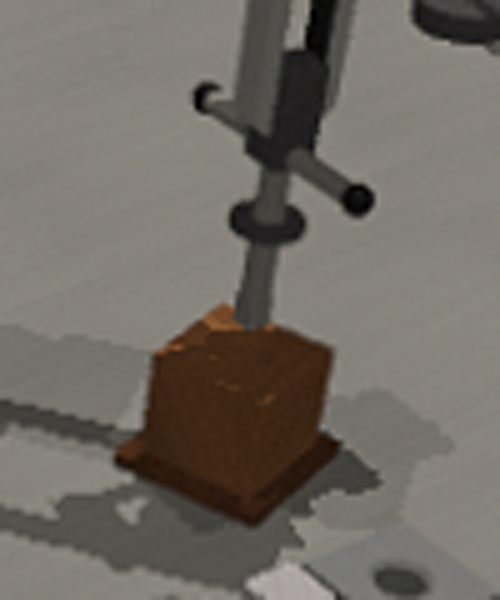

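View pics/d19.png

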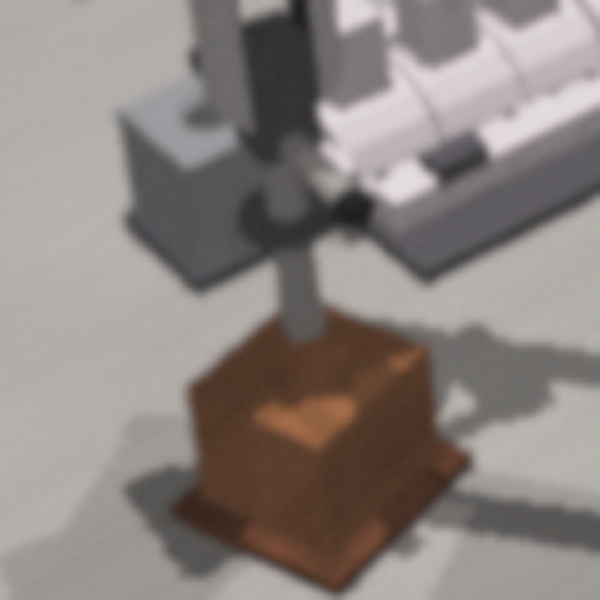

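Run:
```python
from lib import *
for n in("scene","side","wrist"):
    p=cap(n); C=cloud(p); m=None
    r=optics.silhouettes(p,"wrench")
    if r: m=r[0]["region"]; print(n,r[0]["score"])
    else: print(n,"none"); continue
    q=C[m]; q=q[~np.isnan(q[:,0])]; q=q[np.hypot(q[:,0]-416,q[:,1]-362)<70]
    # silhouette of shaft: median row-wise rays -> use points by height
    for z0,z1 in((92,100),(100,108),(112,124),(124,132),(140,150),(150,158),(180,190),(205,215)):
        k=q[(q[:,2]>z0)&(q[:,2]<z1)]
        if len(k)>4: print(z0,k.mean(0),np.median(k,0),len(k))
# wrench px positions vs projected vertical axis
    for z in(95,115,180): print("axis px",z,proj(p,[416.2,362,z]))
```

```text
scene 0.83
92 [418.82 357.6   96.  ] [420.74 357.1   96.41] 16
100 [418.58 356.74 103.52] [420.74 355.17 103.5 ] 17
112 [420.56 357.56 117.65] [421.21 356.29 118.01] 25
124 [420.07 358.76 127.3 ] [420.4  358.01 127.29] 17
140 [422.43 357.44 148.38] [425.89 356.45 148.75] 41
150 [421.4  358.78 152.19] [422.   358.29 151.34] 59
180 [421.57 354.11 187.28] [426.9  352.02 187.62] 66
205 [424.92 355.81 209.66] [426.07 355.67 209.29] 42
axis px 95 [[428.17 145.13]]
axis px 115 [[429.36 138.42]]
axis px 180 [[433.4  115.52]]
side 0.72
92 [412.02 365.31  96.21] [410.61 366.9   95.95] 24
100 [410.99 365.94 104.66] [410.36 365.66 104.94] 26
112 [410.8  365.28 117.84] [410.19 365.19 117.92] 39
124 [410.8  365.92 128.12] [410.13 366.11 128.15] 25
140 [408.03 367.63 148.33] [405.78 369.24 148.93] 81
150 [409.3  367.06 151.89] [409.09 368.15 150.99] 75
180 [381.34 371.56 187.36] [384.99 372.79 187.62] 51
205 [403.24 364.45 210.32] [403.25 364.02 210.35] 47
axis px 95 [[220.41 315.83]]
axis px 115 [[219.38 308.07]]
axis px 180 [[215.87 281.77]]
wrist 0.92
140 [431.06 355.03 149.09] [431.71 350.11 149.23] 17
150 [423.41 361.03 152.64] [423.67 367.15 152.65] 748
180 [428.68 359.77 188.45] [428.22 353.92 188.6 ] 30
205 [428.69 360.52 210.12] [428.74 360.63 210.16] 318
axis px 95 [[324.3  232.61]]
axis px 115 [[324.3  238.62]]
axis px 180 [[324.32 265.7 ]]
```

Request:
play_rows(
  steps=[
    [-1, 0, 0, 0.008, 0, 0, 0],
    [-1, 0, 0, 0.01, 0, 0, 0],
    [-1, 0, 0, 0.008, 0, 0, 0],
    [-1, 0, 0, 0, 0, 0, 0],
  ],
)

```text
time: 59.6
tcp_pos: [413.2, 362.0, 173.1]
tcp_rot: [3.135, -0.187, -0.003]
contact_force: [-0.7, 0.5, -4.0]
width: 25.7
```

```bash
python3 chk.py 413.9 362.2 150 -.12
```

```text
yaw -0.1194328511774053
shift mm [ 0.71 -0.29 23.09] rot [0. 0. 0.] rows 0.46
F [-0.74  0.5  -3.99] T [ 0.01  0.04 -0.05] z [-0. -0. -1.] w 25.70771892605556 j6 2.251799018879826 t 59.6
```

Request:
play_rows(
  steps=[
    [-1, 0.0007, 0, 0.008, 0, 0, 0],
    [-1, 0, 0, 0.01, 0, 0, 0],
    [-1, 0, 0, 0.01, 0, 0, 0],
    [-1, 0, 0, 0.008, 0, 0, 0],
    [-1, 0, 0, 0.005, 0, 0, 0],
    [-1, 0, 0, 0, 0, 0, 0],
  ],
)

```text
time: 60.2
tcp_pos: [413.1, 361.5, 127.1]
tcp_rot: [3.134, -0.187, -0.006]
contact_force: [-0.6, -0.3, -4.3]
width: 25.8
```

```bash
python3 chk.py 413.9 362.2 126.4 -.12
```

```text
yaw -0.11930280616681198
shift mm [ 0.67 -0.79  0.73] rot [0. 0. 0.] rows 0.03
F [-0.58 -0.34 -4.27] T [ 0.03  0.01 -0.02] z [-0. -0. -1.] w 25.774654093282336 j6 2.250886562553593 t 60.2
```

Request:
play_rows(
  steps=[
    [-1, 0, 0, 0.0015, 0, 0, 0],
    [0, 0, 0, 0, 0, 0, 0],
    [0, 0, 0, 0, 0, 0, 0],
    [1, 0, 0, 0, 0, 0, 0],
    [1, 0, 0, 0, 0, 0, 0],
    [1, 0, 0, -0.02, 0, 0, 0],
    [1, 0, 0, -0.04, 0, 0, 0],
    [1, 0, 0, -0.05, 0, 0, 0],
    [1, 0, 0, -0.04, 0, 0, 0],
    [1, 0, 0, 0, 0, 0, 0],
  ],
)

```text
time: 61.2
tcp_pos: [415.6, 363.0, 285.8]
tcp_rot: [-3.133, 0.187, -0.006]
contact_force: [1.0, -0.3, 1.1]
width: 93.1
```

```bash
python3 chk.py 580 288 260 -.15
python3 - <<'E'
from lib import *
p=cap("wrist"); save(p,"w20")
C=cloud(p).reshape(-1,3); C=C[~np.isnan(C[:,0])]
q=C[np.hypot(C[:,0]-416,C[:,1]-362)<75]; h=q[(q[:,2]>157)&(q[:,2]<163)]; print(len(h),cv2.minAreaRect(h[:,:2].astype(np.float32)),h.mean(0))
E
```

```text
yaw -0.11926345188609969
shift mm [172.06  54.99  26.15] rot [-0.   -0.    0.03] rows 3.65
F [ 0.97 -0.28  1.12] T [ 0.07 -0.01 -0.01] z [ 0.  0. -1.] w 93.08432763674695 j6 2.2508776137187003 t 61.2
824 ((416.93426513671875, 360.9978332519531), (24.98516845703125, 25.270368576049805), 83.50208282470703) [417.3  360.97 161.08]
```

View pics/w20.png

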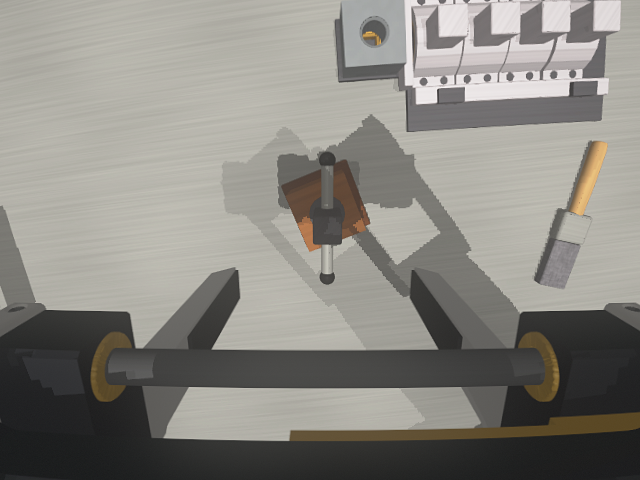

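Request:
play_rows(
  steps=[
    [1, 0.043, 0.014, 0, 0, 0, 0.01],
    [1, 0.043, 0.014, 0.006, 0, 0, 0.01],
    [1, 0.043, 0.014, 0.01, 0, 0, 0.01],
    [1, 0.043, 0.014, 0.01, 0, 0, 0],
    [1, 0, 0, 0, 0, 0, 0],
  ],
)

```text
time: 61.75
tcp_pos: [578.0, 281.6, 247.5]
tcp_rot: [3.131, -0.227, -0.015]
contact_force: [0.2, -0.9, -0.3]
width: 93.7
```

```bash
python3 capsf.py wrist w21
python3 - <<'E'
from lib import *
p=cap("wrist"); S=10
g=np.stack(np.meshgrid(np.arange(-25,25,1/S),np.arange(-25,25,1/S)),-1)
P=np.c_[(597.4-g[...,1]).ravel(),(290.5-g[...,0]).ravel(),np.full(g[...,0].size,27)]
m=proj(p,P).astype(np.float32).reshape(g.shape[0],-1,2)
cv2.imwrite("pics/rectB.png",cv2.remap(p["img"][:,:,::-1],m[...,0],m[...,1],cv2.INTER_CUBIC))
E
```

```text
[586.85  61.28] ang -0.039 | row frame [  -0.1 -184.5] ang 0.005
[589.05 115.12] ang -0.037 | row frame [  -0.27 -130.61] ang 0.007
[591.32 166.59] ang -0.045 | row frame [ -0.26 -79.09] ang -0.001
[593.66 217.49] ang -0.037 | row frame [ -0.16 -28.13] ang 0.007
```

View pics/rectB.png

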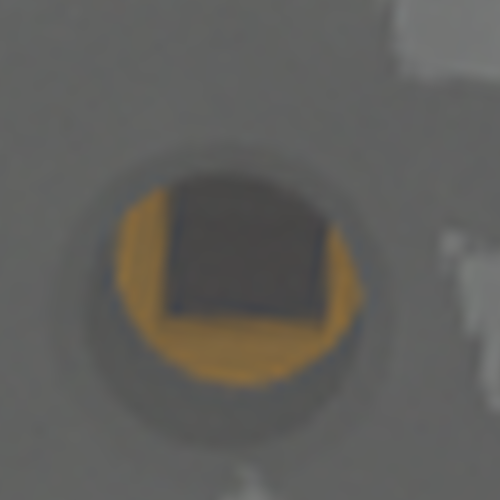

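View pics/w21.png

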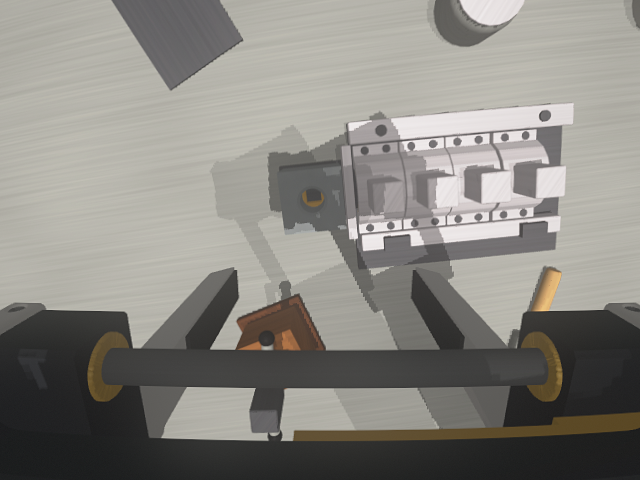

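Run:
```python
from lib import *
for n in("scene","side"):
    p=cap(n); C=cloud(p).reshape(-1,3); C=C[~np.isnan(C[:,0])]
    q=C[np.hypot(C[:,0]-416,C[:,1]-362)<25]; h=q[(q[:,2]>156)&(q[:,2]<165)]; print(n,len(h),cv2.minAreaRect(h[:,:2].astype(np.float32))[0],h[:,2].max())
p=cap("scene"); save(p,"s22")
```

```text
scene 69 (417.0553894042969, 361.457275390625) 161.91805175168804
side 115 (414.6615295410156, 362.6907043457031) 161.48877412840648
```

View pics/s22.png

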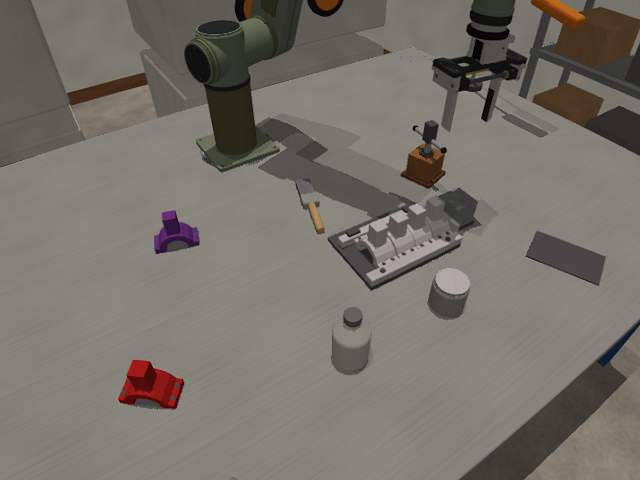

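The picture shows the wrench upright in the stand (430,150), four grey caps in a row in the fixture (405,235), and the bottle, tin and brush where they started.

Run:
```python
from rig import robot
print(robot.close_job())
```

```text
the job is handed in; nothing more can be done
None
```

The job is finished and handed in at about 62 s of the 210 s allowed; no verdict is reported. I opened the clamp with the wrench and set all four grey caps in the channel. I then tightened the screw and stood the wrench back in its stand. The purple and red look-alikes and the bottle, tin and brush were left alone.

**Caps:** in the last wrist view their centres lie 28, 79, 131 and 184.5 mm from the end stop, within 0.3 mm of the centre line and 0.01 rad of square. The largest gap, between the third and fourth, is about 4 mm; the others are 1–3 mm.

**Screw:** its socket lines up with the fixture, so it reads as fully tight (about 0 rad). Torque gave no clear sign of the stop in either direction, so I judged open from the jaw's measured position and tight from that and the socket's angle.

**Wrench:** its head is within about 1.5 mm of where it stood at the start, with its top at 161 mm, so it is upright and fully seated.

**Disagreement:** the fixed cameras differed from each other by 2–3 mm. They put the first cap 26–30 mm from the stop, which is inside the 22–33 mm limit either way.

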